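# Fit and load the shaker's plate cassette

## Robot

A 6-joint arm with a two-finger parallel gripper is mounted at the origin on the work surface. World frame = base frame: x ahead of the robot, y to its left, z up, the work surface at z = 0. Lengths are in mm, angles in degrees, forces in N, time in s.
With the tool pointing down it reaches from about 350 to 850 mm from the base axis. Payload 8.1 kg.
Tool frame: the origin (TCP) lies at the very end of the fingers, on their centre line; the grasp point (between the pads) lies grip_depth behind it (grip_depth is the distance from the TCP to the grasp point, in mm); z points along the fingers, y is the direction in which the jaws open and shut (so a half turn about z gives the same grasp; the last joint's range is limited). The gripper opens to 85 mm and grips with 20 to 120 N. Pads are 22 mm wide; open, the fingers measure 114 mm over their backs; the gripper's body (76 mm by 85 mm) begins 54 mm behind the grasp point. The pads swing forward as they close: fully open they stand 13 mm farther back than shut.
Start: joints at [-72.903, 7.471, 85.268, -0, 87.261, -4.893], TCP at [224.688, -556.346, 231.292] pointing down, gripper open.
Joint ranges: [-169.43, 169.43], [-51.17, 129.36], [1.28, 143.12], [-76.62, 256.62], [0, 156.53], [-152.29, 152.29]. Speed limits (degrees/s): [136.94, 136.94, 159.86, 180, 180, 180].

## Interface

Orientations are given as [roll, pitch, yaw] about the fixed x, y, z axes, in that order (R = Rz(yaw) Ry(pitch) Rx(roll)).
In Python, from bench import * gives the robot as it stands.
- The arm moves only by the tool step_arm, never from a script. Its argument "plan" is a list of rows, each an object of numbers: "grip": the finger opening in cm, from 0 to 8.54; "tx", "ty", "tz": the shift along the tool's x, y, z in cm; "ax", "ay", "az": the turn, a rotation vector about the tool's x, y, z in degrees. In form: [{"grip": .., "tx": .., "ty": .., "tz": .., "ax": .., "ay": .., "az": ..}, ...]. A call has 1 to 8 rows; each row shifts and turns the commanded pose from where the row before left it, along the tool's axes as they then stand; what a row does not reach is not made up. A row lasts 1/12 s, in which the tool goes at most 41.7 mm and 7.16 degrees, less where a joint would pass 70% of its speed; a pose out of reach is approached as far as the arm can. A call with a gripper value outside its range is refused whole. The fingers move at their own pace and stop on an object; "newtons" is the grip in N (left out, the last holds). Time passes only in rows, so rows that do not move let the fingers close. It gives the time, the measured TCP pose, the force and the opening at its end, in the units of the state.
- sense(): the state, without advancing time (a new reading comes with each control period).
- snapshot(name): name is "scene" or "top"; returns the picture (400x640x3 uint8, red, green, blue); there is no depth.
- camera_model(name): a dict with "intrinsics" (3x3 intrinsics, pixels), "pose" (4x4, takes a point from camera to world coordinates). Camera axes: x right, y down, z forward; pixel columns grow to the right and rows downward; lengths in mm; the calibration is good to about 2 mm. A picture is of the moment at which its call begins. camera_model takes no time and is no camera call.
- hand_in(): hands the job in, once; it reports no verdict.
The state is a dict: "time": time; "joint_pos": joint angles; "qd": joint speeds; "joint_efforts": joint torques, N m; "tool_pos": TCP position; "tcp_rot": TCP orientation; "ft_force": force on the tool from outside, world axes, zero at the start; "wrist_torque": the same for the moment, N m; "finger_gap": finger opening in mm.
Only numpy, scipy, OpenCV 4.12 (cv2) and the standard library are available. Lean on these libraries where they do the work, as an engineer would, in place of code of your own. Each camera call takes 0.05 s, during which the arm holds its last target.

## Task

Get the shaker ready: press the plate cassette fully home with the hand pusher on its hub, and only then turn the lock collar clockwise until its lug points at the locked mark. With the collar locked, draw every glass plate straight up out of the draining rack and stand each fully down in a slot of its own in the cassette, and leave the pusher standing upright and wholly on its mat; do not disturb the beaker or the jar.

Things in the scene. Friction and masses are not known exactly. Their poses are not given: they have to be found in the camera images.
- shaker: Low orbital shaker fixed to the bench: blue housing 250 x 250 mm with a flat grey deck 62 mm above the bench. Origin at the centre of its underside; the vertical (z) axis through it is the common axis of collar and cassette.
- collar (a joint): Angle (rad) of the captive lock collar, an aluminium ring on the shaker deck (radius 80 to 92 mm, top 13 mm above the deck) with one upright black lug. 0 to 0.35 at the start; grows CLOCKWISE seen from above; 1.10 = locked, the lug's white line pointing at the locked mark; it can overrun to a stop at 1.35. Light friction (0.15 N m); stays where left.
- lug (a point): Top centre of the collar's grip lug, 96 mm from the axis, 109 mm above the bench: a black block 24 mm along the radius, 14 mm thick along the ring, standing 34 mm above the collar's top, white line along its top. Take it from above across its 14 mm thickness, or push it.
- locked_mark (a point): Locked mark on the shaker deck just outside the collar, 122.5 mm from the axis: a thick black bar between two thin ones (the unlocked end has only a white dot). Where the lug must point.
- cassette (a joint): How far (m) the plate cassette is pressed straight down into the collar: near 0 at the start (standing proud), 0.008 = fully home on its stop. Stiff press fit: needs about 11 N, 20 N is always enough; stays where left. The cassette is a grey disc of radius 78 mm with a central steel hub and four white slot blocks (52 x 26 mm, tops 8 mm below the hub's top) round it like spokes.
- hub_top (a point): Centre of the flat top of the steel hub, the place to press: about 110 mm above the bench before pressing, 102 mm when home.
- slot0 (a point): Floor centre of cassette slot 0, 48 mm from the axis. The slot is 22 mm deep, 43 mm long along the radius (it points at the hub) and 7.5 mm wide, with a 3 mm bevel at its mouth. Any plate fits any slot, either way round.
- slot1 (a point): Floor centre of cassette slot 1, 48 mm from the axis. The slot is 22 mm deep, 43 mm long along the radius (it points at the hub) and 7.5 mm wide, with a 3 mm bevel at its mouth. Any plate fits any slot, either way round.
- slot2 (a point): Floor centre of cassette slot 2, 48 mm from the axis. The slot is 22 mm deep, 43 mm long along the radius (it points at the hub) and 7.5 mm wide, with a 3 mm bevel at its mouth. Any plate fits any slot, either way round.
- slot3 (a point): Floor centre of cassette slot 3, 48 mm from the axis. The slot is 22 mm deep, 43 mm long along the radius (it points at the hub) and 7.5 mm wide, with a 3 mm bevel at its mouth. Any plate fits any slot, either way round.
- rack: White draining rack fixed to the bench, 200 x 70 x 36 mm, origin at the centre of its underside; four slots across it, 46 mm apart along its long (x) axis, each 28 mm deep, 7.5 x 43 mm.
- plate0: Glass test plate standing upright in the rack: 40 mm wide (own y), 5 mm thick (own x), 80 mm tall (own z), with a black grip strip 10 mm thick along its top edge (64 to 80 mm above its lower edge, 40 mm wide). Origin: centre of its lower edge; 50 g. In the rack its lower edge is 8 mm above the bench. Three or four plates are present; an absent one has no pose.
- plate1: Glass test plate standing upright in the rack: 40 mm wide (own y), 5 mm thick (own x), 80 mm tall (own z), with a black grip strip 10 mm thick along its top edge (64 to 80 mm above its lower edge, 40 mm wide). Origin: centre of its lower edge; 50 g. In the rack its lower edge is 8 mm above the bench. Three or four plates are present; an absent one has no pose.
- plate2: Glass test plate standing upright in the rack: 40 mm wide (own y), 5 mm thick (own x), 80 mm tall (own z), with a black grip strip 10 mm thick along its top edge (64 to 80 mm above its lower edge, 40 mm wide). Origin: centre of its lower edge; 50 g. In the rack its lower edge is 8 mm above the bench. Three or four plates are present; an absent one has no pose.
- plate3: Glass test plate standing upright in the rack: 40 mm wide (own y), 5 mm thick (own x), 80 mm tall (own z), with a black grip strip 10 mm thick along its top edge (64 to 80 mm above its lower edge, 40 mm wide). Origin: centre of its lower edge; 50 g. In the rack its lower edge is 8 mm above the bench. Three or four plates are present; an absent one has no pose.
- mat: Black rubber tool mat fixed to the bench, 110 x 110 x 4 mm; origin at the centre of its underside, its x and y along its sides. Rack and mat may swap sides of the shaker.
- pusher: Hand pusher standing upright on the mat: steel foot 44 mm across and 14 mm high, wooden handle 26 mm across above it, 74 mm tall in all, 220 g. Origin: centre of the foot's underside; z up along the handle.
- beaker: Glass beaker, 68 mm across, 85 mm tall, origin under its centre; a bystander, leave alone.
- jar: Small white screw jar, 56 mm across, 45 mm tall, origin under its centre; a bystander, leave alone.

How it is judged (in metres and radians):
On the way, in this order (a step that is already met when the one before it is completed fails the run):
1. the cassette is pressed home by the pusher while the collar is still unlocked (value of joint cassette above 0.0065 m and contact force between pusher and cassette above 2 N and value of joint collar below 0.7 rad).
2. the collar is turned to the locked mark, the cassette being home and all plates still in the rack (value of joint cassette above 0.0065 m and value of joint collar between 1 and 1.2 rad and horizontal distance between each of plate0, plate1, plate2, plate3 and rack below 0.09 m and height (world z) of each of plate0, plate1, plate2, plate3 below 0.03 m), for 0.2 s.
At the end, for the whole second after the job is handed in: Cassette 6.5 mm or more down; collar 1.0 to 1.2 rad; every plate present at rest in a cassette slot, lower edge within 6 mm sideways and 8 mm in all of the slot floor centre, tilt under 0.2 rad; pusher upright (0.1 rad), at rest on the mat, within 40 mm of its centre along each side (value of joint cassette above 0.0065 m and value of joint collar between 1 and 1.2 rad and ((horizontal distance between plate0 and slot0 below 0.006 m and distance between plate0 and slot0 below 0.008 m) or (horizontal distance between plate0 and slot1 below 0.006 m and distance between plate0 and slot1 below 0.008 m) or (horizontal distance between plate0 and slot2 below 0.006 m and distance between plate0 and slot2 below 0.008 m) or (horizontal distance between plate0 and slot3 below 0.006 m and distance between plate0 and slot3 below 0.008 m)) and angle between each of plate0, plate1, plate2, plate3's own z axis and vertical below 0.2 rad and linear speed of each of plate0, plate1, plate2, plate3, pusher below 0.02 m/s and ((horizontal distance between plate1 and slot0 below 0.006 m and distance between plate1 and slot0 below 0.008 m) or (horizontal distance between plate1 and slot1 below 0.006 m and distance between plate1 and slot1 below 0.008 m) or (horizontal distance between plate1 and slot2 below 0.006 m and distance between plate1 and slot2 below 0.008 m) or (horizontal distance between plate1 and slot3 below 0.006 m and distance between plate1 and slot3 below 0.008 m)) and ((horizontal distance between plate2 and slot0 below 0.006 m and distance between plate2 and slot0 below 0.008 m) or (horizontal distance between plate2 and slot1 below 0.006 m and distance between plate2 and slot1 below 0.008 m) or (horizontal distance between plate2 and slot2 below 0.006 m and distance between plate2 and slot2 below 0.008 m) or (horizontal distance between plate2 and slot3 below 0.006 m and distance between plate2 and slot3 below 0.008 m)) and ((horizontal distance between plate3 and slot0 below 0.006 m and distance between plate3 and slot0 below 0.008 m) or (horizontal distance between plate3 and slot1 below 0.006 m and distance between plate3 and slot1 below 0.008 m) or (horizontal distance between plate3 and slot2 below 0.006 m and distance between plate3 and slot2 below 0.008 m) or (horizontal distance between plate3 and slot3 below 0.006 m and distance between plate3 and slot3 below 0.008 m)) and x of pusher in the frame of mat between -0.04 and 0.04 m and y of pusher in the frame of mat between -0.04 and 0.04 m and angle between pusher's own z axis and vertical below 0.1 rad and height (world z) of pusher below 0.01 m); the robot touches nothing.
It fails at once if the beaker is disturbed (moved over 20 mm or tipped) (distance of beaker from where it was at the start of the episode above 0.02 m or angle between beaker's own z axis and vertical above 0.3 rad).
It fails at once if the jar is disturbed (moved over 20 mm or tipped) (distance of jar from where it was at the start of the episode above 0.02 m or angle between jar's own z axis and vertical above 0.3 rad).
Of plate0, plate1, plate2, plate3 only 3 to 4 are there at a start; the rules pass over those that are not, and their reading is None.
At some moment in a run one of pusher may be knocked a few centimetres aside while the robot is not near it.
It also fails if it takes over 210 s, if anything falls off the work surface, if the arm or the gripper's body presses on something with over 40 N, if the wrist force passes 120 N, or if a joint passes its speed limit or range.

## Working session

There is one attempt and no reset: what is moved stays moved. The work goes in short steps, Python scripts to look and compute and a tool call to move; the robot and the scene stay as the last step left them, time stands still between calls to the robot, and variables do not carry over. Pictures are saved under pics/ and viewed, and the job is handed in when it is done.

Besides the shell and the picture viewer there is one more tool, called after ">>>" as name(argument=value, ...), one argument or row to a line, values as JSON. step_arm: Moves the arm, as the interface text tells. Its arguments: {"type":"object","properties":{"plan":{"type":"array","items":{"type":"object","properties":{"grip":{"type":"number"},"tx":{"type":"number"},"ty":{"type":"number"},"tz":{"type":"number"},"ax":{"type":"number"},"ay":{"type":"number"},"az":{"type":"number"}}}},"newtons":{"type":"number"}},"required":["plan"]}

```bash
ls; mkdir -p pics
python3 - <<'E'
from bench import *
import cv2,numpy as np
s=sense();print(s)
for n in("scene","top"):
    cv2.imwrite(f"pics/{n}0.png",snapshot(n)[:,:,::-1]);m=camera_model(n);print(n,np.round(m["intrinsics"],1).tolist(),np.round(m["pose"],4).tolist())
E
```

```text
pics
{'time': 0.0, 'joint_pos': array([-7.29030969e+01,  7.51647384e+00,  8.53304480e+01,  1.27077736e-03,
        8.72634269e+01, -4.89252305e+00]), 'qd': array([-0.05905252, -0.0195404 ,  0.02972167, -0.08663538, -0.05866068,
        0.11672237]), 'joint_efforts': array([ 1.76605199e-04, -5.69394958e+01, -5.00551736e+01, -1.55789990e-04,
        1.50359992e-02, -3.96738983e-06]), 'tool_pos': array([ 224.52613831, -555.7901423 ,  230.21902077]), 'tcp_rot': array([-1.79890162e+02, -1.06758826e-02,  2.19893540e+01]), 'ft_force': array([-0.39709064, -0.35336565, -0.32038847]), 'wrist_torque': array([-0.00059703,  0.00734055, -0.00991051]), 'finger_gap': 85.57596052397226}
scene [[520.5, 0.0, 316.4], [0.0, 520.5, 205.5], [0.0, 0.0, 1.0]] [[0.8231, 0.4125, -0.3903, 1049.7006], [0.5678, -0.6018, 0.5616, -639.3811], [-0.0032, -0.6839, -0.7296, 956.7738], [0.0, 0.0, 0.0, 1.0]]
top [[472.8, 0.0, 325.0], [0.0, 472.8, 203.3], [0.0, 0.0, 1.0]] [[0.0145, -0.9864, 0.1636, 414.9759], [-0.9998, -0.0123, 0.0141, -17.3218], [-0.0119, -0.1638, -0.9864, 1188.5489], [0.0, 0.0, 0.0, 1.0]]
```

View pics/scene0.png

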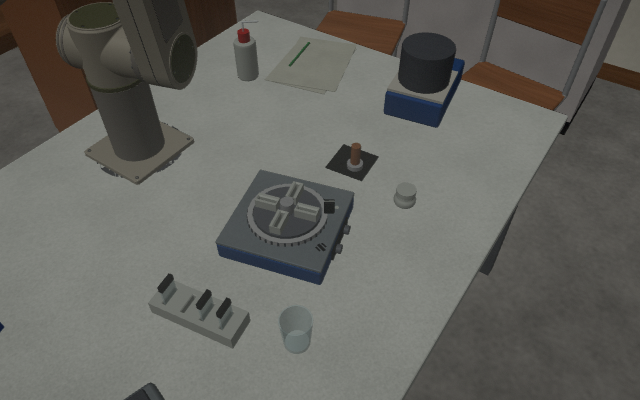

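View pics/top0.png

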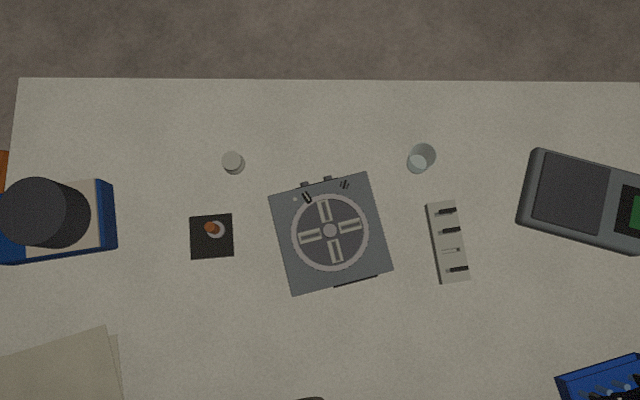

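The scene view shows the rack near (200,310) with three plates, the shaker at (287,222), the mat and pusher at (353,161), the beaker at (296,330) and the jar at (405,195). In the top view, the hub is at (330,230), the lug at (307,197), the locked mark at (344,184), the pusher at (213,228) and the rack slots at x≈450.

```bash
cat > h.py <<'E'
from bench import *
import cv2,numpy as np
def ray(n,px):
    m=camera_model(n);K=np.array(m["intrinsics"]);P=np.array(m["pose"])
    d=P[:3,:3]@np.linalg.solve(K,[px[0],px[1],1.]);return P[:3,3],d
def plane(n,px,z):
    o,d=ray(n,px);return o+d*(z-o[2])/d[2]
def proj(n,p):
    m=camera_model(n);K=np.array(m["intrinsics"]);P=np.array(m["pose"])
    q=K@(P[:3,:3].T@(np.asarray(p,float)-P[:3,3]));return q[:2]/q[2]
def tri(a,b):
    o1,d1=ray("top",a);o2,d2=ray("scene",b);d1/=np.linalg.norm(d1);d2/=np.linalg.norm(d2)
    t=np.linalg.lstsq(np.c_[d1,-d2],o2-o1,rcond=None)[0]
    p,q=o1+d1*t[0],o2+d2*t[1];return (p+q)/2,np.linalg.norm(p-q)
def crop(n,name,x0,y0,w,h,f):
    im=snapshot(n)[:,:,::-1]
    cv2.imwrite("pics/"+name,cv2.resize(im[y0:y0+h,x0:x0+w],None,fx=f,fy=f,interpolation=cv2.INTER_CUBIC))
E
python3 - <<'E'
from h import *
crop("top","t1.png",260,160,140,140,4)
crop("top","t2.png",405,180,80,110,5)
crop("top","t3.png",180,200,70,70,7)
crop("scene","s1.png",210,160,160,130,5)
crop("scene","s2.png",140,260,180,100,4)
E
```

```text
(no output)
```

View pics/t1.png

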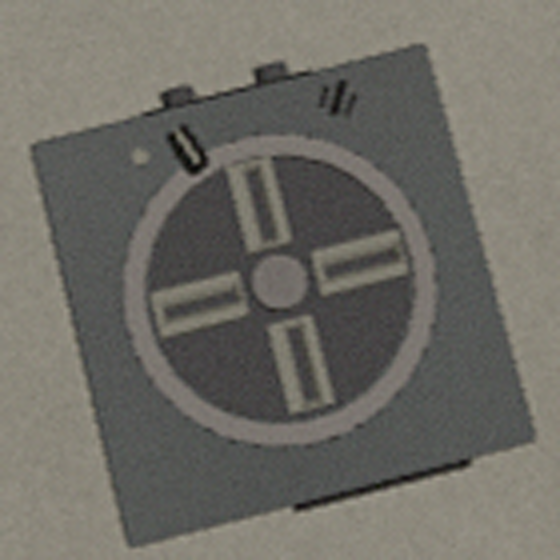

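View pics/t2.png

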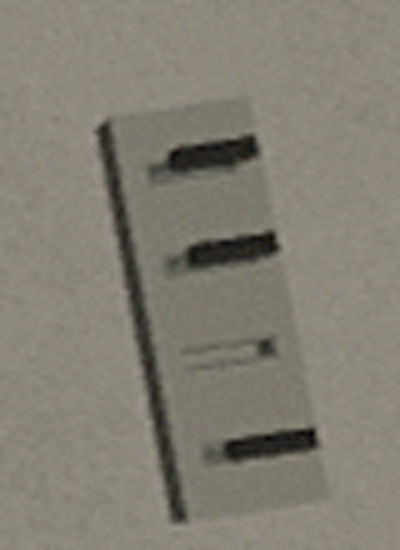

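View pics/t3.png

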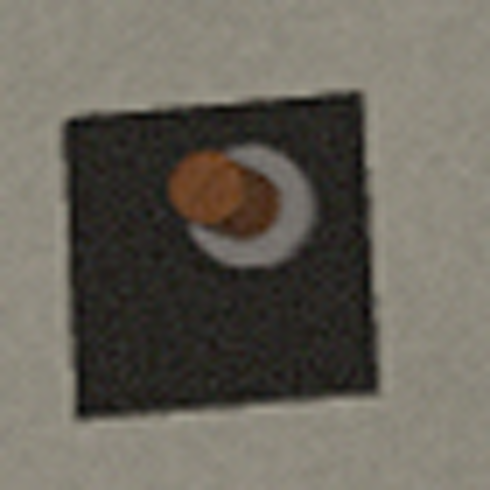

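View pics/s1.png

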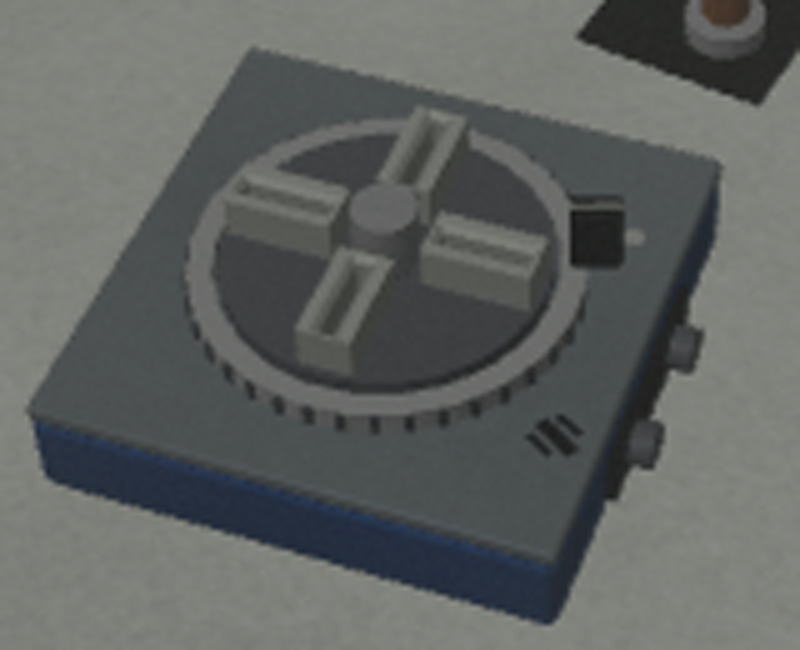

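View pics/s2.png

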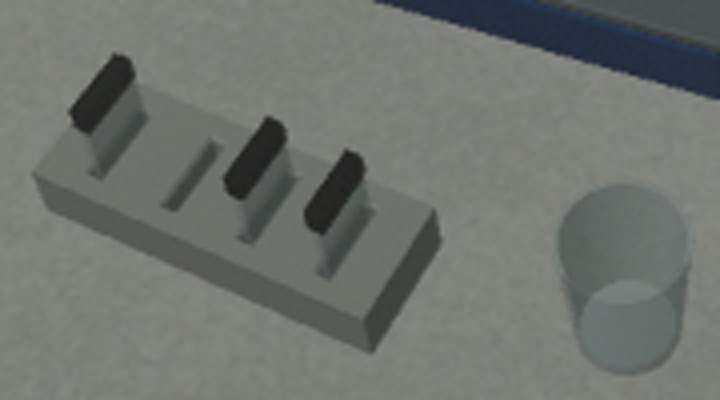

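```bash
cat >> h.py <<'E'
def full(u,f,x0,y0): return (np.asarray(u,float)+.5)/f-.5+np.array([x0,y0])
E
python3 - <<'E'
from h import *
np.set_printoptions(precision=1,suppress=True)
T=lambda u,z:plane("top",full(u,4,260,160),z)
print("deck",[T(u,62) for u in((33,146),(426,44),(535,438),(130,546))])
c=np.mean([T(u,62) for u in((33,146),(426,44),(535,438),(130,546))],0);print("centre deck",c)
hub=T((280,281),110);print("hub",hub)
print("hub tri",tri(full((280,281),4,260,160),full((384,212),5,210,160)))
b=T((339,98),62);l=T((188,148),109);wd=T((140,155),62)
for n,p in(("mark",b),("lug",l),("dot",wd)):
    d=(p-c)[:2];print(n,p,np.hypot(*d),np.degrees(np.arctan2(d[1],d[0])))
for u in((258,204),(361,262),(302,364),(199,304)):
    p=T(u,102);d=(p-c)[:2];print("block",p,np.hypot(*d),np.degrees(np.arctan2(d[1],d[0])))
# dark strips
for n,x0,y0,x1,y1,z in(("top",420,195,480,290,88),("scene",140,265,260,350,88)):
    im=snapshot(n);g=im.max(2).astype(np.uint8)
    m=np.zeros_like(g);m[y0:y1,x0:x1]=(g[y0:y1,x0:x1]<62)
    k,lab,st,ce=cv2.connectedComponentsWithStats(m)
    for i in range(1,k):
        if st[i,4]>20:
            pts=np.argwhere(lab==i)[:,::-1].astype(np.float32);r=cv2.minAreaRect(pts)
            print(n,st[i],ce[i],r[1],plane(n,ce[i],z))
M=lambda u,z:plane("top",full(u,7,180,200),z)
mt=[M(u,4) for u in((66,120),(361,93),(378,393),(78,415))];print("mat",mt,np.mean(mt,0))
print("mat sides",[np.linalg.norm(mt[i]-mt[i-1]) for i in range(4)])
print("foot",M((254,206),18),"handle top",M((207,187),78))
R=lambda u:plane("top",full(u,5,405,180),36)
rc=[R(u) for u in((108,120),(250,96),(328,498),(188,519))];print("rack",rc,np.mean(rc,0),[np.linalg.norm(rc[i]-rc[i-1]) for i in range(4)])
print("beaker",plane("top",(416,163),0),"jar",plane("top",(233,162),45))
E
```

```text
deck [array([617.6, 137.5,  62. ]), array([ 683.8, -100.5,   62. ]), array([ 446.5, -164.7,   62. ]), array([380.5,  72.5,  62. ])]
centre deck [532.1 -13.8  62. ]
hub [532.2 -13.5 110. ]
hub tri (array([532.5, -13.6, 105.8]), np.float64(0.25383980922470356))
mark [649.5 -47.7  62. ] 122.24605286450263 -16.0981252964931
lug [609.1  40.9 109. ] 94.47299467634159 35.40450108419099
dot [612.9  72.4  62. ] 118.18061190040768 46.87237652415576
block [577.8  -0.1 102. ] 47.729542053798994 16.72258267074321
block [544.7 -60.1 102. ] 47.95089047291125 -74.77518405206284
block [485.5 -26.7 102. ] 48.35856119048709 -164.60622494762728
block [519.1  33.  102. ] 48.629517895823824 105.46598848682251
top [425 205  17  79 136] [432.9 245. ] (79.61992645263672, 1.7723612785339355) [ 502.6 -253.5   88. ]
top [438 207  18   7  77] [446.8 210.4] (4.561715602874756, 17.562604904174805) [ 584.  -287.8   88. ]
top [442 227  18   6  75] [450.8 229.6] (4.465250492095947, 17.3648624420166) [ 539.  -295.9   88. ]
top [450 266  18   6  69] [458.8 268.3] (3.8183765411376953, 17.39482879638672) [ 449.7 -311.6  
[... 300 characters left out ...]
590.2 -295.5   88. ]
mat [array([572.5, 344. ,   4. ]), array([583.8, 237.3,   4. ]), array([475.7, 226.2,   4. ]), array([466.4, 333.2,   4. ])] [524.6 285.2   4. ]
mat sides [np.float64(106.712589014475), np.float64(107.29097859976478), np.float64(108.68057122188372), np.float64(107.41965096406278)]
foot [540.6 270.6  18. ] handle top [540.4 272.2  78. ]
rack [array([ 608.4, -250.4,   36. ]), array([ 621.3, -320.5,   36. ]), array([ 425.8, -351.9,   36. ]), array([ 414.9, -284.7,   36. ])] [ 517.6 -301.9   36. ] [np.float64(196.46333381267647), np.float64(71.30674992550468), np.float64(197.92354712225057), np.float64(68.10285270003426)]
beaker [ 720.3 -233.6    0. ] jar [706.1 229.9  45. ]
```

```bash
cat >> h.py <<'E'
from scipy.spatial.transform import Rotation as Ro
def go(x,y,z,yaw=None,verbose=True):
    s=sense();R=Ro.from_euler('xyz',s["tcp_rot"],degrees=True).as_matrix()
    d=R.T@(np.array([x,y,z])-s["tool_pos"])/10
    dy=0 if yaw is None else (s["tcp_rot"][2]-yaw+180)%360-180
    print("now",np.round(s["tool_pos"],1),"rot",np.round(s["tcp_rot"],2),"F",np.round(s["ft_force"],1),"gap",round(s["finger_gap"],1),"t",round(s["time"],2))
    print("need tx,ty,tz cm",np.round(d,2),"az",round(dy,2))
E
python3 - <<'E'
import bench
print([k for k in dir(bench) if k[0]!='_']);print(getattr(bench,'grip_depth',None))
from h import *
go(540.5,271.5,230,22)
E
```

```text
['PlanningError', 'camera_model', 'grip_depth', 'hand_in', 'sense', 'snapshot']
18.700000000000003
now [ 224.7 -556.3  231.2] rot [-179.99   -0.     21.99] F [-0.3  0.3 -0.4] gap 85.0 t 0.45
need tx,ty,tz cm [ 60.29 -64.93   0.13] az -0.01
```

>>> step_arm(
  plan=[
    {"tx": 2.5,"ty": -2.7},
    {"tx": 2.5,"ty": -2.7},
    {"tx": 2.5,"ty": -2.7},
    {"tx": 2.5,"ty": -2.7},
    {"tx": 2.5,"ty": -2.7},
    {"tx": 2.5,"ty": -2.7},
    {"tx": 2.5,"ty": -2.7},
    {"tx": 2.5,"ty": -2.7},
  ],
)

```text
invalid input
```

>>> step_arm(
  plan=[
    {"tx": 2.5,"ty": -2.7},
    {"tx": 2.5,"ty": -2.7},
    {"tx": 2.5,"ty": -2.7},
    {"tx": 2.5,"ty": -2.7},
    {"tx": 2.5,"ty": -2.7},
    {"tx": 2.5,"ty": -2.7},
    {"tx": 2.5,"ty": -2.7},
    {"tx": 2.5,"ty": -2.7},
  ],
)

```text
invalid input
```

>>> step_arm(
  plan=[
    {"tx": 2.5,"ty": -2.7},
    {"tx": 2.5,"ty": -2.7},
    {"tx": 2.5,"ty": -2.7},
    {"tx": 2.5,"ty": -2.7},
    {"tx": 2.5,"ty": -2.7},
    {"tx": 2.5,"ty": -2.7},
    {"tx": 2.5,"ty": -2.7},
    {},
  ],
)

```text
invalid input
```

Run:
```python
from h import *
go(540.5,271.5,130,22)
crop("top","t4.png",180,140,120,130,5)
crop("scene","s4.png",280,100,160,130,5)
```

```text
now [ 224.7 -556.3  231.2] rot [-179.99   -0.     21.99] F [-0.3  0.3 -0.4] gap 85.0 t 0.45
need tx,ty,tz cm [ 60.29 -64.93  10.13] az -0.01
```

View pics/s4.png

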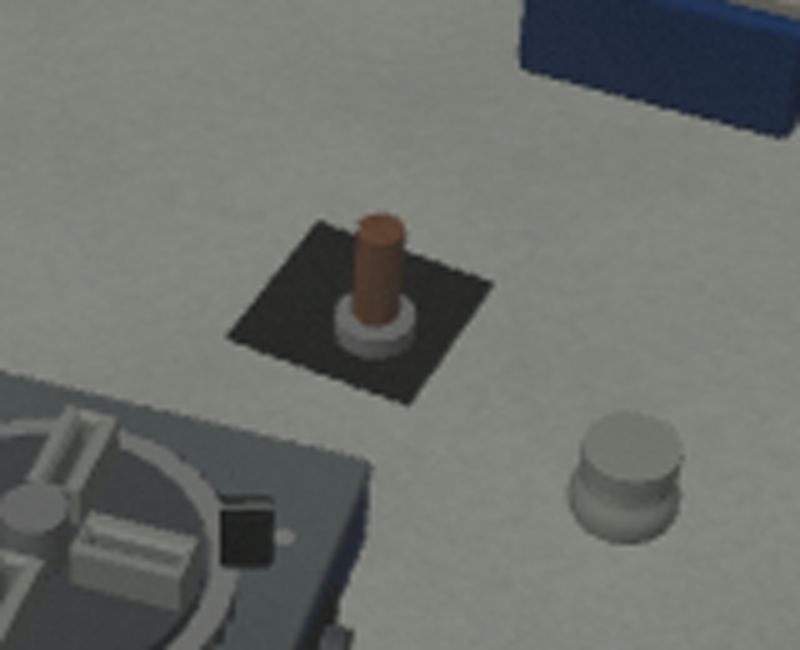

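The view shows the pusher upright on its mat and the jar to its right. The rows were refused, so I'll write every field out.

>>> step_arm(
  newtons=20,
  plan=[
    {"grip": 8.5,"tx": 2.5,"ty": -2.7,"tz": 0,"ax": 0,"ay": 0,"az": 0},
    {"grip": 8.5,"tx": 2.5,"ty": -2.7,"tz": 0,"ax": 0,"ay": 0,"az": 0},
    {"grip": 8.5,"tx": 2.5,"ty": -2.7,"tz": 0,"ax": 0,"ay": 0,"az": 0},
    {"grip": 8.5,"tx": 2.5,"ty": -2.7,"tz": 0,"ax": 0,"ay": 0,"az": 0},
    {"grip": 8.5,"tx": 2.5,"ty": -2.7,"tz": 0,"ax": 0,"ay": 0,"az": 0},
    {"grip": 8.5,"tx": 2.5,"ty": -2.7,"tz": 0,"ax": 0,"ay": 0,"az": 0},
    {"grip": 8.5,"tx": 2.5,"ty": -2.7,"tz": 0,"ax": 0,"ay": 0,"az": 0},
    {"grip": 8.5,"tx": 2.5,"ty": -2.7,"tz": 0,"ax": 0,"ay": 0,"az": 0},
  ],
)

```text
time: 1.22
tool_pos: [329.5, -279.6, 231.5]
tcp_rot: [180.0, -0.0, 22.0]
ft_force: [2.3, -0.8, 0.1]
finger_gap: 84.9
```

>>> step_arm(
  plan=[
    {"grip": 8.5,"tx": 2.5,"ty": -2.7,"tz": 0,"ax": 0,"ay": 0,"az": 0},
    {"grip": 8.5,"tx": 2.5,"ty": -2.7,"tz": 0,"ax": 0,"ay": 0,"az": 0},
    {"grip": 8.5,"tx": 2.5,"ty": -2.7,"tz": 0,"ax": 0,"ay": 0,"az": 0},
    {"grip": 8.5,"tx": 2.5,"ty": -2.7,"tz": 0,"ax": 0,"ay": 0,"az": 0},
    {"grip": 8.5,"tx": 2.5,"ty": -2.7,"tz": 0,"ax": 0,"ay": 0,"az": 0},
    {"grip": 8.5,"tx": 2.5,"ty": -2.7,"tz": 0,"ax": 0,"ay": 0,"az": 0},
    {"grip": 8.5,"tx": 2.5,"ty": -2.7,"tz": 0,"ax": 0,"ay": 0,"az": 0},
    {"grip": 8.5,"tx": 2.5,"ty": -2.7,"tz": 0,"ax": 0,"ay": 0,"az": 0},
  ],
)

```text
time: 1.88
tool_pos: [434.2, -4.1, 231.7]
tcp_rot: [180.0, -0.1, 22.0]
ft_force: [1.0, -1.4, 0.8]
finger_gap: 84.9
```

>>> step_arm(
  plan=[
    {"grip": 8.5,"tx": 2.5,"ty": -2.7,"tz": 0,"ax": 0,"ay": 0,"az": 0},
    {"grip": 8.5,"tx": 2.5,"ty": -2.7,"tz": 0,"ax": 0,"ay": 0,"az": 0},
    {"grip": 8.5,"tx": 2.5,"ty": -2.7,"tz": 0,"ax": 0,"ay": 0,"az": 0},
    {"grip": 8.5,"tx": 2.5,"ty": -2.7,"tz": 0,"ax": 0,"ay": 0,"az": 0},
    {"grip": 8.5,"tx": 2.5,"ty": -2.7,"tz": 0,"ax": 0,"ay": 0,"az": 0},
    {"grip": 8.5,"tx": 2.5,"ty": -2.7,"tz": 0,"ax": 0,"ay": 0,"az": 0},
    {"grip": 8.5,"tx": 2.5,"ty": -2.7,"tz": 0,"ax": 0,"ay": 0,"az": 0},
    {"grip": 8.5,"tx": 0,"ty": 0,"tz": 0,"ax": 0,"ay": 0,"az": 0},
  ],
)

```text
time: 2.55
tool_pos: [525.9, 240.1, 230.0]
tcp_rot: [-179.9, 0.0, 22.2]
ft_force: [0.9, 0.0, -0.7]
finger_gap: 85.2
```

Run:
```python
from h import *
go(540.5,271.5,130,22)
crop("scene","s5.png",280,60,160,150,5)
```

```text
now [525.9 240.1 230. ] rot [-1.7988e+02  2.0000e-02  2.2200e+01] F [ 0.9  0.  -0.7] gap 85.2 t 2.55
need tx,ty,tz cm [ 2.54 -2.33 10.01] az 0.2
```

View pics/s5.png

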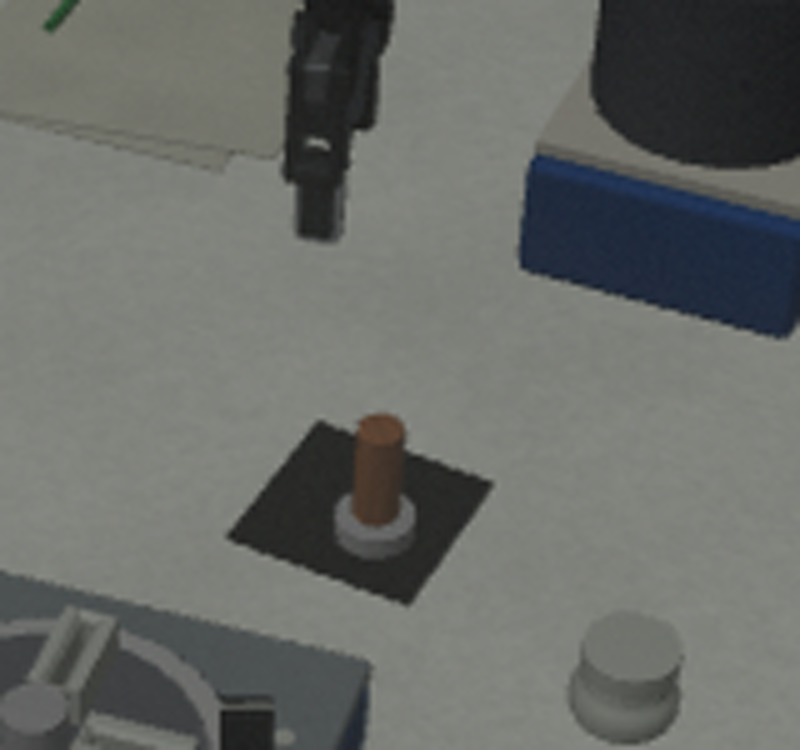

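Run:
```python
from h import *
print(tri(full((207,187),7,180,200),full((380,428),5,280,60)), plane("scene",full((380,428),5,280,60),78))
```

```text
(array([540.70981131, 272.65657388,  76.41889146]), np.float64(0.25358872309874897)) [541.69719118 271.13283628  78.        ]
```

>>> step_arm(
  plan=[
    {"grip": 8.5,"tx": 1.3,"ty": -1.2,"tz": 2,"ax": 0,"ay": 0,"az": 0},
    {"grip": 8.5,"tx": 1.2,"ty": -1.2,"tz": 2,"ax": 0,"ay": 0,"az": 0},
    {"grip": 8.5,"tx": 0,"ty": 0,"tz": 3,"ax": 0,"ay": 0,"az": 0},
    {"grip": 8.5,"tx": 0,"ty": 0,"tz": 2,"ax": 0,"ay": 0,"az": 0},
    {"grip": 8.5,"tx": 0,"ty": 0,"tz": 0,"ax": 0,"ay": 0,"az": 0},
  ],
)

```text
time: 3.02
tool_pos: [536.3, 264.4, 135.7]
tcp_rot: [180.0, 0.5, 22.0]
ft_force: [-0.7, -0.4, -1.3]
finger_gap: 85.2
```

Run:
```python
from h import *
go(540.5,271.5,40,22)
crop("scene","s6.png",280,60,160,150,5)
```

```text
now [536.3 264.4 135.7] rot [179.99   0.5   21.97] F [-0.7 -0.4 -1.3] gap 85.2 t 3.02
need tx,ty,tz cm [ 0.74 -0.5   9.57] az -0.03
```

View pics/s6.png

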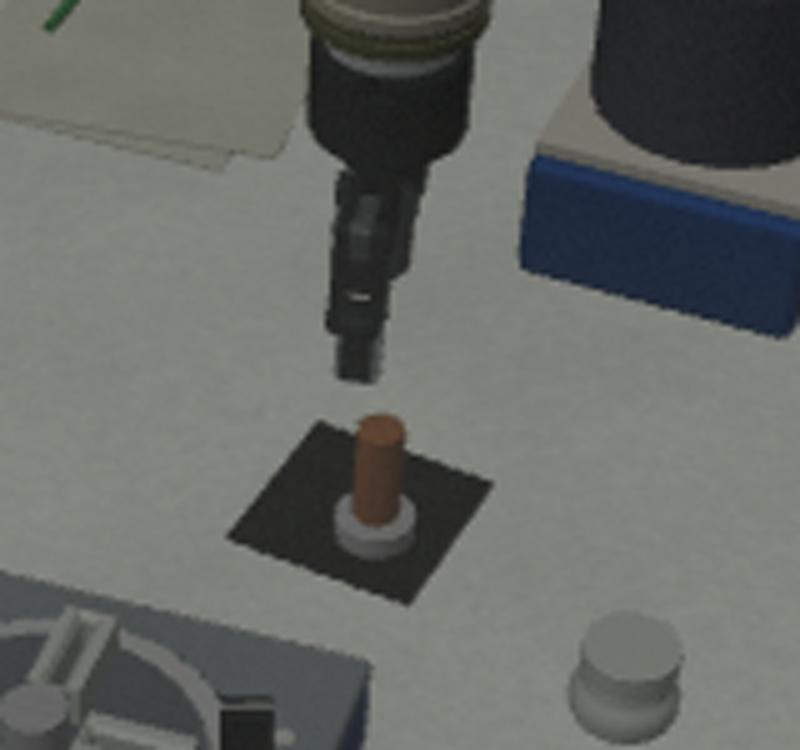

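>>> step_arm(
  plan=[
    {"grip": 8.5,"tx": 0,"ty": 0,"tz": 0,"ax": 0,"ay": 0,"az": 0},
    {"grip": 8.5,"tx": 0,"ty": 0,"tz": 0,"ax": 0,"ay": 0,"az": 0},
    {"grip": 8.5,"tx": 0,"ty": 0,"tz": 0,"ax": 0,"ay": 0,"az": 0},
  ],
)

```text
time: 3.32
tool_pos: [540.9, 266.6, 143.9]
tcp_rot: [180.0, -0.2, 22.0]
ft_force: [0.4, 0.7, 0.0]
finger_gap: 84.6
```

Run:
```python
from h import *
go(540.8,271.8,32,22)
```

```text
now [540.9 266.6 143.9] rot [180.    -0.22  21.97] F [0.4 0.7 0. ] gap 84.6 t 3.32
need tx,ty,tz cm [ 0.14 -0.49 11.2 ] az -0.03
```

>>> step_arm(
  plan=[
    {"grip": 8.5,"tx": 0,"ty": 0,"tz": 0,"ax": 0,"ay": 0,"az": 0},
    {"grip": 8.5,"tx": 0,"ty": 0,"tz": 0,"ax": 0,"ay": 0,"az": 0},
    {"grip": 8.5,"tx": 0,"ty": 0,"tz": 0,"ax": 0,"ay": 0,"az": 0},
  ],
)

```text
time: 3.57
tool_pos: [539.9, 266.5, 142.1]
tcp_rot: [180.0, -0.1, 22.0]
ft_force: [-0.2, -0.2, -0.0]
finger_gap: 84.8
```

Run:
```python
from h import *
go(540.8,271.8,32,22)
```

```text
now [539.9 266.5 142.1] rot [ 1.800e+02 -7.000e-02  2.199e+01] F [-0.2 -0.2 -0. ] gap 84.8 t 3.57
need tx,ty,tz cm [ 0.27 -0.46 11.01] az -0.01
```

>>> step_arm(
  plan=[
    {"grip": 8.5,"tx": 0.2,"ty": -0.5,"tz": 1,"ax": 0,"ay": 0,"az": 0},
    {"grip": 8.5,"tx": 0,"ty": 0,"tz": 2,"ax": 0,"ay": 0,"az": 0},
    {"grip": 8.5,"tx": 0,"ty": 0,"tz": 2,"ax": 0,"ay": 0,"az": 0},
    {"grip": 8.5,"tx": 0,"ty": 0,"tz": 2,"ax": 0,"ay": 0,"az": 0},
    {"grip": 8.5,"tx": 0,"ty": 0,"tz": 2,"ax": 0,"ay": 0,"az": 0},
    {"grip": 8.5,"tx": 0,"ty": 0,"tz": 1.5,"ax": 0,"ay": 0,"az": 0},
    {"grip": 8.5,"tx": 0,"ty": 0,"tz": 0.5,"ax": 0,"ay": 0,"az": 0},
    {"grip": 8.5,"tx": 0,"ty": 0,"tz": 0,"ax": 0,"ay": 0,"az": 0},
  ],
)

```text
time: 4.23
tool_pos: [537.7, 271.4, 28.7]
tcp_rot: [-180.0, 0.2, 22.0]
ft_force: [-0.6, -0.6, -0.5]
finger_gap: 85.2
```

>>> step_arm(
  plan=[
    {"grip": 8.5,"tx": 0,"ty": 0,"tz": 0,"ax": 0,"ay": 0,"az": 0},
    {"grip": 8.5,"tx": 0,"ty": 0,"tz": 0,"ax": 0,"ay": 0,"az": 0},
    {"grip": 8.5,"tx": 0,"ty": 0,"tz": 0,"ax": 0,"ay": 0,"az": 0},
  ],
)

```text
time: 4.48
tool_pos: [540.6, 272.3, 32.9]
tcp_rot: [-180.0, -0.1, 22.0]
ft_force: [0.3, 1.2, 0.0]
finger_gap: 85.2
```

Run:
```python
from h import *
go(540.8,271.8,32,22)
crop("scene","s7.png",280,60,160,150,5)
```

```text
now [540.6 272.3  32.9] rot [-1.800e+02 -1.500e-01  2.199e+01] F [0.3 1.2 0. ] gap 85.2 t 4.48
need tx,ty,tz cm [-0.    0.05  0.09] az -0.01
```

View pics/s7.png

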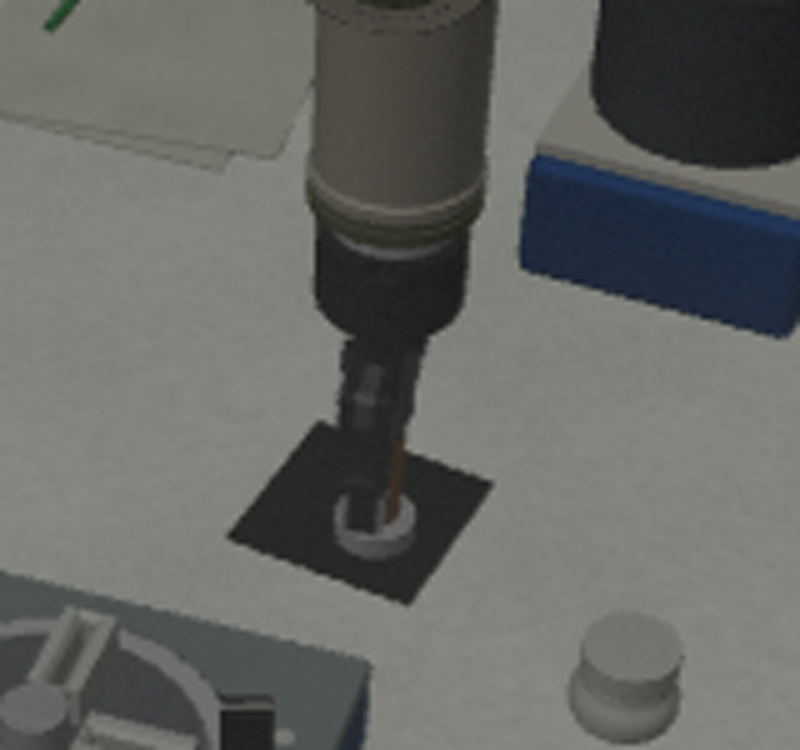

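The fingers straddle the handle at about (390,470) in the crop, and the pusher stands undisturbed. I'll close the gripper.

>>> step_arm(
  newtons=70,
  plan=[
    {"grip": 2,"tx": 0,"ty": 0,"tz": 0,"ax": 0,"ay": 0,"az": 0},
    {"grip": 2,"tx": 0,"ty": 0,"tz": 0,"ax": 0,"ay": 0,"az": 0},
    {"grip": 2,"tx": 0,"ty": 0,"tz": 0,"ax": 0,"ay": 0,"az": 0},
    {"grip": 2,"tx": 0,"ty": 0,"tz": 0,"ax": 0,"ay": 0,"az": 0},
    {"grip": 2,"tx": 0,"ty": 0,"tz": 0,"ax": 0,"ay": 0,"az": 0},
    {"grip": 2,"tx": 0,"ty": 0,"tz": 0,"ax": 0,"ay": 0,"az": 0},
    {"grip": 2,"tx": 0,"ty": 0,"tz": 0,"ax": 0,"ay": 0,"az": 0},
    {"grip": 2,"tx": 0,"ty": 0,"tz": 0,"ax": 0,"ay": 0,"az": 0},
  ],
)

```text
time: 5.2
tool_pos: [539.6, 271.8, 31.5]
tcp_rot: [180.0, -0.0, 22.0]
ft_force: [-0.8, -0.6, 3.1]
finger_gap: 24.5
```

>>> step_arm(
  plan=[
    {"grip": 2,"tx": 0,"ty": 0,"tz": -1,"ax": 0,"ay": 0,"az": 0},
    {"grip": 2,"tx": 0,"ty": 0,"tz": -2,"ax": 0,"ay": 0,"az": 0},
    {"grip": 2,"tx": 0,"ty": 0,"tz": -3,"ax": 0,"ay": 0,"az": 0},
    {"grip": 2,"tx": 0,"ty": 0,"tz": -3,"ax": 0,"ay": 0,"az": 0},
    {"grip": 2,"tx": 0,"ty": 0,"tz": -3,"ax": 0,"ay": 0,"az": 0},
    {"grip": 2,"tx": 0,"ty": 0,"tz": -2,"ax": 0,"ay": 0,"az": 0},
    {"grip": 2,"tx": 0,"ty": 0,"tz": -1,"ax": 0,"ay": 0,"az": 0},
    {"grip": 2,"tx": 0,"ty": 0,"tz": 0,"ax": 0,"ay": 0,"az": 0},
  ],
)

```text
time: 5.87
tool_pos: [540.9, 272.4, 184.6]
tcp_rot: [-180.0, -0.3, 22.0]
ft_force: [-0.0, 0.6, -3.1]
finger_gap: 24.3
```

Run:
```python
from h import *
go(532.2,-13.7,185,22)
```

```text
now [540.9 272.4 184.6] rot [-180.     -0.28   21.99] F [-0.   0.6 -3.1] gap 24.3 t 5.87
need tx,ty,tz cm [-11.52  26.21  -0.1 ] az -0.01
```

>>> step_arm(
  plan=[
    {"grip": 2,"tx": -1.1,"ty": 2.6,"tz": 0,"ax": 0,"ay": 0,"az": 0},
    {"grip": 2,"tx": -1.1,"ty": 2.6,"tz": 0,"ax": 0,"ay": 0,"az": 0},
    {"grip": 2,"tx": -1.1,"ty": 2.6,"tz": 0,"ax": 0,"ay": 0,"az": 0},
    {"grip": 2,"tx": -1.1,"ty": 2.6,"tz": 0,"ax": 0,"ay": 0,"az": 0},
    {"grip": 2,"tx": -1.1,"ty": 2.6,"tz": 0,"ax": 0,"ay": 0,"az": 0},
    {"grip": 2,"tx": -1.1,"ty": 2.6,"tz": 0,"ax": 0,"ay": 0,"az": 0},
    {"grip": 2,"tx": -1.1,"ty": 2.6,"tz": 0,"ax": 0,"ay": 0,"az": 0},
    {"grip": 2,"tx": -1.1,"ty": 2.6,"tz": 0,"ax": 0,"ay": 0,"az": 0},
  ],
)

```text
time: 6.53
tool_pos: [534.1, 44.7, 178.7]
tcp_rot: [-179.9, 0.2, 22.0]
ft_force: [0.6, 0.7, -2.6]
finger_gap: 24.4
```

>>> step_arm(
  plan=[
    {"grip": 2,"tx": -1.4,"ty": 2.7,"tz": 0,"ax": 0,"ay": 0,"az": 0},
    {"grip": 2,"tx": -1.3,"ty": 2.7,"tz": 0,"ax": 0,"ay": 0,"az": 0},
    {"grip": 2,"tx": 0,"ty": 0,"tz": 0,"ax": 0,"ay": 0,"az": 0},
    {"grip": 2,"tx": 0,"ty": 0,"tz": 0,"ax": 0,"ay": 0,"az": 0},
    {"grip": 2,"tx": 0,"ty": 0,"tz": 0,"ax": 0,"ay": 0,"az": 0},
    {"grip": 2,"tx": 0,"ty": 0,"tz": 0,"ax": 0,"ay": 0,"az": 0},
  ],
)

```text
time: 7.03
tool_pos: [530.4, -13.2, 180.1]
tcp_rot: [-179.9, 0.1, 22.0]
ft_force: [0.3, -0.3, -3.2]
finger_gap: 24.3
```

Run:
```python
from h import *
go(532.2,-13.7,139,22)
crop("scene","s8.png",210,100,160,150,5)
```

```text
now [530.4 -13.2 180.1] rot [-1.7993e+02  8.0000e-02  2.2030e+01] F [ 0.3 -0.3 -3.2] gap 24.3 t 7.03
need tx,ty,tz cm [0.15 0.11 4.11] az 0.03
```

View pics/s8.png

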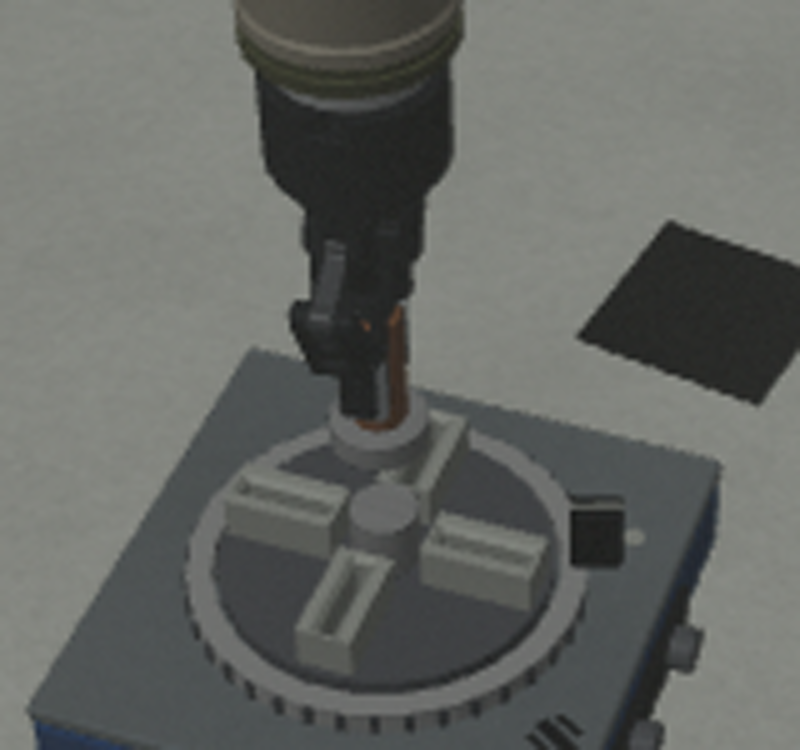

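The pusher foot is above the hub (380,440 against 384,510 in the crop) and the lug is still near the white dot. I'll lower it.

>>> step_arm(
  plan=[
    {"grip": 2,"tx": 0.1,"ty": 0.1,"tz": 1,"ax": 0,"ay": 0,"az": 0},
    {"grip": 2,"tx": 0,"ty": 0,"tz": 1,"ax": 0,"ay": 0,"az": 0},
    {"grip": 2,"tx": 0,"ty": 0,"tz": 1,"ax": 0,"ay": 0,"az": 0},
    {"grip": 2,"tx": 0,"ty": 0,"tz": 0.5,"ax": 0,"ay": 0,"az": 0},
    {"grip": 2,"tx": 0,"ty": 0,"tz": 0.3,"ax": 0,"ay": 0,"az": 0},
    {"grip": 2,"tx": 0,"ty": 0,"tz": 0,"ax": 0,"ay": 0,"az": 0},
    {"grip": 2,"tx": 0,"ty": 0,"tz": 0,"ax": 0,"ay": 0,"az": 0},
    {"grip": 2,"tx": 0,"ty": 0,"tz": 0,"ax": 0,"ay": 0,"az": 0},
  ],
)

```text
time: 7.75
tool_pos: [532.6, -14.8, 143.8]
tcp_rot: [180.0, -0.0, 22.0]
ft_force: [0.2, -0.9, -2.5]
finger_gap: 24.6
```

>>> step_arm(
  plan=[
    {"grip": 2,"tx": 0,"ty": 0,"tz": 0.2,"ax": 0,"ay": 0,"az": 0},
    {"grip": 2,"tx": 0,"ty": 0,"tz": 0.2,"ax": 0,"ay": 0,"az": 0},
    {"grip": 2,"tx": 0,"ty": 0,"tz": 0.1,"ax": 0,"ay": 0,"az": 0},
    {"grip": 2,"tx": 0,"ty": 0,"tz": 0.1,"ax": 0,"ay": 0,"az": 0},
    {"grip": 2,"tx": 0,"ty": 0,"tz": 0,"ax": 0,"ay": 0,"az": 0},
    {"grip": 2,"tx": 0,"ty": 0,"tz": 0,"ax": 0,"ay": 0,"az": 0},
  ],
)

```text
time: 8.25
tool_pos: [532.3, -14.8, 137.3]
tcp_rot: [-180.0, 0.0, 22.0]
ft_force: [-0.4, -1.0, -2.5]
finger_gap: 24.4
```

>>> step_arm(
  plan=[
    {"grip": 2,"tx": 0,"ty": 0,"tz": 0.1,"ax": 0,"ay": 0,"az": 0},
    {"grip": 2,"tx": 0,"ty": 0,"tz": 0.1,"ax": 0,"ay": 0,"az": 0},
    {"grip": 2,"tx": 0,"ty": 0,"tz": 0.1,"ax": 0,"ay": 0,"az": 0},
    {"grip": 2,"tx": 0,"ty": 0,"tz": 0,"ax": 0,"ay": 0,"az": 0},
    {"grip": 2,"tx": 0,"ty": 0,"tz": 0,"ax": 0,"ay": 0,"az": 0},
  ],
)

```text
time: 8.67
tool_pos: [532.6, -14.7, 135.5]
tcp_rot: [180.0, -0.0, 22.0]
ft_force: [-4.6, 0.3, 6.0]
finger_gap: 24.3
```

>>> step_arm(
  plan=[
    {"grip": 2,"tx": 0,"ty": 0,"tz": 0.1,"ax": 0,"ay": 0,"az": 0},
    {"grip": 2,"tx": 0,"ty": 0,"tz": 0.1,"ax": 0,"ay": 0,"az": 0},
    {"grip": 2,"tx": 0,"ty": 0,"tz": 0.1,"ax": 0,"ay": 0,"az": 0},
    {"grip": 2,"tx": 0,"ty": 0,"tz": 0,"ax": 0,"ay": 0,"az": 0},
    {"grip": 2,"tx": 0,"ty": 0,"tz": 0,"ax": 0,"ay": 0,"az": 0},
  ],
)

```text
time: 9.08
tool_pos: [532.6, -14.8, 132.6]
tcp_rot: [180.0, -0.0, 22.0]
ft_force: [-4.1, 1.4, 7.2]
finger_gap: 24.3
```

>>> step_arm(
  plan=[
    {"grip": 2,"tx": 0,"ty": 0,"tz": 0.1,"ax": 0,"ay": 0,"az": 0},
    {"grip": 2,"tx": 0,"ty": 0,"tz": 0.1,"ax": 0,"ay": 0,"az": 0},
    {"grip": 2,"tx": 0,"ty": 0,"tz": 0,"ax": 0,"ay": 0,"az": 0},
    {"grip": 2,"tx": 0,"ty": 0,"tz": 0,"ax": 0,"ay": 0,"az": 0},
  ],
)

```text
time: 9.42
tool_pos: [532.6, -14.8, 130.6]
tcp_rot: [180.0, -0.0, 22.0]
ft_force: [-4.5, 0.3, 6.9]
finger_gap: 24.3
```

>>> step_arm(
  plan=[
    {"grip": 2,"tx": 0,"ty": 0,"tz": 0.1,"ax": 0,"ay": 0,"az": 0},
    {"grip": 2,"tx": 0,"ty": 0,"tz": 0.1,"ax": 0,"ay": 0,"az": 0},
    {"grip": 2,"tx": 0,"ty": 0,"tz": 0,"ax": 0,"ay": 0,"az": 0},
    {"grip": 2,"tx": 0,"ty": 0,"tz": 0,"ax": 0,"ay": 0,"az": 0},
  ],
)

```text
time: 9.75
tool_pos: [532.7, -14.8, 129.3]
tcp_rot: [180.0, -0.1, 22.0]
ft_force: [-6.9, 1.0, 12.9]
finger_gap: 24.3
```

>>> step_arm(
  plan=[
    {"grip": 2,"tx": 0,"ty": 0,"tz": 0.1,"ax": 0,"ay": 0,"az": 0},
    {"grip": 2,"tx": 0,"ty": 0,"tz": 0,"ax": 0,"ay": 0,"az": 0},
    {"grip": 2,"tx": 0,"ty": 0,"tz": 0,"ax": 0,"ay": 0,"az": 0},
  ],
)

```text
time: 10.0
tool_pos: [532.9, -14.8, 129.3]
tcp_rot: [180.0, -0.1, 22.0]
ft_force: [-10.0, 0.9, 18.9]
finger_gap: 24.2
```

>>> step_arm(
  plan=[
    {"grip": 2,"tx": 0,"ty": 0,"tz": 0.1,"ax": 0,"ay": 0,"az": 0},
    {"grip": 2,"tx": 0,"ty": 0,"tz": 0,"ax": 0,"ay": 0,"az": 0},
    {"grip": 2,"tx": 0,"ty": 0,"tz": 0,"ax": 0,"ay": 0,"az": 0},
  ],
)

```text
time: 10.25
tool_pos: [533.0, -14.8, 129.2]
tcp_rot: [179.9, -0.1, 22.0]
ft_force: [-13.7, 1.6, 25.1]
finger_gap: 24.4
```

The stop is reached: the force rose from 7 to 25 N at a constant z of 129.3. Next I'll lift and return the pusher to the mat centre.

>>> step_arm(
  plan=[
    {"grip": 2,"tx": 0,"ty": 0,"tz": -0.4,"ax": 0,"ay": 0,"az": 0},
    {"grip": 2,"tx": 0,"ty": 0,"tz": -1,"ax": 0,"ay": 0,"az": 0},
    {"grip": 2,"tx": 0,"ty": 0,"tz": -2,"ax": 0,"ay": 0,"az": 0},
    {"grip": 2,"tx": 0,"ty": 0,"tz": -2,"ax": 0,"ay": 0,"az": 0},
    {"grip": 2,"tx": 0,"ty": 0,"tz": 0,"ax": 0,"ay": 0,"az": 0},
    {"grip": 2,"tx": 0,"ty": 0,"tz": 0,"ax": 0,"ay": 0,"az": 0},
  ],
)

```text
time: 10.75
tool_pos: [533.4, -14.9, 180.5]
tcp_rot: [179.9, -0.2, 22.0]
ft_force: [0.3, -0.3, -2.6]
finger_gap: 24.1
```

Run:
```python
from h import *
go(525,284,182,22)
```

```text
now [533.4 -14.9 180.5] rot [ 1.7992e+02 -1.6000e-01  2.1990e+01] F [ 0.3 -0.3 -2.6] gap 24.1 t 10.75
need tx,ty,tz cm [ 10.42 -28.03  -0.16] az -0.01
```

>>> step_arm(
  plan=[
    {"grip": 2,"tx": 1.0,"ty": -2.8,"tz": 0,"ax": 0,"ay": 0,"az": 0},
    {"grip": 2,"tx": 1.0,"ty": -2.8,"tz": 0,"ax": 0,"ay": 0,"az": 0},
    {"grip": 2,"tx": 1.0,"ty": -2.8,"tz": 0,"ax": 0,"ay": 0,"az": 0},
    {"grip": 2,"tx": 1.0,"ty": -2.8,"tz": 0,"ax": 0,"ay": 0,"az": 0},
    {"grip": 2,"tx": 1.0,"ty": -2.8,"tz": 0,"ax": 0,"ay": 0,"az": 0},
    {"grip": 2,"tx": 1.0,"ty": -2.8,"tz": 0,"ax": 0,"ay": 0,"az": 0},
    {"grip": 2,"tx": 1.1,"ty": -2.8,"tz": 0,"ax": 0,"ay": 0,"az": 0},
    {"grip": 2,"tx": 1.1,"ty": -2.8,"tz": 0,"ax": 0,"ay": 0,"az": 0},
  ],
)

```text
time: 11.42
tool_pos: [523.2, 224.8, 177.0]
tcp_rot: [-180.0, 0.2, 22.0]
ft_force: [0.4, 0.0, -2.7]
finger_gap: 24.7
```

>>> step_arm(
  plan=[
    {"grip": 2,"tx": 1.1,"ty": -2.8,"tz": 0,"ax": 0,"ay": 0,"az": 0},
    {"grip": 2,"tx": 1.1,"ty": -2.8,"tz": 0,"ax": 0,"ay": 0,"az": 0},
    {"grip": 2,"tx": 0,"ty": 0,"tz": 0,"ax": 0,"ay": 0,"az": 0},
    {"grip": 2,"tx": 0,"ty": 0,"tz": 0,"ax": 0,"ay": 0,"az": 0},
    {"grip": 2,"tx": 0,"ty": 0,"tz": 0,"ax": 0,"ay": 0,"az": 0},
    {"grip": 2,"tx": 0,"ty": 0,"tz": 0,"ax": 0,"ay": 0,"az": 0},
  ],
)

```text
time: 11.92
tool_pos: [523.5, 282.7, 178.1]
tcp_rot: [180.0, 0.1, 21.9]
ft_force: [0.2, -0.1, -3.1]
finger_gap: 24.5
```

Run:
```python
from h import *
go(525,284,33,22)
crop("scene","s9.png",210,100,180,150,4)
```

```text
now [523.5 282.7 178.1] rot [1.7997e+02 1.0000e-01 2.1940e+01] F [ 0.2 -0.1 -3.1] gap 24.5 t 11.92
need tx,ty,tz cm [ 0.21 -0.07 14.51] az -0.06
```

View pics/s9.png

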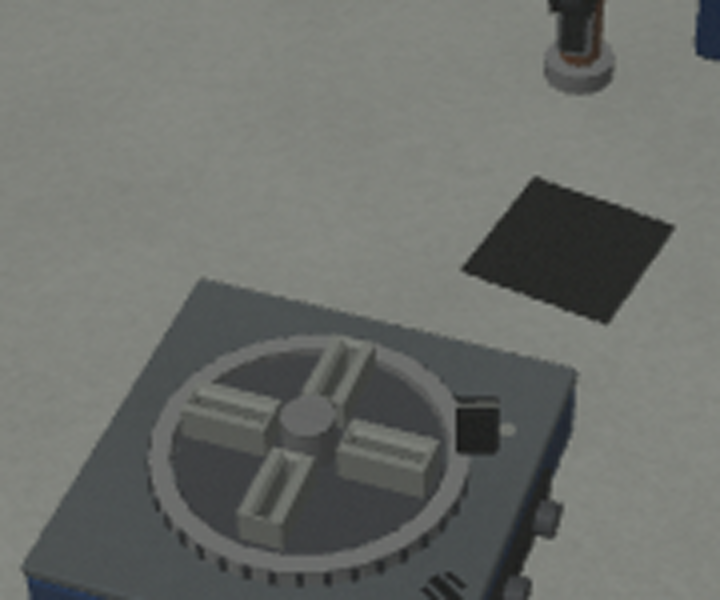

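The cassette now sits lower and the pusher is above the mat. I'll lower it.

>>> step_arm(
  plan=[
    {"grip": 2,"tx": 0.1,"ty": 0,"tz": 2,"ax": 0,"ay": 0,"az": 0},
    {"grip": 2,"tx": 0,"ty": 0,"tz": 3,"ax": 0,"ay": 0,"az": 0},
    {"grip": 2,"tx": 0,"ty": 0,"tz": 3,"ax": 0,"ay": 0,"az": 0},
    {"grip": 2,"tx": 0,"ty": 0,"tz": 3,"ax": 0,"ay": 0,"az": 0},
    {"grip": 2,"tx": 0,"ty": 0,"tz": 2,"ax": 0,"ay": 0,"az": 0},
    {"grip": 2,"tx": 0,"ty": 0,"tz": 1,"ax": 0,"ay": 0,"az": 0},
    {"grip": 2,"tx": 0,"ty": 0,"tz": 0.3,"ax": 0,"ay": 0,"az": 0},
    {"grip": 2,"tx": 0,"ty": 0,"tz": 0,"ax": 0,"ay": 0,"az": 0},
  ],
)

```text
time: 12.63
tool_pos: [524.8, 283.5, 36.1]
tcp_rot: [180.0, 0.0, 21.9]
ft_force: [-0.4, 0.1, -2.3]
finger_gap: 24.8
```

>>> step_arm(
  plan=[
    {"grip": 2,"tx": 0,"ty": 0,"tz": 0,"ax": 0,"ay": 0,"az": 0},
    {"grip": 2,"tx": 0,"ty": 0,"tz": 0,"ax": 0,"ay": 0,"az": 0},
    {"grip": 2,"tx": 0,"ty": 0,"tz": 0,"ax": 0,"ay": 0,"az": 0},
  ],
)

```text
time: 12.88
tool_pos: [526.2, 284.7, 38.3]
tcp_rot: [-180.0, -0.2, 22.0]
ft_force: [0.8, -0.1, -2.2]
finger_gap: 24.4
```

>>> step_arm(
  plan=[
    {"grip": 2,"tx": 0,"ty": 0,"tz": 0.2,"ax": 0,"ay": 0,"az": 0},
    {"grip": 2,"tx": 0,"ty": 0,"tz": 0.2,"ax": 0,"ay": 0,"az": 0},
    {"grip": 2,"tx": 0,"ty": 0,"tz": 0.1,"ax": 0,"ay": 0,"az": 0},
    {"grip": 2,"tx": 0,"ty": 0,"tz": 0,"ax": 0,"ay": 0,"az": 0},
    {"grip": 2,"tx": 0,"ty": 0,"tz": 0,"ax": 0,"ay": 0,"az": 0},
    {"grip": 2,"tx": 0,"ty": 0,"tz": 0,"ax": 0,"ay": 0,"az": 0},
  ],
)

```text
time: 13.38
tool_pos: [524.9, 284.3, 31.5]
tcp_rot: [-180.0, -0.0, 22.0]
ft_force: [0.2, -1.0, -0.1]
finger_gap: 24.4
```

>>> step_arm(
  plan=[
    {"grip": 2,"tx": 0,"ty": 0,"tz": 0.1,"ax": 0,"ay": 0,"az": 0},
    {"grip": 2,"tx": 0,"ty": 0,"tz": 0,"ax": 0,"ay": 0,"az": 0},
    {"grip": 2,"tx": 0,"ty": 0,"tz": 0,"ax": 0,"ay": 0,"az": 0},
    {"grip": 2,"tx": 0,"ty": 0,"tz": 0,"ax": 0,"ay": 0,"az": 0},
  ],
)

```text
time: 13.72
tool_pos: [525.1, 284.3, 31.5]
tcp_rot: [-180.0, -0.0, 22.0]
ft_force: [-3.5, -2.0, 8.7]
finger_gap: 24.7
```

>>> step_arm(
  newtons=20,
  plan=[
    {"grip": 5,"tx": 0,"ty": 0,"tz": -0.1,"ax": 0,"ay": 0,"az": 0},
    {"grip": 5,"tx": 0,"ty": 0,"tz": 0,"ax": 0,"ay": 0,"az": 0},
    {"grip": 6,"tx": 0,"ty": 0,"tz": 0,"ax": 0,"ay": 0,"az": 0},
    {"grip": 7,"tx": 0,"ty": 0,"tz": 0,"ax": 0,"ay": 0,"az": 0},
    {"grip": 7,"tx": 0,"ty": 0,"tz": 0,"ax": 0,"ay": 0,"az": 0},
    {"grip": 7,"tx": 0,"ty": 0,"tz": 0,"ax": 0,"ay": 0,"az": 0},
  ],
)

```text
time: 14.22
tool_pos: [524.7, 284.1, 31.1]
tcp_rot: [-180.0, 0.0, 22.0]
ft_force: [0.2, -0.6, -1.3]
finger_gap: 70.0
```

>>> step_arm(
  plan=[
    {"grip": 7,"tx": 0,"ty": 0,"tz": -1,"ax": 0,"ay": 0,"az": 0},
    {"grip": 7,"tx": 0,"ty": 0,"tz": -2,"ax": 0,"ay": 0,"az": 0},
    {"grip": 7,"tx": 0,"ty": 0,"tz": -3,"ax": 0,"ay": 0,"az": 0},
    {"grip": 7,"tx": 0,"ty": 0,"tz": -3,"ax": 0,"ay": 0,"az": 0},
    {"grip": 7,"tx": 0,"ty": 0,"tz": -3,"ax": 0,"ay": 0,"az": 0},
    {"grip": 7,"tx": 0,"ty": 0,"tz": -2,"ax": 0,"ay": 0,"az": 0},
    {"grip": 5,"tx": 0,"ty": 0,"tz": -1,"ax": 0,"ay": 0,"az": 0},
    {"grip": 5,"tx": 0,"ty": 0,"tz": 0,"ax": 0,"ay": 0,"az": 0},
  ],
)

```text
time: 14.88
tool_pos: [526.5, 284.9, 185.2]
tcp_rot: [-180.0, -0.3, 22.0]
ft_force: [0.5, 0.6, 0.7]
finger_gap: 50.1
```

Run:
```python
from h import *
c=np.array([532.2,-13.7]);a=np.radians(35.4)
p=c+96*np.array([np.cos(a),np.sin(a)]);print(p)
go(*p,180,35.4)
crop("scene","s10.png",210,100,180,150,4)
```

```text
[610.45226839  41.91099254]
now [526.5 284.9 185.2] rot [-179.99   -0.34   21.99] F [0.5 0.6 0.7] gap 50.1 t 14.88
need tx,ty,tz cm [-1.32 25.68  0.51] az -13.41
```

View pics/s10.png

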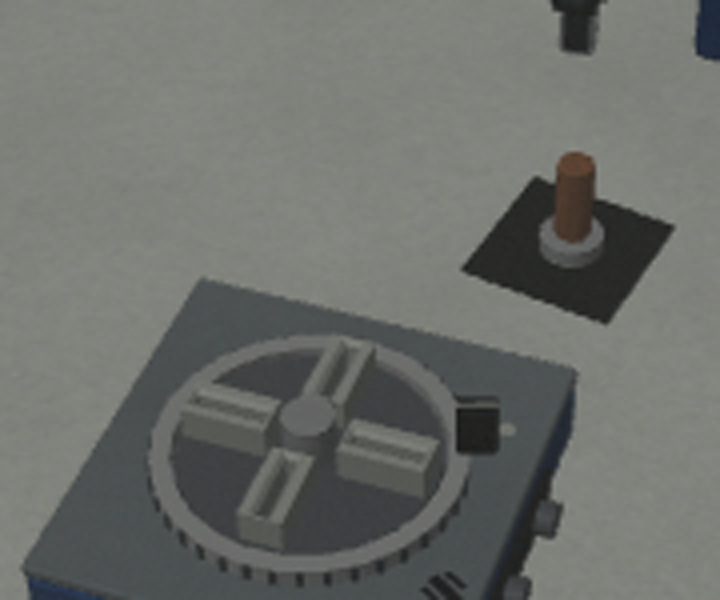

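The pusher stands upright at mid-mat, and the lug is unmoved at (477,427) in the crop. Next is the lug.

>>> step_arm(
  plan=[
    {"grip": 5,"tx": -0.1,"ty": 3.2,"tz": 0,"ax": 0,"ay": 0,"az": 0},
    {"grip": 5,"tx": -0.1,"ty": 3.2,"tz": 0,"ax": 0,"ay": 0,"az": 0},
    {"grip": 5,"tx": -0.2,"ty": 3.2,"tz": 0,"ax": 0,"ay": 0,"az": 0},
    {"grip": 5,"tx": -0.2,"ty": 3.2,"tz": 0,"ax": 0,"ay": 0,"az": 0},
    {"grip": 5,"tx": -0.2,"ty": 3.2,"tz": 0,"ax": 0,"ay": 0,"az": 0},
    {"grip": 5,"tx": -0.2,"ty": 3.2,"tz": 0,"ax": 0,"ay": 0,"az": 0},
    {"grip": 5,"tx": -0.1,"ty": 3.2,"tz": 0,"ax": 0,"ay": 0,"az": 0},
    {"grip": 4,"tx": -0.1,"ty": 3.2,"tz": 0,"ax": 0,"ay": 0,"az": 0},
  ],
)

```text
time: 15.6
tool_pos: [608.3, 40.8, 178.3]
tcp_rot: [-179.9, 0.2, 22.0]
ft_force: [0.4, 0.3, 1.2]
finger_gap: 40.2
```

>>> step_arm(
  plan=[
    {"grip": 4,"tx": 0,"ty": 0,"tz": 0,"ax": 0,"ay": 0,"az": -6.7},
    {"grip": 4,"tx": 0,"ty": 0,"tz": 0,"ax": 0,"ay": 0,"az": -6.7},
    {"grip": 4,"tx": 0,"ty": 0,"tz": 0,"ax": 0,"ay": 0,"az": 0},
    {"grip": 4,"tx": 0,"ty": 0,"tz": 0,"ax": 0,"ay": 0,"az": 0},
    {"grip": 4,"tx": 0,"ty": 0,"tz": 0,"ax": 0,"ay": 0,"az": 0},
    {"grip": 4,"tx": 0,"ty": 0,"tz": 0,"ax": 0,"ay": 0,"az": 0},
  ],
)

```text
time: 16.1
tool_pos: [609.0, 42.8, 180.5]
tcp_rot: [-180.0, 0.1, 35.3]
ft_force: [0.8, -0.2, -0.1]
finger_gap: 40.0
```

Run:
```python
from h import *
go(610.5,41.9,120,35.4)
crop("scene","s11.png",250,100,160,150,5)
```

```text
now [609.   42.8 180.5] rot [-1.7996e+02  6.0000e-02  3.5280e+01] F [ 0.8 -0.2 -0.1] gap 40.0 t 16.1
need tx,ty,tz cm [0.07 0.16 6.05] az -0.12
```

View pics/s11.png

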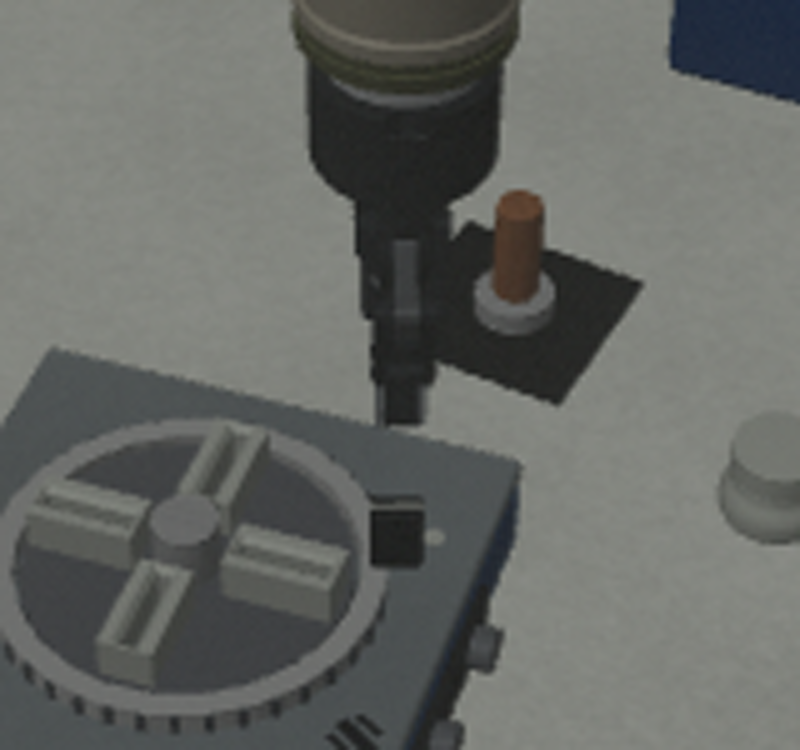

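>>> step_arm(
  plan=[
    {"grip": 4,"tx": 0.1,"ty": 0.1,"tz": 2,"ax": 0,"ay": 0,"az": 0},
    {"grip": 4,"tx": 0,"ty": 0,"tz": 2,"ax": 0,"ay": 0,"az": 0},
    {"grip": 4,"tx": 0,"ty": 0,"tz": 2,"ax": 0,"ay": 0,"az": 0},
    {"grip": 4,"tx": 0,"ty": 0,"tz": 2,"ax": 0,"ay": 0,"az": 0},
    {"grip": 4,"tx": 0,"ty": 0,"tz": 1,"ax": 0,"ay": 0,"az": 0},
    {"grip": 4,"tx": 0,"ty": 0,"tz": 0.4,"ax": 0,"ay": 0,"az": 0},
    {"grip": 4,"tx": 0,"ty": 0,"tz": 0,"ax": 0,"ay": 0,"az": 0},
    {"grip": 4,"tx": 0,"ty": 0,"tz": 0,"ax": 0,"ay": 0,"az": 0},
  ],
)

```text
time: 16.82
tool_pos: [611.5, 42.2, 88.3]
tcp_rot: [180.0, -0.1, 35.4]
ft_force: [-0.1, 0.2, -0.0]
finger_gap: 40.1
```

>>> step_arm(
  plan=[
    {"grip": 3,"tx": 0,"ty": 0,"tz": 0,"ax": 0,"ay": 0,"az": 0},
    {"grip": 2,"tx": 0,"ty": 0,"tz": 0,"ax": 0,"ay": 0,"az": 0},
    {"grip": 1,"tx": 0,"ty": 0,"tz": 0,"ax": 0,"ay": 0,"az": 0},
    {"grip": 1,"tx": 0,"ty": 0,"tz": 0,"ax": 0,"ay": 0,"az": 0},
    {"grip": 1,"tx": 0,"ty": 0,"tz": 0,"ax": 0,"ay": 0,"az": 0},
    {"grip": 1,"tx": 0,"ty": 0,"tz": 0,"ax": 0,"ay": 0,"az": 0},
  ],
)

```text
time: 17.32
tool_pos: [611.9, 42.0, 88.8]
tcp_rot: [179.9, -0.1, 35.4]
ft_force: [-0.7, -0.5, 6.2]
finger_gap: 13.7
```

Run:
```python
from h import *
go(610.5,41.9,84,35.4)
s=sense();d=s["tool_pos"][:2]-[532.2,-13.7];print(np.hypot(*d),np.degrees(np.arctan2(d[1],d[0])))
```

```text
now [611.9  42.   88.8] rot [ 1.7992e+02 -1.1000e-01  3.5380e+01] F [-0.7 -0.5  6.2] gap 13.7 t 17.32
need tx,ty,tz cm [-0.12 -0.07  0.48] az -0.02
97.26919850264771 34.949265920311404
```

>>> step_arm(
  plan=[
    {"grip": 1,"tx": -0.04,"ty": 0.86,"tz": 0,"ax": 0,"ay": 0,"az": 5.1},
    {"grip": 1,"tx": -0.04,"ty": 0.86,"tz": 0,"ax": 0,"ay": 0,"az": 5.1},
    {"grip": 1,"tx": -0.04,"ty": 0.86,"tz": 0,"ax": 0,"ay": 0,"az": 5.1},
    {"grip": 1,"tx": -0.04,"ty": 0.86,"tz": 0,"ax": 0,"ay": 0,"az": 5.1},
    {"grip": 1,"tx": 0,"ty": 0,"tz": 0,"ax": 0,"ay": 0,"az": 0},
    {"grip": 1,"tx": 0,"ty": 0,"tz": 0,"ax": 0,"ay": 0,"az": 0},
    {"grip": 1,"tx": 0,"ty": 0,"tz": 0,"ax": 0,"ay": 0,"az": 0},
  ],
)

```text
time: 17.9
tool_pos: [626.6, 10.8, 88.8]
tcp_rot: [179.9, -0.2, 15.1]
ft_force: [0.4, -0.6, 5.7]
finger_gap: 13.4
```

Run:
```python
from h import *
go(610.5,41.9,84,-16.1)
s=sense();d=s["tool_pos"][:2]-[532.2,-13.7];print(np.hypot(*d),np.degrees(np.arctan2(d[1],d[0])))
```

```text
now [626.6  10.8  88.8] rot [ 1.7995e+02 -1.5000e-01  1.5050e+01] F [ 0.4 -0.6  5.7] gap 13.4 t 17.9
need tx,ty,tz cm [-0.75 -3.43  0.48] az 31.15
97.55775212091727 14.522995842251179
```

>>> step_arm(
  plan=[
    {"grip": 1,"tx": -0.05,"ty": 0.86,"tz": 0,"ax": 0,"ay": 0,"az": 5.1},
    {"grip": 1,"tx": -0.04,"ty": 0.86,"tz": 0,"ax": 0,"ay": 0,"az": 5.1},
    {"grip": 1,"tx": -0.04,"ty": 0.86,"tz": 0,"ax": 0,"ay": 0,"az": 5.1},
    {"grip": 1,"tx": -0.04,"ty": 0.86,"tz": 0,"ax": 0,"ay": 0,"az": 5.1},
    {"grip": 1,"tx": -0.04,"ty": 0.86,"tz": 0,"ax": 0,"ay": 0,"az": 5.1},
    {"grip": 1,"tx": -0.04,"ty": 0.86,"tz": 0,"ax": 0,"ay": 0,"az": 5.1},
    {"grip": 1,"tx": 0,"ty": 0,"tz": 0,"ax": 0,"ay": 0,"az": 0},
    {"grip": 1,"tx": 0,"ty": 0,"tz": 0,"ax": 0,"ay": 0,"az": 0},
  ],
)

```text
time: 18.57
tool_pos: [626.4, -40.8, 88.8]
tcp_rot: [-180.0, -0.2, -15.6]
ft_force: [3.4, -1.4, 5.3]
finger_gap: 13.6
```

>>> step_arm(
  plan=[
    {"grip": 1,"tx": 0,"ty": 0,"tz": 0,"ax": 0,"ay": 0,"az": 0},
    {"grip": 2,"tx": 0,"ty": 0,"tz": 0,"ax": 0,"ay": 0,"az": 0},
    {"grip": 3,"tx": 0,"ty": 0,"tz": 0,"ax": 0,"ay": 0,"az": 0},
    {"grip": 4,"tx": 0,"ty": 0,"tz": 0,"ax": 0,"ay": 0,"az": 0},
    {"grip": 4,"tx": 0,"ty": 0,"tz": 0,"ax": 0,"ay": 0,"az": 0},
    {"grip": 4,"tx": 0,"ty": 0,"tz": 0,"ax": 0,"ay": 0,"az": 0},
  ],
)

```text
time: 19.07
tool_pos: [624.5, -39.8, 86.7]
tcp_rot: [180.0, 0.1, -15.6]
ft_force: [-0.3, -0.4, 1.1]
finger_gap: 40.4
```

Run:
```python
from h import *
s=sense();d=s["tool_pos"][:2]-[532.2,-13.7];print(np.hypot(*d),np.degrees(np.arctan2(d[1],d[0])))
go(610.5,41.9,84,-16.1)
```

```text
95.91604190724458 -15.778426068016774
now [624.5 -39.8  86.7] rot [ 1.800e+02  6.000e-02 -1.558e+01] F [-0.3 -0.4  1.1] gap 40.4 t 19.07
need tx,ty,tz cm [-3.54 -7.49  0.28] az 0.52
```

>>> step_arm(
  plan=[
    {"grip": 4,"tx": 0,"ty": 0,"tz": -2,"ax": 0,"ay": 0,"az": 0},
    {"grip": 4,"tx": 0,"ty": 0,"tz": -3,"ax": 0,"ay": 0,"az": 0},
    {"grip": 4,"tx": 0,"ty": 0,"tz": -3,"ax": 0,"ay": 0,"az": 0},
    {"grip": 4,"tx": 0,"ty": 0,"tz": -3,"ax": 0,"ay": 0,"az": 0},
    {"grip": 3,"tx": 0,"ty": 0,"tz": -3,"ax": 0,"ay": 0,"az": 0},
    {"grip": 2.5,"tx": 0,"ty": 4,"tz": -2,"ax": 0,"ay": 0,"az": 0},
    {"grip": 2.5,"tx": 0,"ty": 3.5,"tz": 0,"ax": 0,"ay": 0,"az": -6},
    {"grip": 2.5,"tx": 0,"ty": 3.5,"tz": 0,"ax": 0,"ay": 0,"az": -6},
  ],
)

```text
time: 19.73
tool_pos: [600.2, -144.9, 248.6]
tcp_rot: [179.9, -0.2, -3.2]
ft_force: [-0.3, -0.4, -0.8]
finger_gap: 24.8
```

>>> step_arm(
  plan=[
    {"grip": 2.5,"tx": 0,"ty": 3,"tz": 0,"ax": 0,"ay": 0,"az": -6},
    {"grip": 2.5,"tx": 0,"ty": 3,"tz": 0,"ax": 0,"ay": 0,"az": -6},
    {"grip": 2.5,"tx": 0,"ty": 3,"tz": 0,"ax": 0,"ay": 0,"az": -6},
    {"grip": 2.5,"tx": 0,"ty": 3,"tz": 0,"ax": 0,"ay": 0,"az": -6},
    {"grip": 2.5,"tx": 0,"ty": 0,"tz": 0,"ax": 0,"ay": 0,"az": -6},
    {"grip": 2.5,"tx": 0,"ty": 0,"tz": 0,"ax": 0,"ay": 0,"az": -6},
  ],
)

```text
time: 20.23
tool_pos: [610.4, -264.8, 244.9]
tcp_rot: [-179.9, 0.0, 32.6]
ft_force: [-0.2, 0.6, -0.1]
finger_gap: 25.2
```

Run:
```python
from h import *
go(518,-301.5,180,99.9)
crop("top","t12.png",180,140,320,160,2.5)
crop("scene","s12.png",210,160,160,130,5)
```

```text
now [ 610.4 -264.8  244.9] rot [-1.7994e+02  4.0000e-02  3.2550e+01] F [-0.2  0.6 -0.1] gap 25.2 t 20.23
need tx,ty,tz cm [-9.76 -1.87  6.5 ] az -67.35
```

View pics/t12.png

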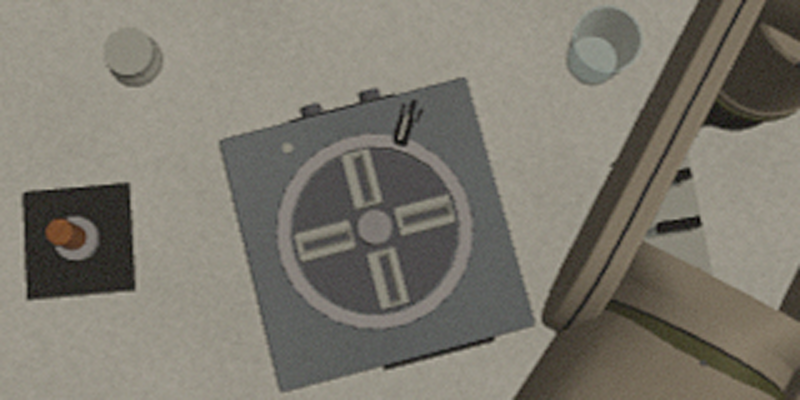

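View pics/s12.png

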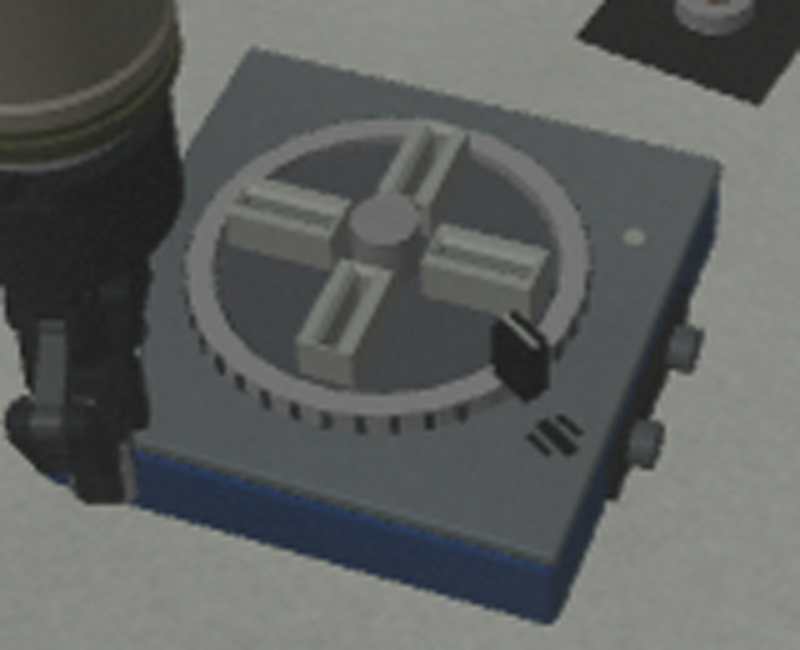

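The lug now points at the mark, with the lug top at (405,122) and the thick bar near (413,108) in the top crop. I'll measure more closely.

Run:
```python
from h import *
a=snapshot("top")[:,:,::-1];b=snapshot("scene")[:,:,::-1]
A=cv2.resize(a[172:212,325:365],None,fx=10,fy=10,interpolation=cv2.INTER_CUBIC)
B=cv2.resize(b[215:255,300:340],None,fx=10,fy=10,interpolation=cv2.INTER_CUBIC)
cv2.imwrite("pics/lug13.png",cv2.convertScaleAbs(np.hstack([A,B]),alpha=1.5,beta=0))
cv2.imwrite("pics/c13.png",cv2.convertScaleAbs(cv2.resize(a[190:275,285:375],None,fx=7,fy=7,interpolation=cv2.INTER_CUBIC),alpha=1.4,beta=0))
```

```text
(no output)
```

View pics/lug13.png

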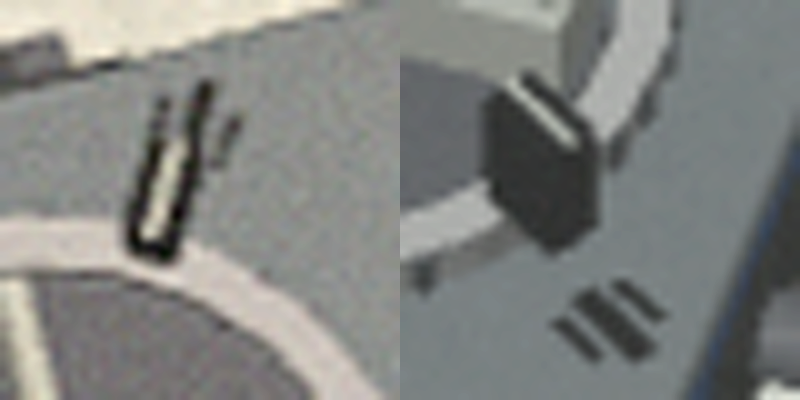

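View pics/c13.png

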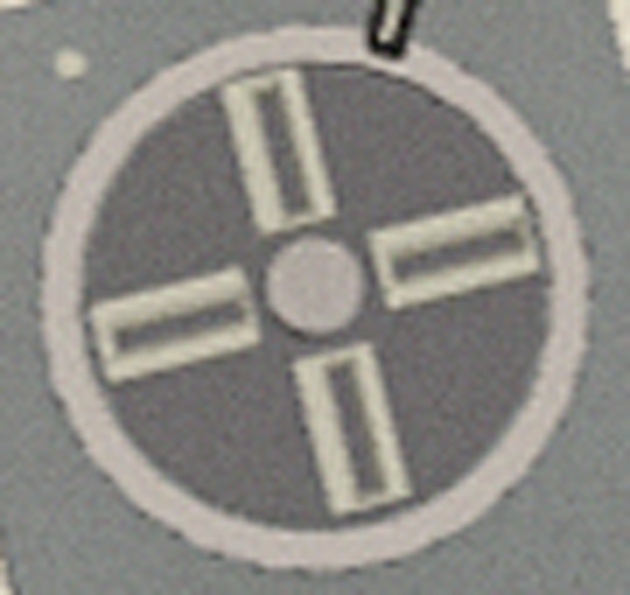

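Run:
```python
from h import *
np.set_printoptions(precision=1,suppress=True)
C=lambda u,z:plane("top",full(u,7,285,190),z)
L=lambda u,z:plane("top",full(u,10,325,172),z)
c=C((316,285),102)[:2];print("hub",c)
B=[[(224,86),(297,70),(335,215),(264,232)],[(370,235),(521,197),(540,268),(391,307)],[(293,360),(371,343),(411,495),(338,513)],[(91,308),(241,268),(262,341),(112,381)]]
ms=[np.mean([C(u,94)[:2] for u in b],0) for b in B];print(ms,np.mean(ms,0))
c=(c+np.mean(ms,0))/2;print(c)
for m in ms: d=m-c;print(np.hypot(*d),np.degrees(np.arctan2(d[1],d[0])))
for u,z in(((166,192),109),((176,150),109),((157,233),109),((204,85),62)):
  d=L(u,z)[:2]-c;print(u,np.hypot(*d),np.degrees(np.arctan2(d[1],d[0])))
S=lambda u,z:plane("scene",full((u[0]-400,u[1]),10,300,215),z)
for u,z in(((545,112),109),((615,325),62)):
  d=S(u,z)[:2]-c;print(u,np.hypot(*d),np.degrees(np.arctan2(d[1],d[0])))
```

```text
hub [532.1 -13.7]
[array([578.,  -1.]), array([544.7, -59.9]), array([486. , -26.5]), array([519.2,  32.4])] [532.  -13.7]
[532.  -13.7]
47.659621079586685 15.452683994464348
47.88761057700032 -74.6610327866707
47.8160072595527 -164.474268274424
47.88212445553727 105.51044805405559
(166, 192) 95.36508494946814 -15.434676589829836
(176, 150) 105.58324633608248 -15.164081874070986
(157, 233) 85.47164601887494 -15.873880081321282
(204, 85) 132.45687746029583 -15.474049819139756
(545, 112) 97.22515206431964 -14.999595377574616
(615, 325) 123.06124653923997 -15.995921626102119
```

Run:
```python
from h import *
np.set_printoptions(precision=1,suppress=True)
t=[(446.8,210.4),(450.8,229.6),(458.8,268.3)];s=[(223.2,307.8),(203.3,299.4),(165.2,282.9)]
for a,b in zip(t,s): print(tri(a,b))
# from t2 crop strip-end points at z=88
R=lambda u:plane("top",full(u,5,405,180),88)
for l,r in(((168,158),(257,146)),((188,252),(276,240)),((226,449),(316,437))): 
  p,q=R(l),R(r);print((p+q)/2,np.linalg.norm(p-q),np.degrees(np.arctan2(*(p-q)[1::-1])))
# from rack model
c=np.array([517.6,-301.9]);u=np.array([np.cos(np.radians(9.9)),np.sin(np.radians(9.9))])
for k in(69,23,-69):print(c+k*u)
```

```text
(array([ 585.2, -290.9,   77.4]), np.float64(1.5030803195874343))
(array([ 539.7, -298.9,   77.5]), np.float64(1.1722468098604581))
(array([ 449.7, -314.4,   79.1]), np.float64(1.0917328704069322))
[ 585.  -288.5   88. ] 42.26791506419479 98.47078182803709
[ 540.8 -296.3   88. ] 41.527943207547494 98.53306522507675
[ 450.  -311.6   88. ] 41.86952728637513 98.3159499548853
[ 585.6 -290. ]
[ 540.3 -297.9]
[ 449.6 -313.8]
```

>>> step_arm(
  plan=[
    {"grip": 2.5,"tx": 0,"ty": 0,"tz": 0,"ax": 0,"ay": 0,"az": -6.7},
    {"grip": 2.5,"tx": 0,"ty": 0,"tz": 0,"ax": 0,"ay": 0,"az": -6.7},
    {"grip": 2.5,"tx": 0,"ty": 0,"tz": 0,"ax": 0,"ay": 0,"az": -6.7},
    {"grip": 2.5,"tx": 0,"ty": 0,"tz": 0,"ax": 0,"ay": 0,"az": -6.7},
    {"grip": 2.5,"tx": 0,"ty": 0,"tz": 0,"ax": 0,"ay": 0,"az": -6.7},
    {"grip": 2.5,"tx": 0,"ty": 0,"tz": 0,"ax": 0,"ay": 0,"az": -6.7},
    {"grip": 2.5,"tx": 0,"ty": 0,"tz": 0,"ax": 0,"ay": 0,"az": -6.7},
    {"grip": 2.5,"tx": 0,"ty": 0,"tz": 0,"ax": 0,"ay": 0,"az": -6.7},
  ],
)

```text
time: 21.1
tool_pos: [610.9, -262.1, 246.1]
tcp_rot: [180.0, 0.0, 86.2]
ft_force: [-0.9, -0.6, -0.3]
finger_gap: 24.8
```

>>> step_arm(
  plan=[
    {"grip": 2.5,"tx": 0,"ty": 0,"tz": 2,"ax": 0,"ay": 0,"az": -6.7},
    {"grip": 2.5,"tx": 0,"ty": 0,"tz": 2,"ax": 0,"ay": 0,"az": -6.7},
    {"grip": 2.5,"tx": 0,"ty": 0,"tz": 2,"ax": 0,"ay": 0,"az": 0},
    {"grip": 2.5,"tx": 0,"ty": 0,"tz": 2,"ax": 0,"ay": 0,"az": 0},
    {"grip": 2.5,"tx": 0,"ty": 0,"tz": 0,"ax": 0,"ay": 0,"az": 0},
    {"grip": 2.5,"tx": 0,"ty": 0,"tz": 0,"ax": 0,"ay": 0,"az": 0},
    {"grip": 2.5,"tx": 0,"ty": 0,"tz": 0,"ax": 0,"ay": 0,"az": 0},
  ],
)

```text
time: 21.68
tool_pos: [611.4, -262.8, 167.4]
tcp_rot: [179.9, 0.1, 99.3]
ft_force: [-0.7, -0.1, -0.7]
finger_gap: 25.4
```

Run:
```python
from h import *
go(585.3,-290,125,99.7)
```

```text
now [ 611.4 -262.8  167.4] rot [1.7993e+02 5.0000e-02 9.9340e+01] F [-0.7 -0.1 -0.7] gap 25.4 t 21.68
need tx,ty,tz cm [-2.26 -3.03  4.24] az -0.36
```

>>> step_arm(
  plan=[
    {"grip": 2.5,"tx": -1.1,"ty": -1.5,"tz": 0,"ax": 0,"ay": 0,"az": -0.4},
    {"grip": 2.5,"tx": -1.1,"ty": -1.5,"tz": 0,"ax": 0,"ay": 0,"az": 0},
    {"grip": 2.5,"tx": 0,"ty": 0,"tz": 2,"ax": 0,"ay": 0,"az": 0},
    {"grip": 2.5,"tx": 0,"ty": 0,"tz": 2,"ax": 0,"ay": 0,"az": 0},
    {"grip": 2.5,"tx": 0,"ty": 0,"tz": 0,"ax": 0,"ay": 0,"az": 0},
    {"grip": 2.5,"tx": 0,"ty": 0,"tz": 0,"ax": 0,"ay": 0,"az": 0},
    {"grip": 2.5,"tx": 0,"ty": 0,"tz": 0,"ax": 0,"ay": 0,"az": 0},
  ],
)

```text
time: 22.27
tool_pos: [586.0, -289.9, 128.2]
tcp_rot: [179.9, 0.1, 99.8]
ft_force: [0.0, -0.4, 0.9]
finger_gap: 25.3
```

Run:
```python
from h import *
go(585.3,-290,61,99.7)
crop("scene","s14.png",140,210,160,150,5)
crop("top","t14.png",405,180,80,110,5)
```

```text
now [ 586.  -289.9  128.2] rot [1.7989e+02 1.0000e-01 9.9790e+01] F [ 0.  -0.4  0.9] gap 25.3 t 22.27
need tx,ty,tz cm [ 0.01 -0.09  6.72] az 0.09
```

View pics/s14.png

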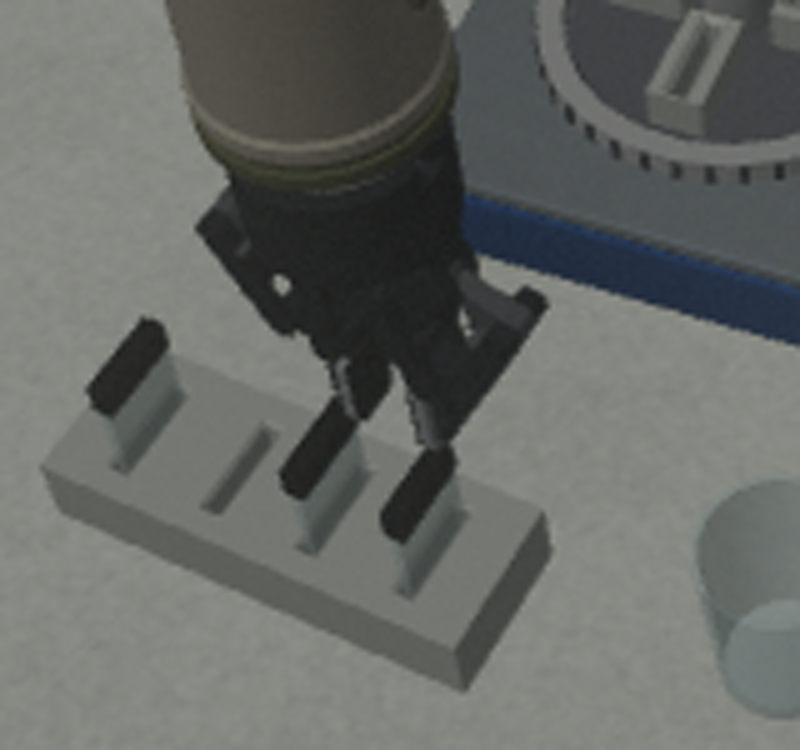

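The tips straddle the nearest strip line, with the strip at (420,495) in the crop. I'll go down to z≈68 with a shallow grip so the knuckles clear the neighbour.

>>> step_arm(
  plan=[
    {"grip": 2.5,"tx": 0,"ty": -0.1,"tz": 1,"ax": 0,"ay": 0,"az": 0},
    {"grip": 2.5,"tx": 0,"ty": 0,"tz": 1,"ax": 0,"ay": 0,"az": 0},
    {"grip": 2.5,"tx": 0,"ty": 0,"tz": 1,"ax": 0,"ay": 0,"az": 0},
    {"grip": 2.5,"tx": 0,"ty": 0,"tz": 1,"ax": 0,"ay": 0,"az": 0},
    {"grip": 2.5,"tx": 0,"ty": 0,"tz": 0.5,"ax": 0,"ay": 0,"az": 0},
    {"grip": 2.5,"tx": 0,"ty": 0,"tz": 0,"ax": 0,"ay": 0,"az": 0},
    {"grip": 2.5,"tx": 0,"ty": 0,"tz": 0,"ax": 0,"ay": 0,"az": 0},
  ],
)

```text
time: 22.95
tool_pos: [583.5, -289.4, 80.0]
tcp_rot: [-179.9, -0.1, 99.8]
ft_force: [-0.3, 0.0, 0.9]
finger_gap: 24.9
```

>>> step_arm(
  plan=[
    {"grip": 2.5,"tx": 0,"ty": 0,"tz": 0.5,"ax": 0,"ay": 0,"az": 0},
    {"grip": 2.5,"tx": 0,"ty": 0,"tz": 0.5,"ax": 0,"ay": 0,"az": 0},
    {"grip": 2.5,"tx": 0,"ty": 0,"tz": 0.3,"ax": 0,"ay": 0,"az": 0},
    {"grip": 2.5,"tx": 0,"ty": 0,"tz": 0,"ax": 0,"ay": 0,"az": 0},
    {"grip": 2.5,"tx": 0,"ty": 0,"tz": 0,"ax": 0,"ay": 0,"az": 0},
    {"grip": 2.5,"tx": 0,"ty": 0,"tz": 0,"ax": 0,"ay": 0,"az": 0},
  ],
)

```text
time: 23.45
tool_pos: [584.1, -289.7, 68.1]
tcp_rot: [180.0, 0.0, 99.8]
ft_force: [-0.3, -0.1, 0.5]
finger_gap: 24.8
```

Run:
```python
from h import *
go(585.3,-290,67,99.7)
crop("scene","s15.png",140,210,160,150,5)
```

```text
now [ 584.1 -289.7   68.1] rot [1.7999e+02 1.0000e-02 9.9790e+01] F [-0.3 -0.1  0.5] gap 24.8 t 23.45
need tx,ty,tz cm [-0.05  0.12  0.11] az 0.09
```

View pics/s15.png

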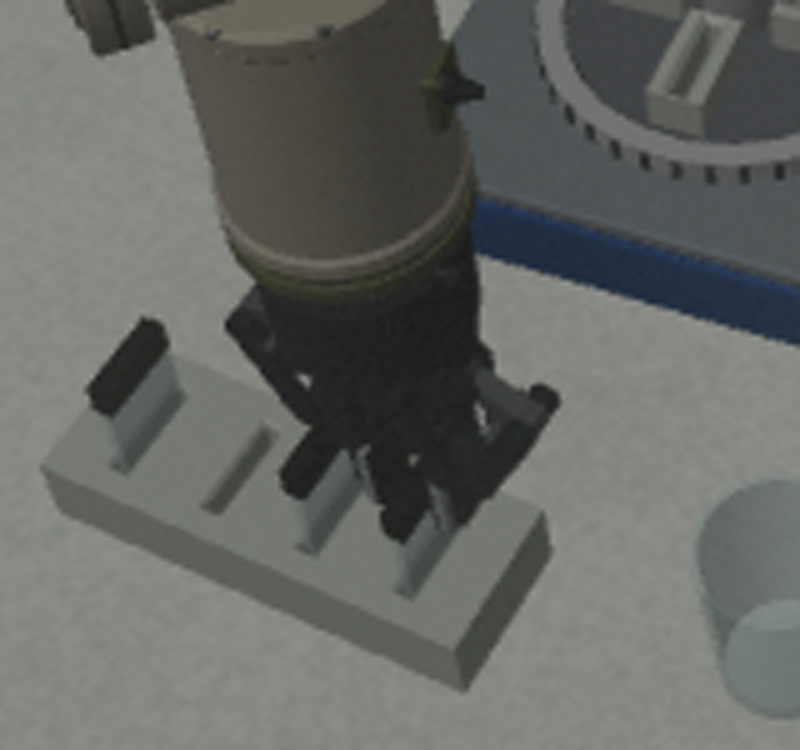

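The strip sits between the fingers, so I'll close and lift.

>>> step_arm(
  newtons=30,
  plan=[
    {"grip": 2,"tx": 0,"ty": 0.1,"tz": 0,"ax": 0,"ay": 0,"az": 0},
    {"grip": 1,"tx": 0,"ty": 0,"tz": 0,"ax": 0,"ay": 0,"az": 0},
    {"grip": 0.5,"tx": 0,"ty": 0,"tz": 0,"ax": 0,"ay": 0,"az": 0},
    {"grip": 0.5,"tx": 0,"ty": 0,"tz": 0,"ax": 0,"ay": 0,"az": 0},
    {"grip": 0.5,"tx": 0,"ty": 0,"tz": 0,"ax": 0,"ay": 0,"az": 0},
    {"grip": 0.5,"tx": 0,"ty": 0,"tz": 0,"ax": 0,"ay": 0,"az": 0},
  ],
)

```text
time: 24.0
tool_pos: [585.3, -289.6, 68.3]
tcp_rot: [180.0, 0.0, 99.8]
ft_force: [-0.8, 0.4, 2.5]
finger_gap: 9.3
```

>>> step_arm(
  plan=[
    {"grip": 0.5,"tx": 0,"ty": 0,"tz": -0.5,"ax": 0,"ay": 0,"az": 0},
    {"grip": 0.5,"tx": 0,"ty": 0,"tz": -1,"ax": 0,"ay": 0,"az": 0},
    {"grip": 0.5,"tx": 0,"ty": 0,"tz": -1,"ax": 0,"ay": 0,"az": 0},
    {"grip": 0.5,"tx": 0,"ty": 0,"tz": -1.5,"ax": 0,"ay": 0,"az": 0},
    {"grip": 0.5,"tx": 0,"ty": 0,"tz": -2,"ax": 0,"ay": 0,"az": 0},
    {"grip": 0.5,"tx": 0,"ty": 0,"tz": -3,"ax": 0,"ay": 0,"az": 0},
    {"grip": 0.5,"tx": 0,"ty": 0,"tz": -3,"ax": 0,"ay": 0,"az": 0},
    {"grip": 0.5,"tx": 0,"ty": 0,"tz": -1,"ax": 0,"ay": 0,"az": 0},
  ],
)

```text
time: 24.67
tool_pos: [587.1, -290.8, 205.2]
tcp_rot: [179.6, 0.3, 99.8]
ft_force: [1.0, -0.2, 0.5]
finger_gap: 9.5
```

Run:
```python
from h import *
c=np.array([532.,-13.7])
for k in range(4):
  a=np.radians(15.46+90*k);print(k,np.round(c+48*np.array([np.cos(a),np.sin(a)]),1))
go(544.8,-60,205,105.5)
crop("scene","s16.png",140,170,200,150,4)
```

```text
0 [578.3  -0.9]
1 [519.2  32.6]
2 [485.7 -26.5]
3 [544.8 -60. ]
now [ 587.1 -290.8  205.2] rot [179.64   0.31  99.79] F [ 1.  -0.2  0.5] gap 9.5 t 24.67
need tx,ty,tz cm [23.46 -0.24 -0.11] az -5.71
```

View pics/s16.png

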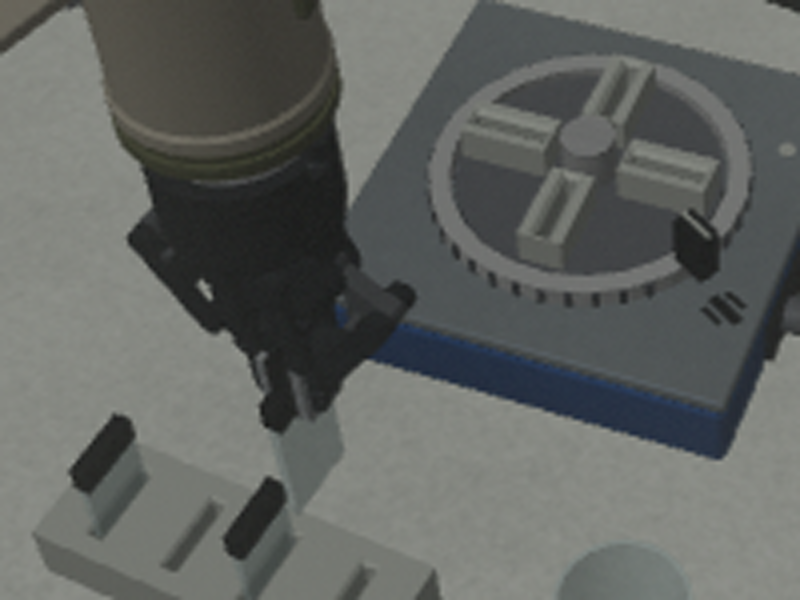

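>>> step_arm(
  plan=[
    {"grip": 0.5,"tx": 2.9,"ty": 0,"tz": 0,"ax": 0,"ay": 0,"az": 0},
    {"grip": 0.5,"tx": 2.9,"ty": 0,"tz": 0,"ax": 0,"ay": 0,"az": 0},
    {"grip": 0.5,"tx": 2.9,"ty": 0,"tz": 0,"ax": 0,"ay": 0,"az": 0},
    {"grip": 0.5,"tx": 2.9,"ty": 0,"tz": 0,"ax": 0,"ay": 0,"az": 0},
    {"grip": 0.5,"tx": 2.9,"ty": 0,"tz": 0,"ax": 0,"ay": 0,"az": 0},
    {"grip": 0.5,"tx": 2.9,"ty": 0,"tz": 0,"ax": 0,"ay": 0,"az": 0},
    {"grip": 0.5,"tx": 2.9,"ty": 0,"tz": 0,"ax": 0,"ay": 0,"az": 0},
    {"grip": 0.5,"tx": 2.9,"ty": 0,"tz": 0,"ax": 0,"ay": 0,"az": -5.7},
  ],
)

```text
time: 25.38
tool_pos: [544.6, -59.5, 197.1]
tcp_rot: [-179.9, -0.0, 105.4]
ft_force: [0.1, -0.1, -0.0]
finger_gap: 9.1
```

>>> step_arm(
  plan=[
    {"grip": 0.5,"tx": 0,"ty": 0,"tz": 0,"ax": 0,"ay": 0,"az": 0},
    {"grip": 0.5,"tx": 0,"ty": 0,"tz": 0,"ax": 0,"ay": 0,"az": 0},
    {"grip": 0.5,"tx": 0,"ty": 0,"tz": 0,"ax": 0,"ay": 0,"az": 0},
    {"grip": 0.5,"tx": 0,"ty": 0,"tz": 0,"ax": 0,"ay": 0,"az": 0},
  ],
)

```text
time: 25.72
tool_pos: [545.5, -61.7, 197.6]
tcp_rot: [-180.0, 0.0, 105.4]
ft_force: [-0.1, -0.0, -1.2]
finger_gap: 9.1
```

Run:
```python
from h import *
go(544.8,-60,165,105.5)
crop("scene","s17.png",200,110,160,150,5)
```

```text
now [545.5 -61.7 197.6] rot [-1.7997e+02  1.0000e-02  1.0540e+02] F [-0.1 -0.  -1.2] gap 9.1 t 25.72
need tx,ty,tz cm [ 0.19 -0.02  3.26] az -0.1
```

View pics/s17.png

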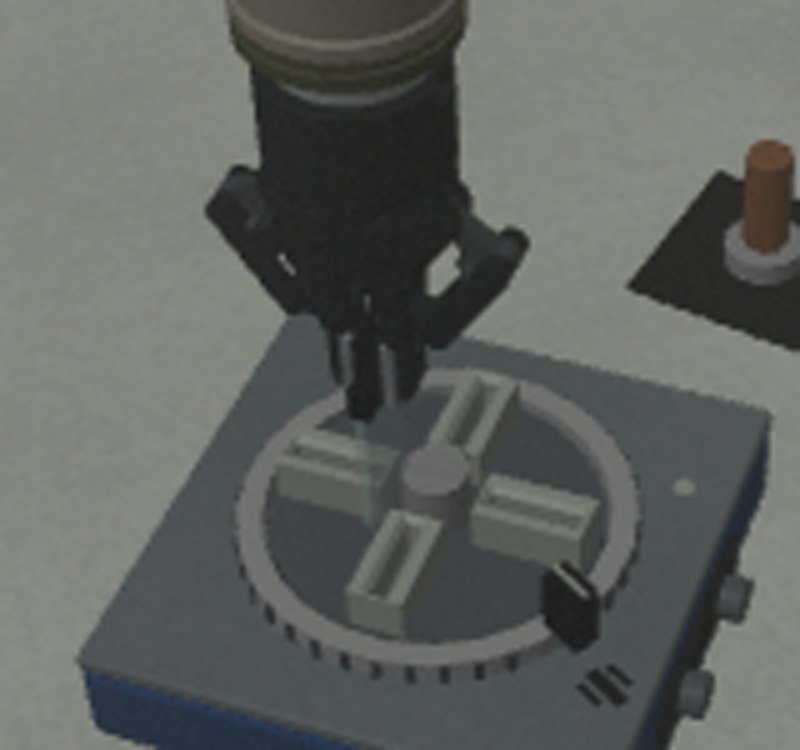

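The plate hangs upright above slot 3, its lower edge about (370,520) in the crop. I'll lower it in stages.

>>> step_arm(
  plan=[
    {"grip": 0.5,"tx": 0.2,"ty": 0,"tz": 1,"ax": 0,"ay": 0,"az": 0},
    {"grip": 0.5,"tx": 0,"ty": 0,"tz": 1,"ax": 0,"ay": 0,"az": 0},
    {"grip": 0.5,"tx": 0,"ty": 0,"tz": 1,"ax": 0,"ay": 0,"az": 0},
    {"grip": 0.5,"tx": 0,"ty": 0,"tz": 0,"ax": 0,"ay": 0,"az": 0},
    {"grip": 0.5,"tx": 0,"ty": 0,"tz": 0,"ax": 0,"ay": 0,"az": 0},
    {"grip": 0.5,"tx": 0,"ty": 0,"tz": 0,"ax": 0,"ay": 0,"az": 0},
    {"grip": 0.5,"tx": 0,"ty": 0,"tz": 0,"ax": 0,"ay": 0,"az": 0},
  ],
)

```text
time: 26.35
tool_pos: [545.3, -59.0, 168.4]
tcp_rot: [180.0, 0.0, 105.5]
ft_force: [0.4, 0.2, 0.0]
finger_gap: 9.2
```

Run:
```python
from h import *
go(544.8,-60,132,105.5)
a=snapshot("scene")[:,:,::-1]
cv2.imwrite("pics/s18.png",cv2.convertScaleAbs(cv2.resize(a[185:235,240:310],None,fx=10,fy=10,interpolation=cv2.INTER_CUBIC),alpha=1.4,beta=0))
```

```text
now [545.3 -59.  168.4] rot [1.7996e+02 2.0000e-02 1.0549e+02] F [0.4 0.2 0. ] gap 9.2 t 26.35
need tx,ty,tz cm [-0.08 -0.07  3.64] az -0.01
```

View pics/s18.png

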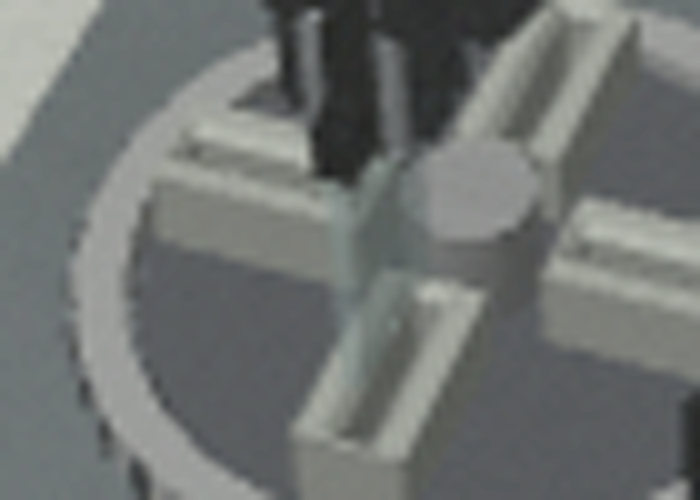

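>>> step_arm(
  plan=[
    {"grip": 0.5,"tx": -0.1,"ty": -0.1,"tz": 0.3,"ax": 0,"ay": 0,"az": 0},
    {"grip": 0.5,"tx": 0,"ty": 0,"tz": 0.4,"ax": 0,"ay": 0,"az": 0},
    {"grip": 0.5,"tx": 0,"ty": 0,"tz": 0.4,"ax": 0,"ay": 0,"az": 0},
    {"grip": 0.5,"tx": 0,"ty": 0,"tz": 0.4,"ax": 0,"ay": 0,"az": 0},
    {"grip": 0.5,"tx": 0,"ty": 0,"tz": 0,"ax": 0,"ay": 0,"az": 0},
    {"grip": 0.5,"tx": 0,"ty": 0,"tz": 0,"ax": 0,"ay": 0,"az": 0},
  ],
)

```text
time: 26.9
tool_pos: [543.8, -60.0, 152.3]
tcp_rot: [-179.9, -0.0, 105.5]
ft_force: [-0.6, 0.8, -1.7]
finger_gap: 9.0
```

>>> step_arm(
  plan=[
    {"grip": 0.5,"tx": 0,"ty": 0,"tz": 0.2,"ax": 0,"ay": 0,"az": 0},
    {"grip": 0.5,"tx": 0,"ty": 0,"tz": 0.2,"ax": 0,"ay": 0,"az": 0},
    {"grip": 0.5,"tx": 0,"ty": 0,"tz": 0.2,"ax": 0,"ay": 0,"az": 0},
    {"grip": 0.5,"tx": 0,"ty": 0,"tz": 0,"ax": 0,"ay": 0,"az": 0},
    {"grip": 0.5,"tx": 0,"ty": 0,"tz": 0,"ax": 0,"ay": 0,"az": 0},
  ],
)

```text
time: 27.32
tool_pos: [544.1, -60.1, 146.6]
tcp_rot: [-180.0, -0.0, 105.5]
ft_force: [-0.1, 1.9, -2.1]
finger_gap: 9.2
```

>>> step_arm(
  plan=[
    {"grip": 0.5,"tx": 0,"ty": 0,"tz": 0.2,"ax": 0,"ay": 0,"az": 0},
    {"grip": 0.5,"tx": 0,"ty": 0,"tz": 0.2,"ax": 0,"ay": 0,"az": 0},
    {"grip": 0.5,"tx": 0,"ty": 0,"tz": 0.2,"ax": 0,"ay": 0,"az": 0},
    {"grip": 0.5,"tx": 0,"ty": 0,"tz": 0,"ax": 0,"ay": 0,"az": 0},
    {"grip": 0.5,"tx": 0,"ty": 0,"tz": 0,"ax": 0,"ay": 0,"az": 0},
  ],
)

```text
time: 27.73
tool_pos: [544.1, -60.1, 140.5]
tcp_rot: [-180.0, -0.0, 105.5]
ft_force: [-0.3, 1.2, -1.9]
finger_gap: 8.8
```

>>> step_arm(
  plan=[
    {"grip": 0.5,"tx": 0,"ty": 0,"tz": 0.2,"ax": 0,"ay": 0,"az": 0},
    {"grip": 0.5,"tx": 0,"ty": 0,"tz": 0.2,"ax": 0,"ay": 0,"az": 0},
    {"grip": 0.5,"tx": 0,"ty": 0,"tz": 0.2,"ax": 0,"ay": 0,"az": 0},
    {"grip": 0.5,"tx": 0,"ty": 0,"tz": 0,"ax": 0,"ay": 0,"az": 0},
    {"grip": 0.5,"tx": 0,"ty": 0,"tz": 0,"ax": 0,"ay": 0,"az": 0},
  ],
)

```text
time: 28.15
tool_pos: [544.1, -60.1, 134.5]
tcp_rot: [-180.0, -0.0, 105.5]
ft_force: [0.5, 2.9, -1.8]
finger_gap: 9.1
```

>>> step_arm(
  plan=[
    {"grip": 0.5,"tx": 0,"ty": 0,"tz": 0.1,"ax": 0,"ay": 0,"az": 0},
    {"grip": 0.5,"tx": 0,"ty": 0,"tz": 0.1,"ax": 0,"ay": 0,"az": 0},
    {"grip": 0.5,"tx": 0,"ty": 0,"tz": 0.1,"ax": 0,"ay": 0,"az": 0},
    {"grip": 0.5,"tx": 0,"ty": 0,"tz": 0,"ax": 0,"ay": 0,"az": 0},
    {"grip": 0.5,"tx": 0,"ty": 0,"tz": 0,"ax": 0,"ay": 0,"az": 0},
  ],
)

```text
time: 28.57
tool_pos: [544.4, -60.1, 132.3]
tcp_rot: [180.0, -0.0, 105.5]
ft_force: [-1.4, 4.1, 3.5]
finger_gap: 9.5
```

>>> step_arm(
  newtons=20,
  plan=[
    {"grip": 1.5,"tx": 0,"ty": 0,"tz": 0,"ax": 0,"ay": 0,"az": 0},
    {"grip": 2.5,"tx": 0,"ty": 0,"tz": 0,"ax": 0,"ay": 0,"az": 0},
    {"grip": 3,"tx": 0,"ty": 0,"tz": 0,"ax": 0,"ay": 0,"az": 0},
    {"grip": 3,"tx": 0,"ty": 0,"tz": 0,"ax": 0,"ay": 0,"az": 0},
    {"grip": 3,"tx": 0,"ty": 0,"tz": -1,"ax": 0,"ay": 0,"az": 0},
    {"grip": 3,"tx": 0,"ty": 0,"tz": -2,"ax": 0,"ay": 0,"az": 0},
    {"grip": 3,"tx": 0,"ty": 0,"tz": -2,"ax": 0,"ay": 0,"az": 0},
    {"grip": 3,"tx": 0,"ty": 0,"tz": -2,"ax": 0,"ay": 0,"az": 0},
  ],
)

```text
time: 29.23
tool_pos: [544.1, -60.3, 203.3]
tcp_rot: [-180.0, 0.0, 105.5]
ft_force: [0.5, -0.4, 0.0]
finger_gap: 29.8
```

>>> step_arm(
  plan=[
    {"grip": 2.5,"tx": -3,"ty": 0,"tz": 0,"ax": 0,"ay": 0,"az": 5.7},
    {"grip": 2.5,"tx": -3,"ty": 0,"tz": 0,"ax": 0,"ay": 0,"az": 0},
    {"grip": 2.5,"tx": -3,"ty": 0,"tz": 0,"ax": 0,"ay": 0,"az": 0},
    {"grip": 2.5,"tx": -3,"ty": 0,"tz": 0,"ax": 0,"ay": 0,"az": 0},
    {"grip": 2.5,"tx": -3,"ty": 0,"tz": 0,"ax": 0,"ay": 0,"az": 0},
    {"grip": 2.5,"tx": -3,"ty": 0,"tz": 0,"ax": 0,"ay": 0,"az": 0},
    {"grip": 2.5,"tx": -3,"ty": 0,"tz": 0,"ax": 0,"ay": 0,"az": 0},
    {"grip": 2.5,"tx": -2.5,"ty": 0,"tz": 0,"ax": 0,"ay": 0,"az": 0},
  ],
)

```text
time: 29.9
tool_pos: [587.2, -293.5, 202.7]
tcp_rot: [180.0, 0.1, 99.7]
ft_force: [0.1, 0.9, 0.6]
finger_gap: 25.1
```

>>> step_arm(
  plan=[
    {"grip": 2.5,"tx": 0,"ty": -2,"tz": 0,"ax": 0,"ay": 0,"az": 0},
    {"grip": 2.5,"tx": 0,"ty": -2,"tz": 0,"ax": 0,"ay": 0,"az": 0},
    {"grip": 2.5,"tx": 0,"ty": 0,"tz": 0,"ax": 0,"ay": 0,"az": 0},
    {"grip": 2.5,"tx": 0,"ty": 0,"tz": 0,"ax": 0,"ay": 0,"az": 0},
    {"grip": 2.5,"tx": 0,"ty": 0,"tz": 0,"ax": 0,"ay": 0,"az": 0},
    {"grip": 2.5,"tx": 0,"ty": 0,"tz": 0,"ax": 0,"ay": 0,"az": 0},
  ],
)

```text
time: 30.4
tool_pos: [548.5, -297.6, 202.7]
tcp_rot: [179.9, 0.0, 99.8]
ft_force: [-0.5, -0.4, -0.0]
finger_gap: 25.2
```

Run:
```python
from h import *
go(540.3,-298,128,99.7)
crop("scene","s19.png",140,110,240,200,3.3)
```

```text
now [ 548.5 -297.6  202.7] rot [1.7994e+02 4.0000e-02 9.9830e+01] F [-0.5 -0.4 -0. ] gap 25.2 t 30.4
need tx,ty,tz cm [ 0.11 -0.82  7.47] az 0.13
```

View pics/s19.png

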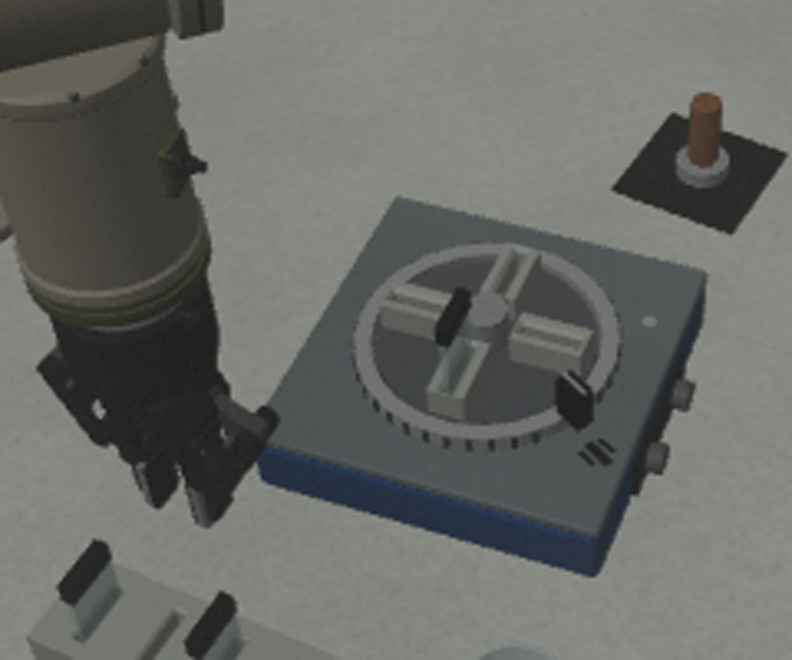

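The first plate stands in slot 3, with its strip at (453,315) in the crop; the pusher is still upright on the mat. On to the second plate.

>>> step_arm(
  plan=[
    {"grip": 2.5,"tx": 0.1,"ty": -0.8,"tz": 1,"ax": 0,"ay": 0,"az": 0},
    {"grip": 2.5,"tx": 0,"ty": 0,"tz": 2,"ax": 0,"ay": 0,"az": 0},
    {"grip": 2.5,"tx": 0,"ty": 0,"tz": 2,"ax": 0,"ay": 0,"az": 0},
    {"grip": 2.5,"tx": 0,"ty": 0,"tz": 2,"ax": 0,"ay": 0,"az": 0},
    {"grip": 2.5,"tx": 0,"ty": 0,"tz": 1,"ax": 0,"ay": 0,"az": 0},
    {"grip": 2.5,"tx": 0,"ty": 0,"tz": 0,"ax": 0,"ay": 0,"az": 0},
    {"grip": 2.5,"tx": 0,"ty": 0,"tz": 0,"ax": 0,"ay": 0,"az": 0},
    {"grip": 2.5,"tx": 0,"ty": 0,"tz": 0,"ax": 0,"ay": 0,"az": 0},
  ],
)

```text
time: 31.12
tool_pos: [540.6, -298.6, 123.5]
tcp_rot: [179.9, 0.1, 99.8]
ft_force: [-0.4, 0.2, -0.3]
finger_gap: 25.2
```

Run:
```python
from h import *
go(540.3,-298,68,99.7)
crop("scene","s20.png",140,210,160,150,5)
```

```text
now [ 540.6 -298.6  123.5] rot [1.7991e+02 8.0000e-02 9.9810e+01] F [-0.4  0.2 -0.3] gap 25.2 t 31.12
need tx,ty,tz cm [ 0.08 -0.03  5.55] az 0.11
```

View pics/s20.png

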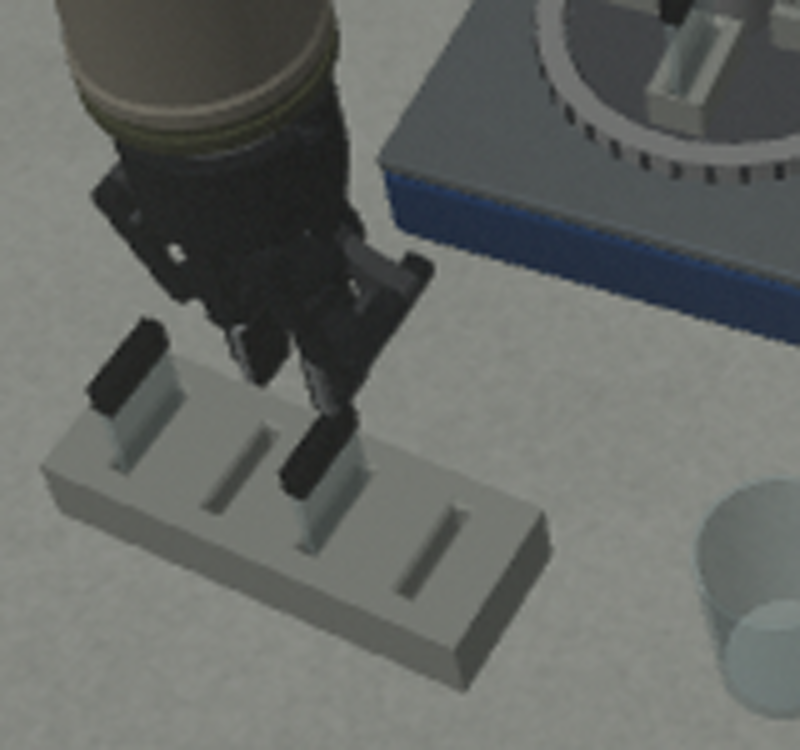

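The gripper is aligned above the second plate in the same way as the first. I'll descend and grip.

>>> step_arm(
  plan=[
    {"grip": 2.5,"tx": 0.1,"ty": 0,"tz": 1,"ax": 0,"ay": 0,"az": 0},
    {"grip": 2.5,"tx": 0,"ty": 0,"tz": 1,"ax": 0,"ay": 0,"az": 0},
    {"grip": 2.5,"tx": 0,"ty": 0,"tz": 1,"ax": 0,"ay": 0,"az": 0},
    {"grip": 2.5,"tx": 0,"ty": 0,"tz": 1,"ax": 0,"ay": 0,"az": 0},
    {"grip": 2.5,"tx": 0,"ty": 0,"tz": 0.8,"ax": 0,"ay": 0,"az": 0},
    {"grip": 2.5,"tx": 0,"ty": 0,"tz": 0.5,"ax": 0,"ay": 0,"az": 0},
    {"grip": 2.5,"tx": 0,"ty": 0,"tz": 0,"ax": 0,"ay": 0,"az": 0},
    {"grip": 2.5,"tx": 0,"ty": 0,"tz": 0,"ax": 0,"ay": 0,"az": 0},
  ],
)

```text
time: 31.83
tool_pos: [539.2, -297.1, 68.4]
tcp_rot: [-180.0, -0.0, 99.8]
ft_force: [0.1, -0.5, 0.6]
finger_gap: 25.2
```

>>> step_arm(
  plan=[
    {"grip": 2.5,"tx": 0,"ty": 0,"tz": 0,"ax": 0,"ay": 0,"az": 0},
    {"grip": 2.5,"tx": 0,"ty": 0,"tz": 0,"ax": 0,"ay": 0,"az": 0},
  ],
)

```text
time: 32.0
tool_pos: [540.0, -297.7, 69.8]
tcp_rot: [179.9, 0.1, 99.8]
ft_force: [0.3, -0.7, -0.4]
finger_gap: 25.0
```

>>> step_arm(
  newtons=30,
  plan=[
    {"grip": 2,"tx": 0,"ty": 0,"tz": 0.1,"ax": 0,"ay": 0,"az": 0},
    {"grip": 1,"tx": 0,"ty": 0,"tz": 0,"ax": 0,"ay": 0,"az": 0},
    {"grip": 0.5,"tx": 0,"ty": 0,"tz": 0,"ax": 0,"ay": 0,"az": 0},
    {"grip": 0.5,"tx": 0,"ty": 0,"tz": 0,"ax": 0,"ay": 0,"az": 0},
    {"grip": 0.5,"tx": 0,"ty": 0,"tz": 0,"ax": 0,"ay": 0,"az": 0},
    {"grip": 0.5,"tx": 0,"ty": 0,"tz": 0,"ax": 0,"ay": 0,"az": 0},
  ],
)

```text
time: 32.5
tool_pos: [539.8, -297.5, 68.4]
tcp_rot: [180.0, 0.0, 99.8]
ft_force: [0.1, -0.3, 2.7]
finger_gap: 9.5
```

>>> step_arm(
  plan=[
    {"grip": 0.5,"tx": 0,"ty": 0,"tz": -0.5,"ax": 0,"ay": 0,"az": 0},
    {"grip": 0.5,"tx": 0,"ty": 0,"tz": -1,"ax": 0,"ay": 0,"az": 0},
    {"grip": 0.5,"tx": 0,"ty": 0,"tz": -1,"ax": 0,"ay": 0,"az": 0},
    {"grip": 0.5,"tx": 0,"ty": 0,"tz": -1.5,"ax": 0,"ay": 0,"az": 0},
    {"grip": 0.5,"tx": 0,"ty": 0,"tz": -3,"ax": 0,"ay": 0,"az": 0},
    {"grip": 0.5,"tx": 0,"ty": 0,"tz": -4,"ax": 0,"ay": 0,"az": 0},
    {"grip": 0.5,"tx": 0,"ty": 0,"tz": -4,"ax": 0,"ay": 0,"az": 0},
    {"grip": 0.5,"tx": 0,"ty": 0,"tz": -1.5,"ax": 0,"ay": 0,"az": 0},
  ],
)

```text
time: 33.17
tool_pos: [541.6, -298.7, 241.6]
tcp_rot: [179.6, 0.4, 99.8]
ft_force: [0.3, -1.2, 1.3]
finger_gap: 9.3
```

>>> step_arm(
  plan=[
    {"grip": 0.5,"tx": 0,"ty": 0,"tz": 0,"ax": 0,"ay": 0,"az": 6},
    {"grip": 0.5,"tx": 0,"ty": 0,"tz": 0,"ax": 0,"ay": 0,"az": 6},
    {"grip": 0.5,"tx": 0,"ty": 0,"tz": 0,"ax": 0,"ay": 0,"az": 6},
    {"grip": 0.5,"tx": 0,"ty": 0,"tz": 0,"ax": 0,"ay": 0,"az": 6},
    {"grip": 0.5,"tx": 0,"ty": 0,"tz": 0,"ax": 0,"ay": 0,"az": 6},
    {"grip": 0.5,"tx": 0,"ty": 0,"tz": 0,"ax": 0,"ay": 0,"az": 6},
    {"grip": 0.5,"tx": 0,"ty": 0,"tz": 0,"ax": 0,"ay": 0,"az": 6},
    {"grip": 0.5,"tx": 0,"ty": 0,"tz": 0,"ax": 0,"ay": 0,"az": 6},
  ],
)

```text
time: 33.83
tool_pos: [539.6, -297.4, 234.3]
tcp_rot: [179.9, -0.0, 51.5]
ft_force: [0.3, 0.3, -0.7]
finger_gap: 9.3
```

>>> step_arm(
  plan=[
    {"grip": 0.5,"tx": 0,"ty": 0,"tz": 0,"ax": 0,"ay": 0,"az": 6},
    {"grip": 0.5,"tx": 0,"ty": 0,"tz": 0,"ax": 0,"ay": 0,"az": 6},
    {"grip": 0.5,"tx": 0,"ty": 0,"tz": 0,"ax": 0,"ay": 0,"az": 6},
    {"grip": 0.5,"tx": 0,"ty": 0,"tz": 0,"ax": 0,"ay": 0,"az": 6},
    {"grip": 0.5,"tx": 0,"ty": 0,"tz": 0,"ax": 0,"ay": 0,"az": 6},
    {"grip": 0.5,"tx": 0,"ty": 0,"tz": 0,"ax": 0,"ay": 0,"az": 6},
    {"grip": 0.5,"tx": 0,"ty": 0,"tz": 0,"ax": 0,"ay": 0,"az": 0},
    {"grip": 0.5,"tx": 0,"ty": 0,"tz": 0,"ax": 0,"ay": 0,"az": 0},
  ],
)

```text
time: 34.5
tool_pos: [539.6, -297.4, 233.9]
tcp_rot: [180.0, -0.0, 16.0]
ft_force: [0.1, -0.1, -0.9]
finger_gap: 9.0
```

Run:
```python
from h import *
go(578.3,-0.9,232,15.46)
```

```text
now [ 539.6 -297.4  233.9] rot [ 1.7996e+02 -3.0000e-02  1.5970e+01] F [ 0.1 -0.1 -0.9] gap 9.0 t 34.5
need tx,ty,tz cm [ 11.88 -27.44   0.18] az 0.51
```

>>> step_arm(
  plan=[
    {"grip": 0.5,"tx": 1.2,"ty": -2.75,"tz": 0,"ax": 0,"ay": 0,"az": 0},
    {"grip": 0.5,"tx": 1.2,"ty": -2.75,"tz": 0,"ax": 0,"ay": 0,"az": 0},
    {"grip": 0.5,"tx": 1.2,"ty": -2.75,"tz": 0,"ax": 0,"ay": 0,"az": 0},
    {"grip": 0.5,"tx": 1.2,"ty": -2.75,"tz": 0,"ax": 0,"ay": 0,"az": 0},
    {"grip": 0.5,"tx": 1.2,"ty": -2.75,"tz": 0,"ax": 0,"ay": 0,"az": 0},
    {"grip": 0.5,"tx": 1.2,"ty": -2.75,"tz": 0,"ax": 0,"ay": 0,"az": 0},
    {"grip": 0.5,"tx": 1.2,"ty": -2.75,"tz": 0,"ax": 0,"ay": 0,"az": 0},
    {"grip": 0.5,"tx": 1.2,"ty": -2.75,"tz": 0,"ax": 0,"ay": 0,"az": 0},
  ],
)

```text
time: 35.17
tool_pos: [572.1, -58.1, 233.6]
tcp_rot: [180.0, -0.0, 16.0]
ft_force: [0.1, 0.4, -0.1]
finger_gap: 9.4
```

>>> step_arm(
  plan=[
    {"grip": 0.5,"tx": 1.2,"ty": -2.75,"tz": 0,"ax": 0,"ay": 0,"az": 0},
    {"grip": 0.5,"tx": 1.1,"ty": -2.7,"tz": 0,"ax": 0,"ay": 0,"az": 0},
    {"grip": 0.5,"tx": 0,"ty": 0,"tz": 0,"ax": 0,"ay": 0,"az": 0.5},
    {"grip": 0.5,"tx": 0,"ty": 0,"tz": 0,"ax": 0,"ay": 0,"az": 0},
    {"grip": 0.5,"tx": 0,"ty": 0,"tz": 0,"ax": 0,"ay": 0,"az": 0},
    {"grip": 0.5,"tx": 0,"ty": 0,"tz": 0,"ax": 0,"ay": 0,"az": 0},
  ],
)

```text
time: 35.67
tool_pos: [579.3, -1.7, 233.1]
tcp_rot: [180.0, 0.0, 15.3]
ft_force: [-0.5, 0.2, -0.8]
finger_gap: 9.7
```

Run:
```python
from h import *
go(578.3,-0.9,168,15.46)
crop("scene","s21.png",220,90,160,150,5)
```

```text
now [579.3  -1.7 233.1] rot [179.98   0.    15.33] F [-0.5  0.2 -0.8] gap 9.7 t 35.67
need tx,ty,tz cm [-0.07 -0.11  6.51] az -0.13
```

View pics/s21.png

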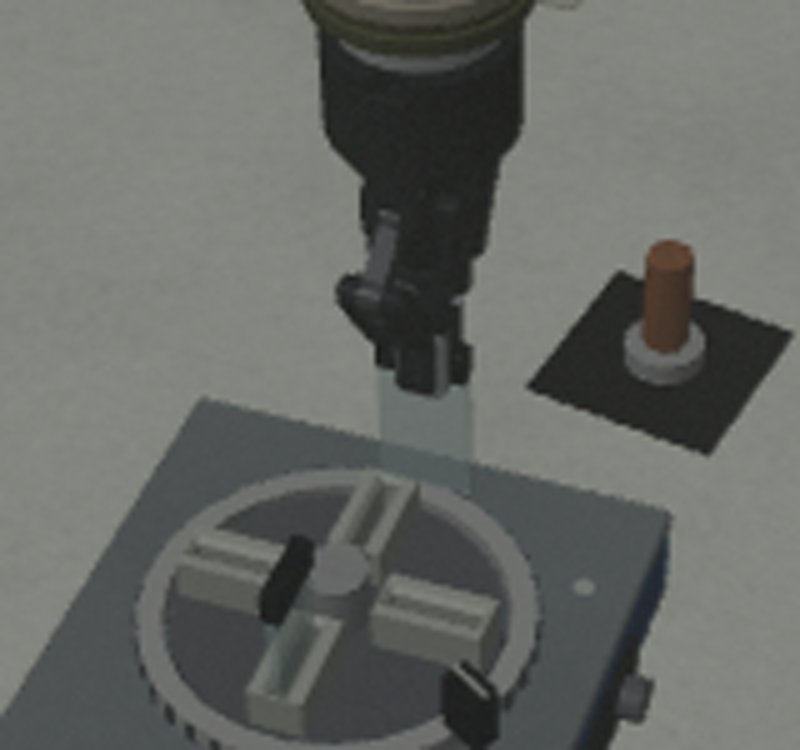

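The second plate hangs square above slot 0. I'll lower it.

>>> step_arm(
  plan=[
    {"grip": 0.5,"tx": -0.1,"ty": -0.1,"tz": 1,"ax": 0,"ay": 0,"az": 0},
    {"grip": 0.5,"tx": 0,"ty": 0,"tz": 2,"ax": 0,"ay": 0,"az": 0},
    {"grip": 0.5,"tx": 0,"ty": 0,"tz": 2,"ax": 0,"ay": 0,"az": 0},
    {"grip": 0.5,"tx": 0,"ty": 0,"tz": 1.5,"ax": 0,"ay": 0,"az": 0},
    {"grip": 0.5,"tx": 0,"ty": 0,"tz": 0,"ax": 0,"ay": 0,"az": 0},
    {"grip": 0.5,"tx": 0,"ty": 0,"tz": 0,"ax": 0,"ay": 0,"az": 0},
    {"grip": 0.5,"tx": 0,"ty": 0,"tz": 0,"ax": 0,"ay": 0,"az": 0},
    {"grip": 0.5,"tx": 0,"ty": 0,"tz": 0,"ax": 0,"ay": 0,"az": 0},
  ],
)

```text
time: 36.38
tool_pos: [579.0, -0.4, 169.5]
tcp_rot: [180.0, -0.1, 15.3]
ft_force: [0.2, 0.6, -0.6]
finger_gap: 9.1
```

Run:
```python
from h import *
go(578.3,-0.9,132,15.46)
crop("scene","s22.png",250,160,100,75,8)
```

```text
now [ 5.790e+02 -4.000e-01  1.695e+02] rot [ 1.7995e+02 -1.3000e-01  1.5270e+01] F [ 0.2  0.6 -0.6] gap 9.1 t 36.38
need tx,ty,tz cm [-0.09  0.02  3.75] az -0.19
```

View pics/s22.png

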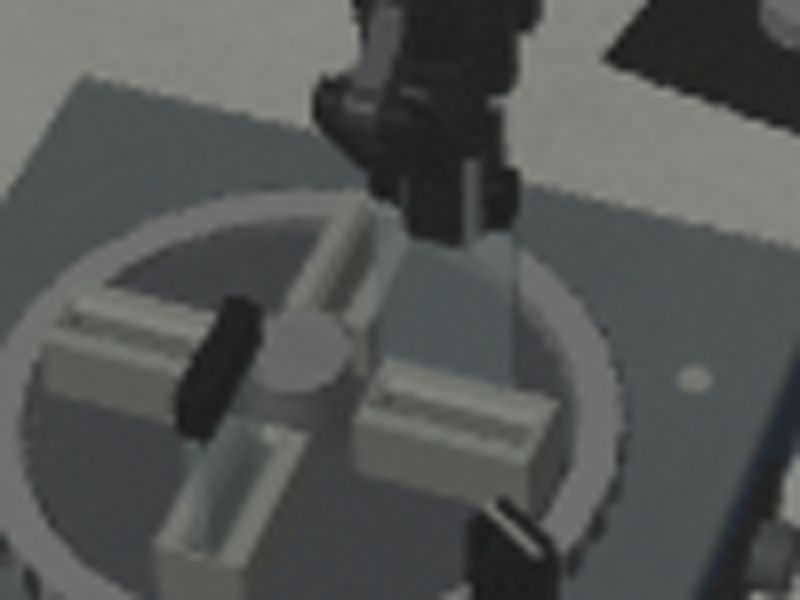

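>>> step_arm(
  plan=[
    {"grip": 0.5,"tx": -0.1,"ty": 0,"tz": 0.3,"ax": 0,"ay": 0,"az": 0},
    {"grip": 0.5,"tx": 0,"ty": 0,"tz": 0.4,"ax": 0,"ay": 0,"az": 0},
    {"grip": 0.5,"tx": 0,"ty": 0,"tz": 0.4,"ax": 0,"ay": 0,"az": 0},
    {"grip": 0.5,"tx": 0,"ty": 0,"tz": 0.4,"ax": 0,"ay": 0,"az": 0},
    {"grip": 0.5,"tx": 0,"ty": 0,"tz": 0,"ax": 0,"ay": 0,"az": 0},
    {"grip": 0.5,"tx": 0,"ty": 0,"tz": 0,"ax": 0,"ay": 0,"az": 0},
  ],
)

```text
time: 36.93
tool_pos: [577.9, -0.5, 153.7]
tcp_rot: [180.0, -0.1, 15.3]
ft_force: [0.5, -0.3, 4.9]
finger_gap: 9.3
```

>>> step_arm(
  plan=[
    {"grip": 0.5,"tx": 0,"ty": 0,"tz": 0.2,"ax": 0,"ay": 0,"az": 0},
    {"grip": 0.5,"tx": 0,"ty": 0,"tz": 0.2,"ax": 0,"ay": 0,"az": 0},
    {"grip": 0.5,"tx": 0,"ty": 0,"tz": 0.2,"ax": 0,"ay": 0,"az": 0},
    {"grip": 0.5,"tx": 0,"ty": 0,"tz": 0,"ax": 0,"ay": 0,"az": 0},
    {"grip": 0.5,"tx": 0,"ty": 0,"tz": 0,"ax": 0,"ay": 0,"az": 0},
  ],
)

```text
time: 37.35
tool_pos: [580.8, -0.2, 151.4]
tcp_rot: [179.9, -0.5, 15.3]
ft_force: [3.2, 1.1, 17.5]
finger_gap: 9.6
```

>>> step_arm(
  plan=[
    {"grip": 0.5,"tx": 0,"ty": 0,"tz": 0.2,"ax": 0,"ay": 0,"az": 0},
    {"grip": 0.5,"tx": 0,"ty": 0,"tz": 0.2,"ax": 0,"ay": 0,"az": 0},
    {"grip": 0.5,"tx": 0,"ty": 0,"tz": 0.2,"ax": 0,"ay": 0,"az": 0},
    {"grip": 0.5,"tx": 0,"ty": 0,"tz": 0,"ax": 0,"ay": 0,"az": 0},
    {"grip": 0.5,"tx": 0,"ty": 0,"tz": 0,"ax": 0,"ay": 0,"az": 0},
  ],
)

```text
time: 37.77
tool_pos: [583.7, 0.2, 148.4]
tcp_rot: [179.8, -0.9, 15.3]
ft_force: [7.9, 4.7, 26.8]
finger_gap: 8.9
```

The plate is resting on the rim: force climbed to 27 N at a lower-edge height of about 93. I'll back off and look.

>>> step_arm(
  plan=[
    {"grip": 0.5,"tx": 0,"ty": 0,"tz": -1,"ax": 0,"ay": 0,"az": 0},
    {"grip": 0.5,"tx": 0,"ty": 0,"tz": -1,"ax": 0,"ay": 0,"az": 0},
    {"grip": 0.5,"tx": 0,"ty": 0,"tz": 0,"ax": 0,"ay": 0,"az": 0},
    {"grip": 0.5,"tx": 0,"ty": 0,"tz": 0,"ax": 0,"ay": 0,"az": 0},
    {"grip": 0.5,"tx": 0,"ty": 0,"tz": 0,"ax": 0,"ay": 0,"az": 0},
    {"grip": 0.5,"tx": 0,"ty": 0,"tz": 0,"ax": 0,"ay": 0,"az": 0},
  ],
)

```text
time: 38.27
tool_pos: [576.3, -0.3, 159.5]
tcp_rot: [-180.0, 0.1, 15.3]
ft_force: [-0.3, -0.3, -1.0]
finger_gap: 9.2
```

Run:
```python
from h import *
go(578.3,-0.9,132,15.46)
a=snapshot("scene")[:,:,::-1]
cv2.imwrite("pics/s23.png",cv2.convertScaleAbs(cv2.resize(a[165:235,270:340],None,fx=10,fy=8.5,interpolation=cv2.INTER_CUBIC),alpha=1.6,beta=0))
b=snapshot("top")[:,:,::-1]
cv2.imwrite("pics/t23.png",cv2.convertScaleAbs(cv2.resize(b[160:250,280:380],None,fx=6.5,fy=6.5,interpolation=cv2.INTER_CUBIC),alpha=1.6,beta=0))
```

```text
now [ 5.763e+02 -3.000e-01  1.595e+02] rot [-1.7995e+02  1.3000e-01  1.5280e+01] F [-0.3 -0.3 -1. ] gap 9.2 t 38.27
need tx,ty,tz cm [0.19 0.11 2.75] az -0.18
```

View pics/s23.png

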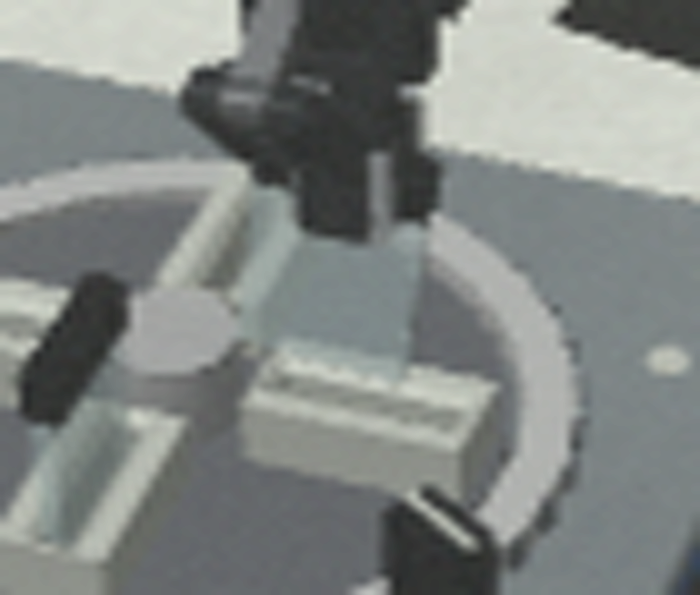

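View pics/t23.png

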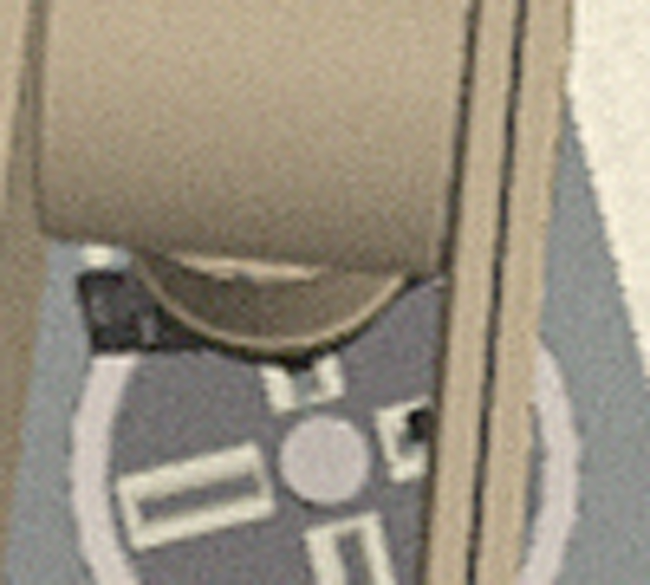

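Run:
```python
from h import *
np.set_printoptions(precision=1,suppress=True)
def show(c,zb):
  a=np.radians(15.4);u=np.array([np.cos(a),np.sin(a)])
  for s in(-20,20):
    for dz in(0,64): 
      p=np.r_[np.array(c)+s*u,zb+dz];q=proj("scene",p);print(s,dz,q,"s22",(q-[250,160])*8+3.5,"s23",((q-[270,165])*[10,8.5]+4))
print("s22 pose");show((579,-.4),109.5)
print("s23 pose");show((576.3,-.3),99.5)
```

```text
s22 pose
-20 0 [298.2 203.7] s22 [389.1 353.2] s23 [286.  333.1]
-20 64 [297.3 183.3] s22 [382.3 189.7] s23 [277.4 159.3]
20 0 [315.1 208. ] s22 [524.  387.4] s23 [454.6 369.4]
20 64 [314.9 187.6] s22 [522.8 224. ] s23 [453.1 195.7]
s23 pose
-20 0 [297.4 206.2] s22 [382.6 373.4] s23 [277.8 354.6]
-20 64 [296.5 186.1] s22 [375.5 212. ] s23 [269. 183.]
20 0 [314.1 210.5] s22 [516.5 407.5] s23 [445.2 390.7]
20 64 [313.9 190.3] s22 [514.9 246.1] s23 [443.3 219.3]
```

The plate's right edge now leans: (428,225) to (405,370) instead of vertical, so it has pivoted roughly 8° in the grip. I'll lift it clear and measure.

>>> step_arm(
  plan=[
    {"grip": 0.5,"tx": 0,"ty": 0,"tz": -2,"ax": 0,"ay": 0,"az": 0},
    {"grip": 0.5,"tx": 0,"ty": 0,"tz": -3,"ax": 0,"ay": 0,"az": 0},
    {"grip": 0.5,"tx": 0,"ty": 0,"tz": -2,"ax": 0,"ay": 0,"az": 0},
    {"grip": 0.5,"tx": 0,"ty": 0,"tz": 0,"ax": 0,"ay": 0,"az": 0},
    {"grip": 0.5,"tx": 0,"ty": 0,"tz": 0,"ax": 0,"ay": 0,"az": 0},
    {"grip": 0.5,"tx": 0,"ty": 0,"tz": 0,"ax": 0,"ay": 0,"az": 0},
  ],
)

```text
time: 38.87
tool_pos: [576.7, -0.3, 229.8]
tcp_rot: [-180.0, 0.1, 15.3]
ft_force: [0.3, 0.5, -0.5]
finger_gap: 9.5
```

Run:
```python
from h import *
np.set_printoptions(precision=1,suppress=True)
go(578.3,-0.9,132,15.46)
a=snapshot("scene")[:,:,::-1]
cv2.imwrite("pics/s24.png",cv2.convertScaleAbs(cv2.resize(a[145:205,275:335],None,fx=10,fy=10,interpolation=cv2.INTER_CUBIC),alpha=1.8,beta=0))
s=sense()["tool_pos"];a=np.radians(15.3);u=np.array([np.cos(a),np.sin(a)])
for k in(-20,20):
  for dz in(0,64,80):
    print(k,dz,(proj("scene",np.r_[s[:2]+k*u,s[2]-60+dz])-[275,145])*10+4.5)
```

```text
now [576.7  -0.3 229.8] rot [-180.     0.1   15.3] F [ 0.3  0.5 -0.5] gap 9.5 t 38.87
need tx,ty,tz cm [0.1 0.1 9.8] az -0.17
-20 0 [218.8 396.2]
-20 64 [209.1 175.3]
-20 80 [206.6 117. ]
20 0 [393.6 439.1]
20 64 [391.5 218.2]
20 80 [390.9 159.9]
```

View pics/s24.png

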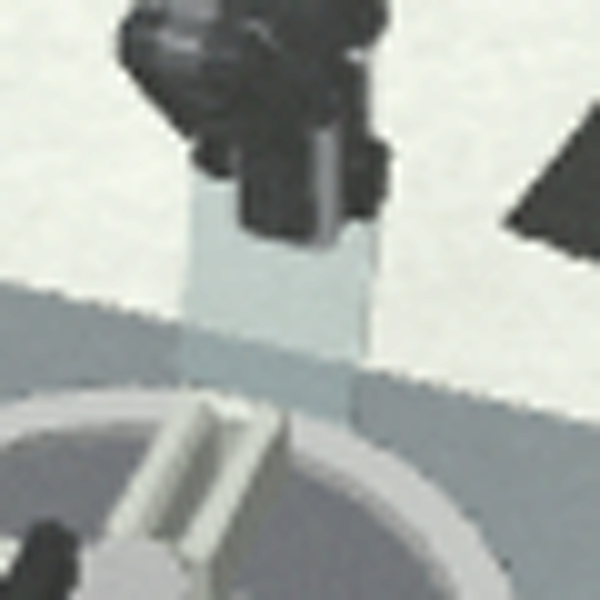

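The plate is pivoted about 6° (bottom inward) and sits about 3 mm inward in the grip. I'll tilt the tool to bring the plate upright.

>>> step_arm(
  plan=[
    {"grip": 0.5,"tx": 0.5,"ty": 0.1,"tz": 0,"ax": 0,"ay": 6.3,"az": 0},
    {"grip": 0.5,"tx": 0,"ty": 0,"tz": 0,"ax": 0,"ay": 0,"az": 0},
    {"grip": 0.5,"tx": 0,"ty": 0,"tz": 0,"ax": 0,"ay": 0,"az": 0},
    {"grip": 0.5,"tx": 0,"ty": 0,"tz": 0,"ax": 0,"ay": 0,"az": 0},
    {"grip": 0.5,"tx": 0,"ty": 0,"tz": 0,"ax": 0,"ay": 0,"az": 0},
    {"grip": 0.5,"tx": 0,"ty": 0,"tz": 0,"ax": 0,"ay": 0,"az": 0},
  ],
)

```text
time: 39.42
tool_pos: [583.1, 0.0, 232.1]
tcp_rot: [180.0, -6.3, 15.3]
ft_force: [-0.5, 1.0, -0.6]
finger_gap: 9.3
```

```bash
cat >> h.py <<'E'
def look(name,yaw,f=10,w=60,h=60,dy=-20,al=1.8):
    s=sense()["tool_pos"];a=np.radians(yaw);u=np.array([np.cos(a),np.sin(a)])
    q=proj("scene",np.r_[s[:2],s[2]-30]);x0=int(q[0]-w/2);y0=int(q[1]-h/2)
    im=snapshot("scene")[:,:,::-1]
    cv2.imwrite("pics/"+name,cv2.convertScaleAbs(cv2.resize(im[y0:y0+h,x0:x0+w],None,fx=f,fy=f,interpolation=cv2.INTER_CUBIC),alpha=al,beta=0))
    print("off",x0,y0)
    for k in(-20,20):
      for dz in(0,64,80):
        print(k,dz,np.round((proj("scene",np.r_[s[:2]+k*u,s[2]-60+dz])-[x0,y0])*f+(f-1)/2,1))
E
python3 - <<'E'
from h import *
go(581.5,0,132,15.46)
look("s25.png",15.4)
E
```

```text
now [583.1   0.  232.1] rot [179.96  -6.34  15.31] F [-0.5  1.  -0.6] gap 9.3 t 39.42
need tx,ty,tz cm [-1.26 -0.05  9.93] az -0.15
off 277 146
-20 0 [224.9 388.4]
-20 64 [216.3 166.6]
-20 80 [214.1 108.1]
20 0 [400.8 431.3]
20 64 [399.8 209.5]
20 80 [399.6 151. ]
```

View pics/s25.png

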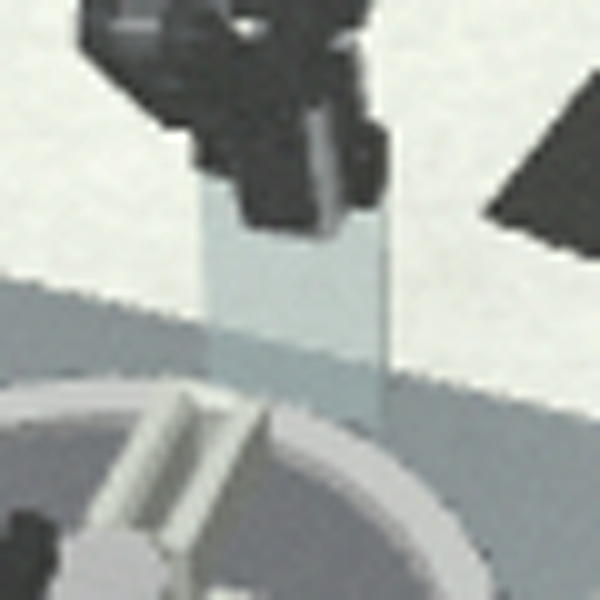

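The plate is upright again, with both edges within 1° and a uniform offset of −3.3 mm. I'll lower it in the tilted frame, aiming the TCP 3.3 mm outward.

Run:
```python
from h import *
go(581.5,0,162,15.46)
```

```text
now [583.    0.  231.9] rot [179.97  -6.33  15.31] F [-0.2  0.8  0. ] gap 9.4 t 39.47
need tx,ty,tz cm [-0.92 -0.04  6.93] az -0.15
```

>>> step_arm(
  plan=[
    {"grip": 0.5,"tx": -0.2,"ty": 0,"tz": 1.5,"ax": 0,"ay": 0,"az": 0},
    {"grip": 0.5,"tx": -0.3,"ty": 0,"tz": 2,"ax": 0,"ay": 0,"az": 0},
    {"grip": 0.5,"tx": -0.2,"ty": 0,"tz": 2,"ax": 0,"ay": 0,"az": 0},
    {"grip": 0.5,"tx": -0.2,"ty": 0,"tz": 1.5,"ax": 0,"ay": 0,"az": 0},
    {"grip": 0.5,"tx": 0,"ty": 0,"tz": 0,"ax": 0,"ay": 0,"az": 0},
    {"grip": 0.5,"tx": 0,"ty": 0,"tz": 0,"ax": 0,"ay": 0,"az": 0},
    {"grip": 0.5,"tx": 0,"ty": 0,"tz": 0,"ax": 0,"ay": 0,"az": 0},
    {"grip": 0.5,"tx": 0,"ty": 0,"tz": 0,"ax": 0,"ay": 0,"az": 0},
  ],
)

```text
time: 40.13
tool_pos: [582.2, -0.4, 162.4]
tcp_rot: [179.9, -6.4, 15.3]
ft_force: [-0.6, -0.2, -1.0]
finger_gap: 9.1
```

>>> step_arm(
  plan=[
    {"grip": 0.5,"tx": 0,"ty": 0,"tz": 0,"ax": 0,"ay": 0,"az": 0},
    {"grip": 0.5,"tx": 0,"ty": 0,"tz": 0,"ax": 0,"ay": 0,"az": 0},
    {"grip": 0.5,"tx": 0,"ty": 0,"tz": 0,"ax": 0,"ay": 0,"az": 0},
  ],
)

```text
time: 40.38
tool_pos: [581.4, -0.3, 161.2]
tcp_rot: [180.0, -6.4, 15.3]
ft_force: [-0.0, 0.3, -0.0]
finger_gap: 9.5
```

Run:
```python
from h import *
go(581.5,0,132,15.46)
look("s26.png",15.4)
```

```text
now [ 5.814e+02 -3.000e-01  1.612e+02] rot [179.98  -6.36  15.29] F [-0.   0.3 -0. ] gap 9.5 t 40.38
need tx,ty,tz cm [-0.31 -0.03  2.9 ] az -0.17
off 277 169
-20 0 [226.4 381.3]
-20 64 [218.3 179.1]
-20 80 [216.1 125.9]
20 0 [394.3 424.1]
20 64 [393.2 222. ]
20 80 [392.9 168.8]
```

View pics/s26.png

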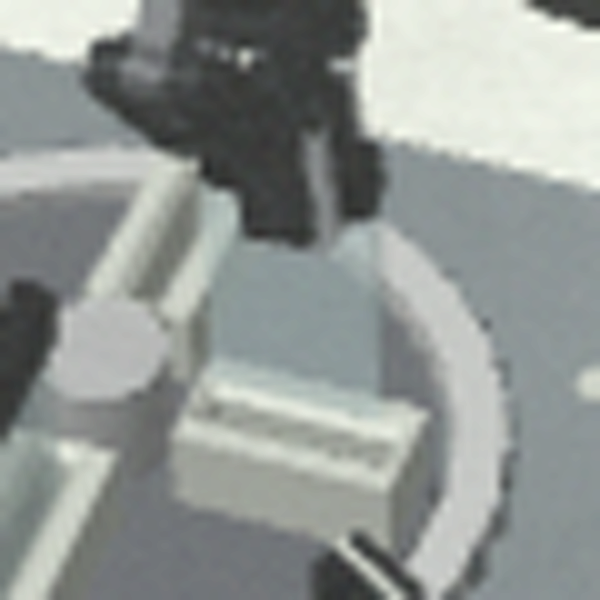

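>>> step_arm(
  plan=[
    {"grip": 0.5,"tx": -0.03,"ty": 0,"tz": 0.3,"ax": 0,"ay": 0,"az": 0},
    {"grip": 0.5,"tx": -0.03,"ty": 0,"tz": 0.3,"ax": 0,"ay": 0,"az": 0},
    {"grip": 0.5,"tx": -0.03,"ty": 0,"tz": 0.3,"ax": 0,"ay": 0,"az": 0},
    {"grip": 0.5,"tx": 0,"ty": 0,"tz": 0,"ax": 0,"ay": 0,"az": 0},
    {"grip": 0.5,"tx": 0,"ty": 0,"tz": 0,"ax": 0,"ay": 0,"az": 0},
    {"grip": 0.5,"tx": 0,"ty": 0,"tz": 0,"ax": 0,"ay": 0,"az": 0},
  ],
)

```text
time: 40.93
tool_pos: [581.0, -0.3, 151.2]
tcp_rot: [-180.0, -6.3, 15.3]
ft_force: [0.9, -0.3, -0.5]
finger_gap: 9.3
```

>>> step_arm(
  plan=[
    {"grip": 0.5,"tx": -0.02,"ty": 0,"tz": 0.2,"ax": 0,"ay": 0,"az": 0},
    {"grip": 0.5,"tx": -0.02,"ty": 0,"tz": 0.2,"ax": 0,"ay": 0,"az": 0},
    {"grip": 0.5,"tx": 0,"ty": 0,"tz": 0,"ax": 0,"ay": 0,"az": 0},
    {"grip": 0.5,"tx": 0,"ty": 0,"tz": 0,"ax": 0,"ay": 0,"az": 0},
  ],
)

```text
time: 41.27
tool_pos: [581.0, -0.3, 147.0]
tcp_rot: [-180.0, -6.3, 15.3]
ft_force: [-0.3, 1.2, -0.4]
finger_gap: 8.8
```

The plate is entering freely, its lower edge now about 87. I'll continue.

>>> step_arm(
  plan=[
    {"grip": 0.5,"tx": -0.02,"ty": 0,"tz": 0.2,"ax": 0,"ay": 0,"az": 0},
    {"grip": 0.5,"tx": -0.02,"ty": 0,"tz": 0.2,"ax": 0,"ay": 0,"az": 0},
    {"grip": 0.5,"tx": -0.02,"ty": 0,"tz": 0.2,"ax": 0,"ay": 0,"az": 0},
    {"grip": 0.5,"tx": 0,"ty": 0,"tz": 0,"ax": 0,"ay": 0,"az": 0},
    {"grip": 0.5,"tx": 0,"ty": 0,"tz": 0,"ax": 0,"ay": 0,"az": 0},
  ],
)

```text
time: 41.68
tool_pos: [581.0, -0.3, 140.9]
tcp_rot: [-180.0, -6.3, 15.3]
ft_force: [-0.6, -0.1, -1.0]
finger_gap: 9.2
```

>>> step_arm(
  plan=[
    {"grip": 0.5,"tx": -0.02,"ty": 0,"tz": 0.2,"ax": 0,"ay": 0,"az": 0},
    {"grip": 0.5,"tx": -0.02,"ty": 0,"tz": 0.2,"ax": 0,"ay": 0,"az": 0},
    {"grip": 0.5,"tx": -0.02,"ty": 0,"tz": 0.2,"ax": 0,"ay": 0,"az": 0},
    {"grip": 0.5,"tx": 0,"ty": 0,"tz": 0,"ax": 0,"ay": 0,"az": 0},
    {"grip": 0.5,"tx": 0,"ty": 0,"tz": 0,"ax": 0,"ay": 0,"az": 0},
  ],
)

```text
time: 42.1
tool_pos: [581.1, -0.2, 135.0]
tcp_rot: [-180.0, -6.3, 15.3]
ft_force: [-0.7, 0.0, -0.3]
finger_gap: 9.4
```

>>> step_arm(
  plan=[
    {"grip": 0.5,"tx": -0.02,"ty": 0,"tz": 0.15,"ax": 0,"ay": 0,"az": 0},
    {"grip": 0.5,"tx": -0.01,"ty": 0,"tz": 0.1,"ax": 0,"ay": 0,"az": 0},
    {"grip": 0.5,"tx": 0,"ty": 0,"tz": 0,"ax": 0,"ay": 0,"az": 0},
    {"grip": 0.5,"tx": 0,"ty": 0,"tz": 0,"ax": 0,"ay": 0,"az": 0},
  ],
)

```text
time: 42.43
tool_pos: [581.2, -0.3, 132.6]
tcp_rot: [-180.0, -6.3, 15.3]
ft_force: [0.5, 0.4, -1.1]
finger_gap: 9.3
```

>>> step_arm(
  plan=[
    {"grip": 0.5,"tx": -0.01,"ty": 0,"tz": 0.1,"ax": 0,"ay": 0,"az": 0},
    {"grip": 0.5,"tx": 0,"ty": 0,"tz": 0,"ax": 0,"ay": 0,"az": 0},
    {"grip": 0.5,"tx": 0,"ty": 0,"tz": 0,"ax": 0,"ay": 0,"az": 0},
  ],
)

```text
time: 42.68
tool_pos: [581.2, -0.3, 131.7]
tcp_rot: [-180.0, -6.3, 15.3]
ft_force: [1.1, 0.2, -0.5]
finger_gap: 9.2
```

>>> step_arm(
  plan=[
    {"grip": 0.5,"tx": -0.01,"ty": 0,"tz": 0.1,"ax": 0,"ay": 0,"az": 0},
    {"grip": 0.5,"tx": 0,"ty": 0,"tz": 0,"ax": 0,"ay": 0,"az": 0},
    {"grip": 0.5,"tx": 0,"ty": 0,"tz": 0,"ax": 0,"ay": 0,"az": 0},
  ],
)

```text
time: 42.93
tool_pos: [581.2, -0.2, 130.6]
tcp_rot: [-180.0, -6.3, 15.3]
ft_force: [-0.3, 0.5, 0.3]
finger_gap: 9.5
```

>>> step_arm(
  plan=[
    {"grip": 0.5,"tx": -0.01,"ty": 0,"tz": 0.1,"ax": 0,"ay": 0,"az": 0},
    {"grip": 0.5,"tx": 0,"ty": 0,"tz": 0,"ax": 0,"ay": 0,"az": 0},
    {"grip": 0.5,"tx": 0,"ty": 0,"tz": 0,"ax": 0,"ay": 0,"az": 0},
  ],
)

```text
time: 43.18
tool_pos: [581.6, -0.3, 130.4]
tcp_rot: [180.0, -6.4, 15.3]
ft_force: [-1.2, 1.4, 5.6]
finger_gap: 9.2
```

On the floor. Release, lift vertically, then level the tool.

>>> step_arm(
  newtons=20,
  plan=[
    {"grip": 1.5,"tx": 0,"ty": 0,"tz": 0,"ax": 0,"ay": 0,"az": 0},
    {"grip": 2.5,"tx": 0,"ty": 0,"tz": 0,"ax": 0,"ay": 0,"az": 0},
    {"grip": 3,"tx": 0,"ty": 0,"tz": 0,"ax": 0,"ay": 0,"az": 0},
    {"grip": 3,"tx": 0,"ty": 0,"tz": 0,"ax": 0,"ay": 0,"az": 0},
    {"grip": 3,"tx": 0.1,"ty": 0,"tz": -1,"ax": 0,"ay": 0,"az": 0},
    {"grip": 3,"tx": 0.2,"ty": 0,"tz": -2,"ax": 0,"ay": 0,"az": 0},
    {"grip": 3,"tx": 0.3,"ty": 0,"tz": -3,"ax": 0,"ay": 0,"az": 0},
    {"grip": 3,"tx": 0.4,"ty": 0,"tz": -4,"ax": 0,"ay": 0,"az": 0},
  ],
)

```text
time: 43.85
tool_pos: [578.2, -0.3, 228.5]
tcp_rot: [-179.9, -6.0, 15.3]
ft_force: [1.1, -0.2, 0.1]
finger_gap: 30.1
```

>>> step_arm(
  plan=[
    {"grip": 2.5,"tx": 0,"ty": 0,"tz": 0,"ax": 0,"ay": -6.3,"az": 0},
    {"grip": 2.5,"tx": -1.4,"ty": 3.2,"tz": 0,"ax": 0,"ay": 0,"az": 0},
    {"grip": 2.5,"tx": -1.4,"ty": 3.2,"tz": 0,"ax": 0,"ay": 0,"az": 0},
    {"grip": 2.5,"tx": -1.4,"ty": 3.2,"tz": 0,"ax": 0,"ay": 0,"az": 0},
    {"grip": 2.5,"tx": -1.4,"ty": 3.2,"tz": 0,"ax": 0,"ay": 0,"az": 0},
    {"grip": 2.5,"tx": -1.4,"ty": 3.2,"tz": 0,"ax": 0,"ay": 0,"az": 0},
    {"grip": 2.5,"tx": -1.4,"ty": 3.2,"tz": 0,"ax": 0,"ay": 0,"az": 0},
    {"grip": 2.5,"tx": -1.4,"ty": 3.2,"tz": 0,"ax": 0,"ay": 0,"az": 0},
  ],
)

```text
time: 44.52
tool_pos: [544.4, -244.1, 231.1]
tcp_rot: [180.0, -0.0, 15.3]
ft_force: [0.3, -0.4, -1.4]
finger_gap: 25.1
```

Run:
```python
from h import *
go(449.7,-313.8,230,99.7)
crop("scene","s27.png",140,110,240,200,3.3)
crop("top","t27.png",180,150,300,150,2.6)
```

```text
now [ 544.4 -244.1  231.1] rot [ 1.7997e+02 -4.0000e-02  1.5290e+01] F [ 0.3 -0.4 -1.4] gap 25.1 t 44.52
need tx,ty,tz cm [-10.98   4.23   0.11] az -84.41
```

View pics/s27.png

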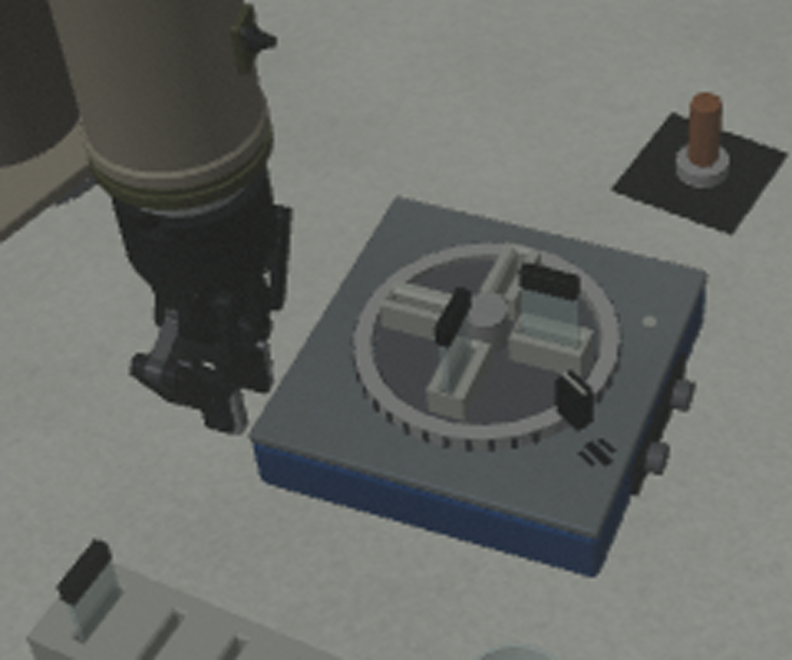

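View pics/t27.png

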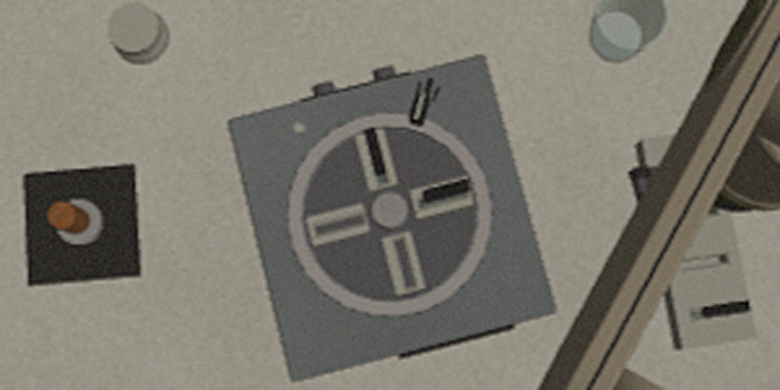

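Both placed plates stand upright, with strips at (453,315) and (550,283) in the scene crop. The pusher, beaker and jar are unchanged. On to the third plate.

>>> step_arm(
  plan=[
    {"grip": 2.5,"tx": 0,"ty": 0,"tz": 0,"ax": 0,"ay": 0,"az": -7},
    {"grip": 2.5,"tx": 0,"ty": 0,"tz": 0,"ax": 0,"ay": 0,"az": -7},
    {"grip": 2.5,"tx": 0,"ty": 0,"tz": 0,"ax": 0,"ay": 0,"az": -7},
    {"grip": 2.5,"tx": 0,"ty": 0,"tz": 0,"ax": 0,"ay": 0,"az": -7},
    {"grip": 2.5,"tx": 0,"ty": 0,"tz": 0,"ax": 0,"ay": 0,"az": -7},
    {"grip": 2.5,"tx": 0,"ty": 0,"tz": 0,"ax": 0,"ay": 0,"az": -7},
    {"grip": 2.5,"tx": 0,"ty": 0,"tz": 0,"ax": 0,"ay": 0,"az": -7},
    {"grip": 2.5,"tx": 0,"ty": 0,"tz": 0,"ax": 0,"ay": 0,"az": -7},
  ],
)

```text
time: 45.28
tool_pos: [545.1, -241.7, 230.9]
tcp_rot: [180.0, -0.0, 71.7]
ft_force: [0.6, -0.7, -0.4]
finger_gap: 25.1
```

>>> step_arm(
  plan=[
    {"grip": 2.5,"tx": 0,"ty": 0,"tz": 0,"ax": 0,"ay": 0,"az": -7},
    {"grip": 2.5,"tx": 0,"ty": 0,"tz": 0,"ax": 0,"ay": 0,"az": -7},
    {"grip": 2.5,"tx": 0,"ty": 0,"tz": 0,"ax": 0,"ay": 0,"az": -7},
    {"grip": 2.5,"tx": 0,"ty": 0,"tz": 0,"ax": 0,"ay": 0,"az": -7},
    {"grip": 2.5,"tx": 0,"ty": 0,"tz": 0,"ax": 0,"ay": 0,"az": 0},
    {"grip": 2.5,"tx": 0,"ty": 0,"tz": 0,"ax": 0,"ay": 0,"az": 0},
  ],
)

```text
time: 45.78
tool_pos: [545.0, -241.9, 230.7]
tcp_rot: [180.0, 0.0, 99.1]
ft_force: [0.8, 0.6, -0.2]
finger_gap: 25.0
```

Run:
```python
from h import *
go(449.8,-315,125,99.7)
```

```text
now [ 545.  -241.9  230.7] rot [179.98   0.    99.09] F [ 0.8  0.6 -0.2] gap 25.0 t 45.78
need tx,ty,tz cm [ -5.71 -10.56  10.57] az -0.61
```

>>> step_arm(
  plan=[
    {"grip": 2.5,"tx": -1.4,"ty": -2.6,"tz": 0,"ax": 0,"ay": 0,"az": -0.6},
    {"grip": 2.5,"tx": -1.4,"ty": -2.6,"tz": 0,"ax": 0,"ay": 0,"az": 0},
    {"grip": 2.5,"tx": -1.4,"ty": -2.6,"tz": 0,"ax": 0,"ay": 0,"az": 0},
    {"grip": 2.5,"tx": -1.4,"ty": -2.6,"tz": 1,"ax": 0,"ay": 0,"az": 0},
    {"grip": 2.5,"tx": 0,"ty": 0,"tz": 2.5,"ax": 0,"ay": 0,"az": 0},
    {"grip": 2.5,"tx": 0,"ty": 0,"tz": 2.5,"ax": 0,"ay": 0,"az": 0},
    {"grip": 2.5,"tx": 0,"ty": 0,"tz": 2.5,"ax": 0,"ay": 0,"az": 0},
    {"grip": 2.5,"tx": 0,"ty": 0,"tz": 1.5,"ax": 0,"ay": 0,"az": 0},
  ],
)

```text
time: 46.45
tool_pos: [450.6, -314.4, 127.6]
tcp_rot: [-179.9, -0.1, 99.6]
ft_force: [0.2, 1.1, -0.2]
finger_gap: 25.1
```

>>> step_arm(
  plan=[
    {"grip": 2.5,"tx": 0,"ty": 0,"tz": 0,"ax": 0,"ay": 0,"az": 0},
    {"grip": 2.5,"tx": 0,"ty": 0,"tz": 0,"ax": 0,"ay": 0,"az": 0},
    {"grip": 2.5,"tx": 0,"ty": 0,"tz": 0,"ax": 0,"ay": 0,"az": 0},
    {"grip": 2.5,"tx": 0,"ty": 0,"tz": 0,"ax": 0,"ay": 0,"az": 0},
  ],
)

```text
time: 46.78
tool_pos: [452.9, -315.9, 132.3]
tcp_rot: [179.9, 0.1, 99.8]
ft_force: [0.6, -0.3, 0.2]
finger_gap: 25.0
```

Run:
```python
from h import *
go(449.8,-315,68,99.7)
crop("scene","s28.png",110,190,160,150,5)
```

```text
now [ 452.9 -315.9  132.3] rot [1.7988e+02 1.4000e-01 9.9830e+01] F [ 0.6 -0.3  0.2] gap 25.0 t 46.78
need tx,ty,tz cm [ 0.16 -0.3   6.43] az 0.13
```

View pics/s28.png

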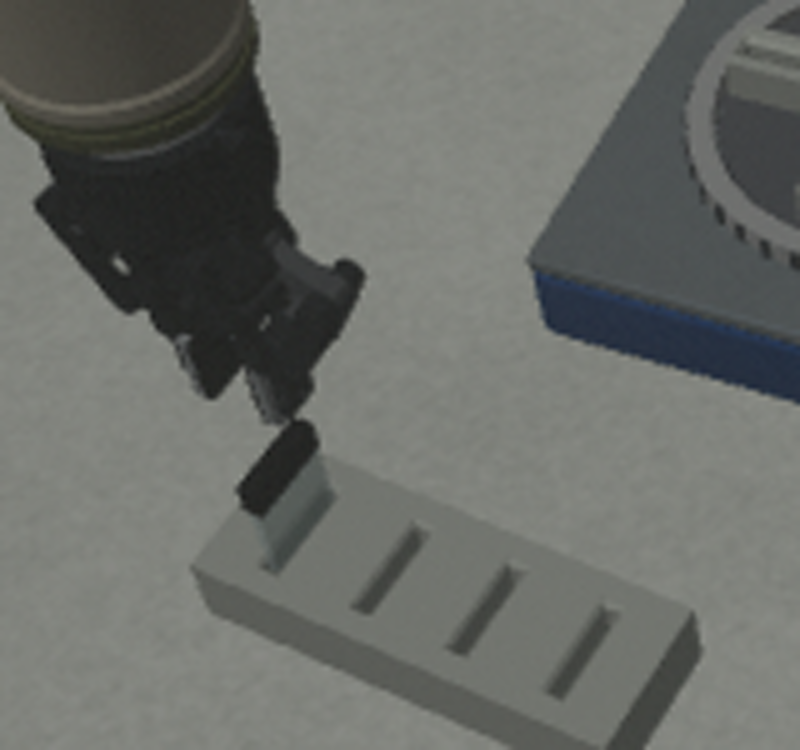

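The gripper is above the last plate, with its strip at (280,465) in the crop. I'll descend.

>>> step_arm(
  plan=[
    {"grip": 2.5,"tx": 0.1,"ty": -0.3,"tz": 1,"ax": 0,"ay": 0,"az": 0},
    {"grip": 2.5,"tx": 0,"ty": 0,"tz": 1,"ax": 0,"ay": 0,"az": 0},
    {"grip": 2.5,"tx": 0,"ty": 0,"tz": 1,"ax": 0,"ay": 0,"az": 0},
    {"grip": 2.5,"tx": 0,"ty": 0,"tz": 0,"ax": 0,"ay": 0,"az": 0},
    {"grip": 2.5,"tx": 0,"ty": 0,"tz": 0,"ax": 0,"ay": 0,"az": 0},
    {"grip": 2.5,"tx": 0,"ty": 0,"tz": 0,"ax": 0,"ay": 0,"az": 0},
  ],
)

```text
time: 47.33
tool_pos: [448.5, -314.6, 99.9]
tcp_rot: [-180.0, -0.0, 99.9]
ft_force: [-0.2, 0.3, 0.7]
finger_gap: 24.9
```

Run:
```python
from h import *
go(449.8,-315,68,99.7)
```

```text
now [ 448.5 -314.6   99.9] rot [-1.7998e+02 -3.0000e-02  9.9880e+01] F [-0.2  0.3  0.7] gap 24.9 t 47.33
need tx,ty,tz cm [-0.06  0.12  3.19] az 0.18
```

>>> step_arm(
  plan=[
    {"grip": 2.5,"tx": 0,"ty": 0.1,"tz": 1,"ax": 0,"ay": 0,"az": 0},
    {"grip": 2.5,"tx": 0,"ty": 0,"tz": 1,"ax": 0,"ay": 0,"az": 0},
    {"grip": 2.5,"tx": 0,"ty": 0,"tz": 0.7,"ax": 0,"ay": 0,"az": 0},
    {"grip": 2.5,"tx": 0,"ty": 0,"tz": 0.4,"ax": 0,"ay": 0,"az": 0},
    {"grip": 2.5,"tx": 0,"ty": 0,"tz": 0,"ax": 0,"ay": 0,"az": 0},
    {"grip": 2.5,"tx": 0,"ty": 0,"tz": 0,"ax": 0,"ay": 0,"az": 0},
    {"grip": 2.5,"tx": 0,"ty": 0,"tz": 0,"ax": 0,"ay": 0,"az": 0},
    {"grip": 2.5,"tx": 0,"ty": 0,"tz": 0,"ax": 0,"ay": 0,"az": 0},
  ],
)

```text
time: 48.0
tool_pos: [449.9, -314.9, 69.7]
tcp_rot: [180.0, 0.0, 99.9]
ft_force: [-0.2, 0.7, -0.2]
finger_gap: 25.3
```

>>> step_arm(
  newtons=35,
  plan=[
    {"grip": 2,"tx": 0,"ty": 0,"tz": 0,"ax": 0,"ay": 0,"az": 0},
    {"grip": 1,"tx": 0,"ty": 0,"tz": 0,"ax": 0,"ay": 0,"az": 0},
    {"grip": 0.5,"tx": 0,"ty": 0,"tz": 0,"ax": 0,"ay": 0,"az": 0},
    {"grip": 0.5,"tx": 0,"ty": 0,"tz": 0,"ax": 0,"ay": 0,"az": 0},
    {"grip": 0.5,"tx": 0,"ty": 0,"tz": 0,"ax": 0,"ay": 0,"az": 0},
    {"grip": 0.5,"tx": 0,"ty": 0,"tz": 0,"ax": 0,"ay": 0,"az": 0},
  ],
)

```text
time: 48.5
tool_pos: [449.9, -314.9, 69.7]
tcp_rot: [180.0, 0.0, 99.9]
ft_force: [-0.4, -1.0, 3.6]
finger_gap: 9.3
```

>>> step_arm(
  plan=[
    {"grip": 0.5,"tx": 0,"ty": 0,"tz": -0.5,"ax": 0,"ay": 0,"az": 0},
    {"grip": 0.5,"tx": 0,"ty": 0,"tz": -1,"ax": 0,"ay": 0,"az": 0},
    {"grip": 0.5,"tx": 0,"ty": 0,"tz": -1,"ax": 0,"ay": 0,"az": 0},
    {"grip": 0.5,"tx": 0,"ty": 0,"tz": -1.5,"ax": 0,"ay": 0,"az": 0},
    {"grip": 0.5,"tx": 0,"ty": 0,"tz": -3,"ax": 0,"ay": 0,"az": 0},
    {"grip": 0.5,"tx": 0,"ty": 0,"tz": -4,"ax": 0,"ay": 0,"az": 0},
    {"grip": 0.5,"tx": 0,"ty": 0,"tz": -4,"ax": 0,"ay": 0,"az": 0},
    {"grip": 0.5,"tx": 0,"ty": 0,"tz": -2,"ax": 0,"ay": 0,"az": 0},
  ],
)

```text
time: 49.17
tool_pos: [451.0, -315.7, 246.2]
tcp_rot: [179.7, 0.3, 99.9]
ft_force: [0.5, -1.0, 0.5]
finger_gap: 9.2
```

>>> step_arm(
  plan=[
    {"grip": 0.5,"tx": 0,"ty": 0,"tz": 0,"ax": 0,"ay": 0,"az": -5.6},
    {"grip": 0.5,"tx": 0,"ty": 0,"tz": 0,"ax": 0,"ay": 0,"az": 0},
    {"grip": 0.5,"tx": 0,"ty": 0,"tz": 0,"ax": 0,"ay": 0,"az": 0},
    {"grip": 0.5,"tx": 0,"ty": 0,"tz": 0,"ax": 0,"ay": 0,"az": 0},
  ],
)

```text
time: 49.5
tool_pos: [449.1, -314.1, 238.3]
tcp_rot: [-179.9, -0.1, 105.3]
ft_force: [-0.7, -0.3, -0.6]
finger_gap: 9.3
```

Run:
```python
from h import *
go(519.2,32.6,232,105.46)
look("s29.png",105.4)
```

```text
now [ 449.1 -314.1  238.3] rot [-1.7994e+02 -9.0000e-02  1.0534e+02] F [-0.7 -0.3 -0.6] gap 9.3 t 49.5
need tx,ty,tz cm [31.58 15.94  0.66] az -0.12
off 120 212
-20 0 [288.8 489.4]
-20 64 [202.9 271. ]
-20 80 [180.1 212.9]
20 0 [400.9 331.3]
20 64 [322.8 111. ]
20 80 [302.1  52.6]
```

View pics/s29.png

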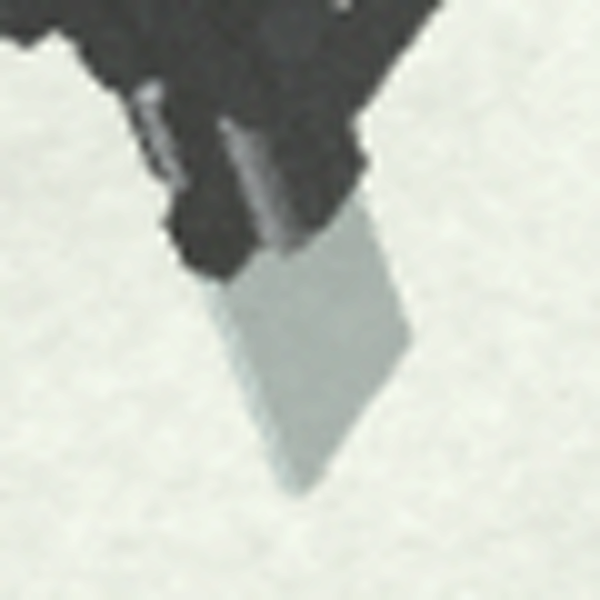

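The last plate is held straight and centred: its lower corners at (295,495) and (412,340) match the prediction to about 1 mm. I'll carry it to slot 1.

>>> step_arm(
  plan=[
    {"grip": 0.5,"tx": 3.1,"ty": 1.6,"tz": 0,"ax": 0,"ay": 0,"az": 0},
    {"grip": 0.5,"tx": 3.1,"ty": 1.6,"tz": 0,"ax": 0,"ay": 0,"az": 0},
    {"grip": 0.5,"tx": 3.1,"ty": 1.6,"tz": 0,"ax": 0,"ay": 0,"az": 0},
    {"grip": 0.5,"tx": 3.1,"ty": 1.6,"tz": 0,"ax": 0,"ay": 0,"az": 0},
    {"grip": 0.5,"tx": 3.1,"ty": 1.6,"tz": 0,"ax": 0,"ay": 0,"az": 0},
    {"grip": 0.5,"tx": 3.1,"ty": 1.6,"tz": 0,"ax": 0,"ay": 0,"az": 0},
    {"grip": 0.5,"tx": 3.1,"ty": 1.6,"tz": 0,"ax": 0,"ay": 0,"az": 0},
    {"grip": 0.5,"tx": 3.1,"ty": 1.6,"tz": 0,"ax": 0,"ay": 0,"az": 0},
  ],
)

```text
time: 50.22
tool_pos: [506.1, -39.6, 238.1]
tcp_rot: [-179.9, -0.0, 105.4]
ft_force: [0.7, 0.1, 0.4]
finger_gap: 9.3
```

>>> step_arm(
  plan=[
    {"grip": 0.5,"tx": 3.1,"ty": 1.5,"tz": 0,"ax": 0,"ay": 0,"az": 0},
    {"grip": 0.5,"tx": 3.1,"ty": 1.5,"tz": 0,"ax": 0,"ay": 0,"az": 0},
    {"grip": 0.5,"tx": 0.6,"ty": 0.1,"tz": 0,"ax": 0,"ay": 0,"az": 0},
    {"grip": 0.5,"tx": 0,"ty": 0,"tz": 0,"ax": 0,"ay": 0,"az": 0},
    {"grip": 0.5,"tx": 0,"ty": 0,"tz": 0,"ax": 0,"ay": 0,"az": 0},
    {"grip": 0.5,"tx": 0,"ty": 0,"tz": 0,"ax": 0,"ay": 0,"az": 0},
    {"grip": 0.5,"tx": 0,"ty": 0,"tz": 0,"ax": 0,"ay": 0,"az": 0},
  ],
)

```text
time: 50.8
tool_pos: [518.3, 31.0, 238.9]
tcp_rot: [-180.0, 0.0, 105.4]
ft_force: [-0.6, -0.3, -0.7]
finger_gap: 9.0
```

Run:
```python
from h import *
go(519.2,32.6,170,105.46)
```

```text
now [518.3  31.  238.9] rot [-1.7997e+02  1.0000e-02  1.0537e+02] F [-0.6 -0.3 -0.7] gap 9.0 t 50.8
need tx,ty,tz cm [0.13 0.14 6.89] az -0.09
```

>>> step_arm(
  plan=[
    {"grip": 0.5,"tx": 0.1,"ty": 0.1,"tz": 1.5,"ax": 0,"ay": 0,"az": 0},
    {"grip": 0.5,"tx": 0,"ty": 0,"tz": 2,"ax": 0,"ay": 0,"az": 0},
    {"grip": 0.5,"tx": 0,"ty": 0,"tz": 2,"ax": 0,"ay": 0,"az": 0},
    {"grip": 0.5,"tx": 0,"ty": 0,"tz": 1.3,"ax": 0,"ay": 0,"az": 0},
    {"grip": 0.5,"tx": 0,"ty": 0,"tz": 0,"ax": 0,"ay": 0,"az": 0},
    {"grip": 0.5,"tx": 0,"ty": 0,"tz": 0,"ax": 0,"ay": 0,"az": 0},
    {"grip": 0.5,"tx": 0,"ty": 0,"tz": 0,"ax": 0,"ay": 0,"az": 0},
    {"grip": 0.5,"tx": 0,"ty": 0,"tz": 0,"ax": 0,"ay": 0,"az": 0},
  ],
)

```text
time: 51.47
tool_pos: [520.2, 33.4, 172.9]
tcp_rot: [179.9, 0.0, 105.5]
ft_force: [-0.5, 0.6, 0.8]
finger_gap: 9.3
```

Run:
```python
from h import *
go(519.2,32.6,134,105.46)
look("s30.png",105.4)
```

```text
now [520.2  33.4 172.9] rot [1.7986e+02 4.0000e-02 1.0547e+02] F [-0.5  0.6  0.8] gap 9.3 t 51.47
need tx,ty,tz cm [-0.05 -0.12  3.89] az 0.01
off 263 146
-20 0 [285.6 457.6]
-20 64 [274.3 252.1]
-20 80 [271.3 198. ]
20 0 [347.4 342.3]
20 64 [338.8 136.7]
20 80 [336.6  82.7]
```

View pics/s30.png

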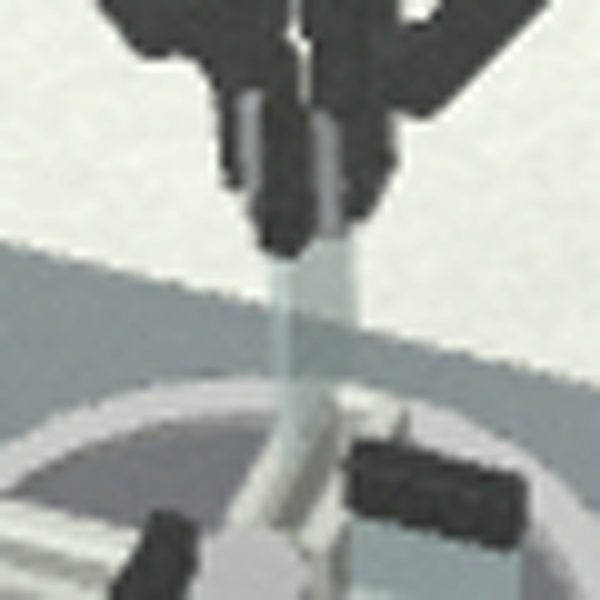

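>>> step_arm(
  plan=[
    {"grip": 0.5,"tx": -0.05,"ty": -0.05,"tz": 0.3,"ax": 0,"ay": 0,"az": 0},
    {"grip": 0.5,"tx": 0,"ty": 0,"tz": 0.4,"ax": 0,"ay": 0,"az": 0},
    {"grip": 0.5,"tx": 0,"ty": 0,"tz": 0.3,"ax": 0,"ay": 0,"az": 0},
    {"grip": 0.5,"tx": 0,"ty": 0,"tz": 0,"ax": 0,"ay": 0,"az": 0},
    {"grip": 0.5,"tx": 0,"ty": 0,"tz": 0,"ax": 0,"ay": 0,"az": 0},
    {"grip": 0.5,"tx": 0,"ty": 0,"tz": 0,"ax": 0,"ay": 0,"az": 0},
    {"grip": 0.5,"tx": 0,"ty": 0,"tz": 0,"ax": 0,"ay": 0,"az": 0},
  ],
)

```text
time: 52.1
tool_pos: [518.8, 33.0, 161.3]
tcp_rot: [180.0, 0.0, 105.5]
ft_force: [0.1, 0.3, -0.9]
finger_gap: 9.5
```

Run:
```python
from h import *
go(519.2,32.6,134,105.46)
```

```text
now [518.8  33.  161.3] rot [180.     0.   105.49] F [ 0.1  0.3 -0.9] gap 9.5 t 52.1
need tx,ty,tz cm [-0.05  0.02  2.73] az 0.03
```

>>> step_arm(
  plan=[
    {"grip": 0.5,"tx": -0.04,"ty": 0.02,"tz": 0.2,"ax": 0,"ay": 0,"az": 0},
    {"grip": 0.5,"tx": 0,"ty": 0,"tz": 0.2,"ax": 0,"ay": 0,"az": 0},
    {"grip": 0.5,"tx": 0,"ty": 0,"tz": 0.2,"ax": 0,"ay": 0,"az": 0},
    {"grip": 0.5,"tx": 0,"ty": 0,"tz": 0.1,"ax": 0,"ay": 0,"az": 0},
    {"grip": 0.5,"tx": 0,"ty": 0,"tz": 0.1,"ax": 0,"ay": 0,"az": 0},
    {"grip": 0.5,"tx": 0,"ty": 0,"tz": 0,"ax": 0,"ay": 0,"az": 0},
    {"grip": 0.5,"tx": 0,"ty": 0,"tz": 0,"ax": 0,"ay": 0,"az": 0},
  ],
)

```text
time: 52.68
tool_pos: [519.1, 32.7, 153.1]
tcp_rot: [-180.0, -0.0, 105.5]
ft_force: [0.1, -0.1, -0.7]
finger_gap: 9.1
```

>>> step_arm(
  plan=[
    {"grip": 0.5,"tx": 0,"ty": 0,"tz": 0.15,"ax": 0,"ay": 0,"az": 0},
    {"grip": 0.5,"tx": 0,"ty": 0,"tz": 0.15,"ax": 0,"ay": 0,"az": 0},
    {"grip": 0.5,"tx": 0,"ty": 0,"tz": 0,"ax": 0,"ay": 0,"az": 0},
    {"grip": 0.5,"tx": 0,"ty": 0,"tz": 0,"ax": 0,"ay": 0,"az": 0},
  ],
)

```text
time: 53.02
tool_pos: [519.0, 32.7, 150.0]
tcp_rot: [-180.0, -0.0, 105.5]
ft_force: [-0.7, 0.4, -0.0]
finger_gap: 9.1
```

Free so far, with the lower edge about 88 and below the rim. I'll continue.

>>> step_arm(
  plan=[
    {"grip": 0.5,"tx": 0,"ty": 0,"tz": 0.2,"ax": 0,"ay": 0,"az": 0},
    {"grip": 0.5,"tx": 0,"ty": 0,"tz": 0.2,"ax": 0,"ay": 0,"az": 0},
    {"grip": 0.5,"tx": 0,"ty": 0,"tz": 0.2,"ax": 0,"ay": 0,"az": 0},
    {"grip": 0.5,"tx": 0,"ty": 0,"tz": 0,"ax": 0,"ay": 0,"az": 0},
    {"grip": 0.5,"tx": 0,"ty": 0,"tz": 0,"ax": 0,"ay": 0,"az": 0},
  ],
)

```text
time: 53.43
tool_pos: [518.9, 32.7, 143.9]
tcp_rot: [-180.0, -0.0, 105.5]
ft_force: [0.3, -0.7, 0.0]
finger_gap: 9.3
```

>>> step_arm(
  plan=[
    {"grip": 0.5,"tx": 0,"ty": 0,"tz": 0.2,"ax": 0,"ay": 0,"az": 0},
    {"grip": 0.5,"tx": 0,"ty": 0,"tz": 0.2,"ax": 0,"ay": 0,"az": 0},
    {"grip": 0.5,"tx": 0,"ty": 0,"tz": 0.2,"ax": 0,"ay": 0,"az": 0},
    {"grip": 0.5,"tx": 0,"ty": 0,"tz": 0,"ax": 0,"ay": 0,"az": 0},
    {"grip": 0.5,"tx": 0,"ty": 0,"tz": 0,"ax": 0,"ay": 0,"az": 0},
  ],
)

```text
time: 53.85
tool_pos: [518.9, 32.7, 137.9]
tcp_rot: [-180.0, -0.0, 105.5]
ft_force: [0.6, -0.3, -0.4]
finger_gap: 9.2
```

>>> step_arm(
  plan=[
    {"grip": 0.5,"tx": 0,"ty": 0,"tz": 0.15,"ax": 0,"ay": 0,"az": 0},
    {"grip": 0.5,"tx": 0,"ty": 0,"tz": 0.15,"ax": 0,"ay": 0,"az": 0},
    {"grip": 0.5,"tx": 0,"ty": 0,"tz": 0,"ax": 0,"ay": 0,"az": 0},
    {"grip": 0.5,"tx": 0,"ty": 0,"tz": 0,"ax": 0,"ay": 0,"az": 0},
  ],
)

```text
time: 54.18
tool_pos: [519.0, 32.7, 135.1]
tcp_rot: [-180.0, -0.0, 105.5]
ft_force: [-0.0, 0.4, -0.5]
finger_gap: 8.9
```

>>> step_arm(
  plan=[
    {"grip": 0.5,"tx": 0,"ty": 0,"tz": 0.1,"ax": 0,"ay": 0,"az": 0},
    {"grip": 0.5,"tx": 0,"ty": 0,"tz": 0.1,"ax": 0,"ay": 0,"az": 0},
    {"grip": 0.5,"tx": 0,"ty": 0,"tz": 0,"ax": 0,"ay": 0,"az": 0},
    {"grip": 0.5,"tx": 0,"ty": 0,"tz": 0,"ax": 0,"ay": 0,"az": 0},
  ],
)

```text
time: 54.52
tool_pos: [519.5, 32.7, 133.7]
tcp_rot: [179.9, 0.0, 105.5]
ft_force: [0.6, -0.0, 2.6]
finger_gap: 9.1
```

Floor contact at TCP 133.7, matching the expected 133.7. Release and retreat.

>>> step_arm(
  newtons=20,
  plan=[
    {"grip": 1.5,"tx": 0,"ty": 0,"tz": 0,"ax": 0,"ay": 0,"az": 0},
    {"grip": 2.5,"tx": 0,"ty": 0,"tz": 0,"ax": 0,"ay": 0,"az": 0},
    {"grip": 3,"tx": 0,"ty": 0,"tz": 0,"ax": 0,"ay": 0,"az": 0},
    {"grip": 3,"tx": 0,"ty": 0,"tz": 0,"ax": 0,"ay": 0,"az": 0},
    {"grip": 3,"tx": 0,"ty": 0,"tz": -1,"ax": 0,"ay": 0,"az": 0},
    {"grip": 3,"tx": 0,"ty": 0,"tz": -2,"ax": 0,"ay": 0,"az": 0},
    {"grip": 3,"tx": 0,"ty": 0,"tz": -3,"ax": 0,"ay": 0,"az": 0},
    {"grip": 3,"tx": 0,"ty": 0,"tz": -4,"ax": 0,"ay": 0,"az": 0},
  ],
)

```text
time: 55.18
tool_pos: [517.1, 32.8, 232.0]
tcp_rot: [-179.7, -0.1, 105.5]
ft_force: [0.8, 0.7, -0.7]
finger_gap: 30.0
```

>>> step_arm(
  plan=[
    {"grip": 3,"tx": -3.5,"ty": 1,"tz": -2,"ax": 0,"ay": 0,"az": 0},
    {"grip": 3,"tx": -3.5,"ty": 1,"tz": 0,"ax": 0,"ay": 0,"az": 0},
    {"grip": 3,"tx": -3.5,"ty": 1,"tz": 0,"ax": 0,"ay": 0,"az": 0},
    {"grip": 3,"tx": -3.5,"ty": 1,"tz": 0,"ax": 0,"ay": 0,"az": 0},
    {"grip": 3,"tx": -3.5,"ty": 1,"tz": 0,"ax": 0,"ay": 0,"az": 0},
    {"grip": 3,"tx": -3.5,"ty": 1,"tz": 0,"ax": 0,"ay": 0,"az": 0},
    {"grip": 3,"tx": -3.5,"ty": 1,"tz": 0,"ax": 0,"ay": 0,"az": 0},
    {"grip": 3,"tx": -3.5,"ty": 1,"tz": 0,"ax": 0,"ay": 0,"az": 0},
  ],
)

```text
time: 55.85
tool_pos: [671.6, -217.4, 253.9]
tcp_rot: [180.0, 0.0, 105.5]
ft_force: [1.0, 0.4, 0.7]
finger_gap: 30.0
```

>>> step_arm(
  plan=[
    {"grip": 3,"tx": -3.5,"ty": 1,"tz": 0,"ax": 0,"ay": 0,"az": 0},
    {"grip": 3,"tx": -3.5,"ty": 1,"tz": 0,"ax": 0,"ay": 0,"az": 0},
    {"grip": 3,"tx": -3.5,"ty": 0,"tz": 0,"ax": 0,"ay": 0,"az": 0},
    {"grip": 3,"tx": -3.5,"ty": 0,"tz": 0,"ax": 0,"ay": 0,"az": 0},
    {"grip": 3,"tx": 0,"ty": 0,"tz": 0,"ax": 0,"ay": 0,"az": 0},
    {"grip": 3,"tx": 0,"ty": 0,"tz": 0,"ax": 0,"ay": 0,"az": 0},
  ],
)

```text
time: 56.35
tool_pos: [726.9, -347.7, 250.4]
tcp_rot: [-179.9, -0.1, 105.3]
ft_force: [0.0, 0.4, -0.5]
finger_gap: 30.2
```

Run:
```python
from h import *
go(449.7,-313.8,230,99.7)
crop("scene","s31.png",210,110,210,160,3.8)
crop("top","t31.png",180,140,260,160,3)
b=snapshot("top")[:,:,::-1]
cv2.imwrite("pics/c31.png",cv2.convertScaleAbs(cv2.resize(b[172:275,275:375],None,fx=5.8,fy=5.8,interpolation=cv2.INTER_CUBIC),alpha=1.5,beta=0))
```

```text
now [ 726.9 -347.7  250.4] rot [-1.7985e+02 -1.3000e-01  1.0532e+02] F [ 0.   0.4 -0.5] gap 30.2 t 56.35
need tx,ty,tz cm [ 10.59 -25.83   2.13] az 5.62
```

View pics/s31.png

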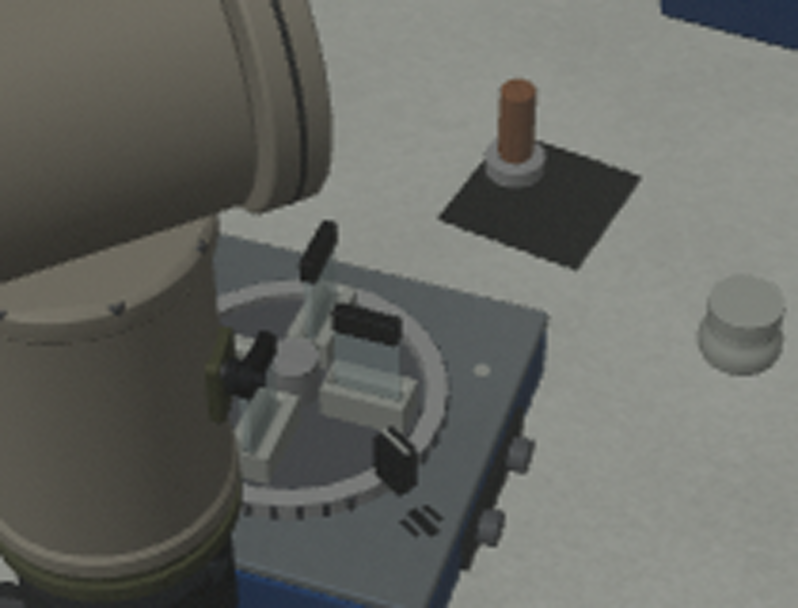

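View pics/t31.png

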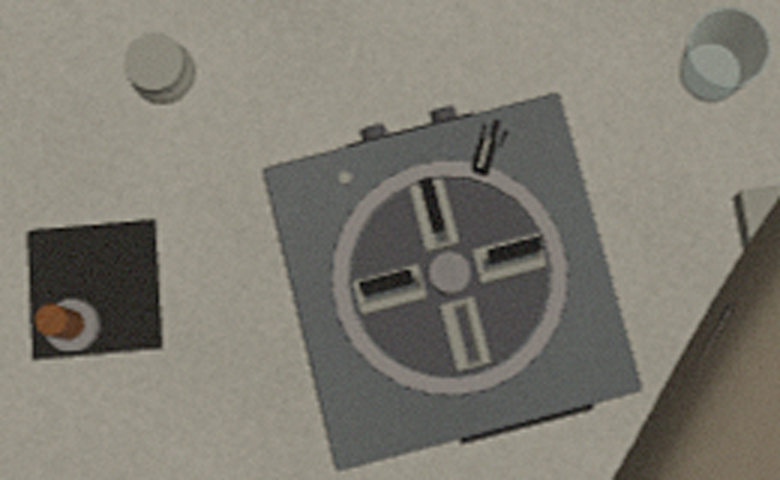

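View pics/c31.png

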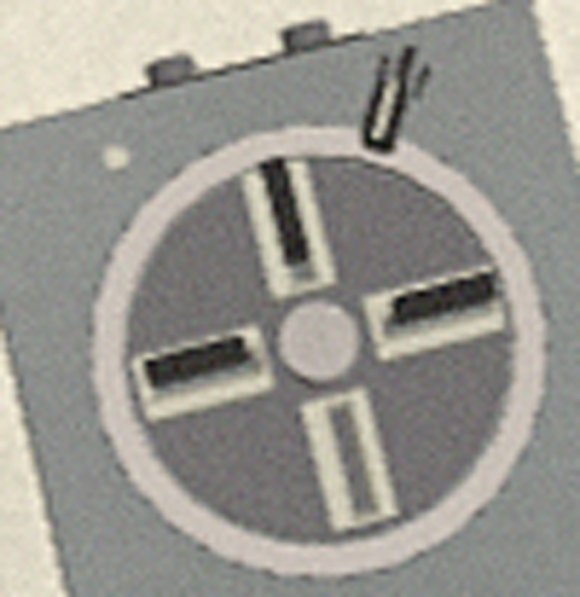

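The plates and collar look right, but the pusher has been knocked towards the mat's corner, at (72,325) in the top crop. I'll measure it.

Run:
```python
from h import *
np.set_printoptions(precision=1,suppress=True)
b=snapshot("top")[:,:,::-1];a=snapshot("scene")[:,:,::-1]
B=cv2.resize(b[205:270,180:245],None,fx=6,fy=6,interpolation=cv2.INTER_CUBIC);A=cv2.resize(a[125:190,320:385],None,fx=6,fy=6,interpolation=cv2.INTER_CUBIC)
cv2.imwrite("pics/p32.png",cv2.convertScaleAbs(np.hstack([B,A]),alpha=1.5,beta=0))
```

```text
(no output)
```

View pics/p32.png

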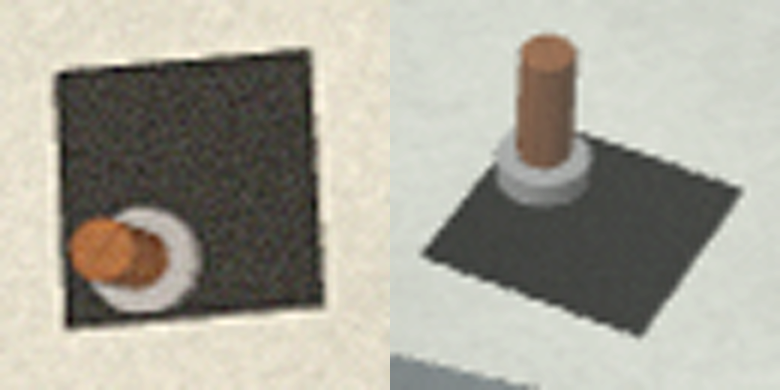

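Run:
```python
from h import *
np.set_printoptions(precision=1,suppress=True)
P=lambda u,z:plane("top",full(u,6,180,205),z)
S=lambda u,z:plane("scene",full((u[0]-390,u[1]),6,320,125),z)
mt=[P(u,4) for u in((55,72),(309,48),(325,303),(66,328))];c=np.mean(mt,0)
x=(mt[0]+mt[1]-mt[2]-mt[3]);x=x/np.linalg.norm(x)
print("mat",c,x)
f=P((147,260),18);t=P((103,249),78);t2=S((547,52),78);f2=S((544,158),18);print("foot",f,f2,"top",t,t2)
d=((f+f2)/2-c)[:2];print("in mat",d@x[:2],d@[-x[1],x[0]])
go(*((f+t+t2+f2)/4)[:2],232,22)
```

```text
mat [525.  285.4   4. ] [1.  0.1 0. ]
foot [493.2 297.4  18. ] [496.3 296.8  18. ] top [493.2 298.8  78. ] [494.4 298.   78. ]
in mat -28.851587563240283 14.89172791914386
now [ 728.1 -343.9  255.1] rot [179.9   0.1 105.6] F [ 0.1  0.7 -0.2] gap 29.8 t 56.6
need tx,ty,tz cm [68.1 -5.3  2.2] az 83.58
```

The pusher is upright at about (−30, +15) mm in the mat frame. That is inside the 40 mm limit, but the foot's edge is only 1–3 mm from the mat's edge, about the calibration error. There is plenty of time, so I'll set it back to the centre.

>>> step_arm(
  plan=[
    {"grip": 7,"tx": 3.4,"ty": -0.3,"tz": 0,"ax": 0,"ay": 0,"az": 0},
    {"grip": 7,"tx": 3.4,"ty": -0.3,"tz": 0,"ax": 0,"ay": 0,"az": 0},
    {"grip": 7,"tx": 3.4,"ty": -0.3,"tz": 0,"ax": 0,"ay": 0,"az": 0},
    {"grip": 7,"tx": 3.4,"ty": -0.3,"tz": 0,"ax": 0,"ay": 0,"az": 0},
    {"grip": 7,"tx": 3.4,"ty": -0.3,"tz": 0,"ax": 0,"ay": 0,"az": 0},
    {"grip": 7,"tx": 3.4,"ty": -0.3,"tz": 0,"ax": 0,"ay": 0,"az": 0},
    {"grip": 7,"tx": 3.4,"ty": -0.3,"tz": 0,"ax": 0,"ay": 0,"az": 0},
    {"grip": 7,"tx": 3.4,"ty": -0.3,"tz": 0,"ax": 0,"ay": 0,"az": 0},
  ],
)

```text
time: 57.27
tool_pos: [630.7, -87.0, 254.6]
tcp_rot: [179.9, 0.0, 105.6]
ft_force: [0.6, 1.1, 0.6]
finger_gap: 70.0
```

>>> step_arm(
  plan=[
    {"grip": 7,"tx": 3.4,"ty": -0.3,"tz": 0,"ax": 0,"ay": 0,"az": 0},
    {"grip": 7,"tx": 3.4,"ty": -0.3,"tz": 0,"ax": 0,"ay": 0,"az": 0},
    {"grip": 7,"tx": 3.4,"ty": -0.3,"tz": 0,"ax": 0,"ay": 0,"az": 0},
    {"grip": 7,"tx": 3.4,"ty": -0.3,"tz": 0,"ax": 0,"ay": 0,"az": 0},
    {"grip": 7,"tx": 3.4,"ty": -0.3,"tz": 0,"ax": 0,"ay": 0,"az": 0},
    {"grip": 7,"tx": 3.4,"ty": -0.3,"tz": 0,"ax": 0,"ay": 0,"az": 0},
    {"grip": 7,"tx": 3.4,"ty": -0.3,"tz": 0,"ax": 0,"ay": 0,"az": 0},
    {"grip": 7,"tx": 3.4,"ty": -0.3,"tz": 0,"ax": 0,"ay": 0,"az": 0},
  ],
)

```text
time: 57.93
tool_pos: [534.5, 168.3, 254.5]
tcp_rot: [179.9, 0.0, 105.6]
ft_force: [0.6, 0.6, 0.6]
finger_gap: 70.0
```

>>> step_arm(
  plan=[
    {"grip": 7,"tx": 3.4,"ty": -0.3,"tz": 0,"ax": 0,"ay": 0,"az": 0},
    {"grip": 7,"tx": 3.4,"ty": -0.3,"tz": 0,"ax": 0,"ay": 0,"az": 0},
    {"grip": 7,"tx": 3.4,"ty": 0,"tz": 0,"ax": 0,"ay": 0,"az": 0},
    {"grip": 7,"tx": 3.0,"ty": 0,"tz": 0,"ax": 0,"ay": 0,"az": 0},
    {"grip": 7,"tx": 0,"ty": 0,"tz": 3,"ax": 0,"ay": 0,"az": 0},
    {"grip": 7,"tx": 0,"ty": 0,"tz": 3,"ax": 0,"ay": 0,"az": 0},
    {"grip": 7,"tx": 0,"ty": 0,"tz": 0,"ax": 0,"ay": 0,"az": 0},
    {"grip": 7,"tx": 0,"ty": 0,"tz": 0,"ax": 0,"ay": 0,"az": 0},
  ],
)

```text
time: 58.6
tool_pos: [493.0, 291.6, 192.4]
tcp_rot: [-179.8, 0.0, 105.6]
ft_force: [-0.5, 0.7, 1.3]
finger_gap: 70.2
```

>>> step_arm(
  plan=[
    {"grip": 7,"tx": 0,"ty": 0,"tz": 0,"ax": 0,"ay": 0,"az": 0},
    {"grip": 7,"tx": 0,"ty": 0,"tz": 0,"ax": 0,"ay": 0,"az": 0},
    {"grip": 7,"tx": 0,"ty": 0,"tz": 0,"ax": 0,"ay": 0,"az": 0},
  ],
)

```text
time: 58.85
tool_pos: [496.3, 291.9, 195.8]
tcp_rot: [179.8, -0.0, 105.5]
ft_force: [0.5, -0.0, -0.7]
finger_gap: 70.0
```

Run:
```python
from h import *
go(494.3,297.8,110,105.6)
```

```text
now [496.3 291.9 195.8] rot [ 1.7978e+02 -4.0000e-02  1.0546e+02] F [ 0.5 -0.  -0.7] gap 70.0 t 58.85
need tx,ty,tz cm [ 0.61 -0.07  8.58] az -0.14
```

>>> step_arm(
  plan=[
    {"grip": 7.5,"tx": 0.6,"ty": -0.1,"tz": 1.5,"ax": 0,"ay": 0,"az": 0},
    {"grip": 7.5,"tx": 0,"ty": 0,"tz": 2,"ax": 0,"ay": 0,"az": 0},
    {"grip": 7.5,"tx": 0,"ty": 0,"tz": 2,"ax": 0,"ay": 0,"az": 0},
    {"grip": 7.5,"tx": 0,"ty": 0,"tz": 2,"ax": 0,"ay": 0,"az": 0},
    {"grip": 7.5,"tx": 0,"ty": 0,"tz": 1,"ax": 0,"ay": 0,"az": 0},
    {"grip": 7.5,"tx": 0,"ty": 0,"tz": 0,"ax": 0,"ay": 0,"az": 0},
    {"grip": 7.5,"tx": 0,"ty": 0,"tz": 0,"ax": 0,"ay": 0,"az": 0},
    {"grip": 7.5,"tx": 0,"ty": 0,"tz": 0,"ax": 0,"ay": 0,"az": 0},
  ],
)

```text
time: 59.52
tool_pos: [493.6, 297.6, 110.1]
tcp_rot: [179.9, -0.0, 105.5]
ft_force: [0.2, 0.1, -0.3]
finger_gap: 75.1
```

Run:
```python
from h import *
go(494.3,297.8,33,105.6)
crop("scene","s33.png",280,70,140,130,5)
```

```text
now [493.6 297.6 110.1] rot [ 1.7986e+02 -3.0000e-02  1.0548e+02] F [ 0.2  0.1 -0.3] gap 75.1 t 59.52
need tx,ty,tz cm [-0.    0.05  7.71] az -0.12
```

View pics/s33.png

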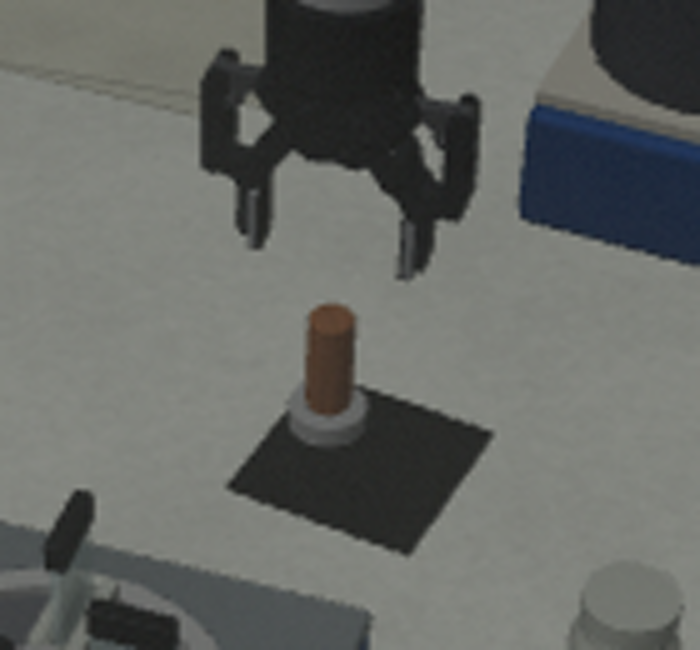

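The gripper straddles the handle well, with tips at x=255 and 410 and the handle at 332. I'll descend.

>>> step_arm(
  plan=[
    {"grip": 7.5,"tx": 0,"ty": 0,"tz": 1.5,"ax": 0,"ay": 0,"az": 0},
    {"grip": 7.5,"tx": 0,"ty": 0,"tz": 2,"ax": 0,"ay": 0,"az": 0},
    {"grip": 7.5,"tx": 0,"ty": 0,"tz": 2,"ax": 0,"ay": 0,"az": 0},
    {"grip": 7.5,"tx": 0,"ty": 0,"tz": 1.5,"ax": 0,"ay": 0,"az": 0},
    {"grip": 7.5,"tx": 0,"ty": 0,"tz": 0.7,"ax": 0,"ay": 0,"az": 0},
    {"grip": 7.5,"tx": 0,"ty": 0,"tz": 0,"ax": 0,"ay": 0,"az": 0},
    {"grip": 7.5,"tx": 0,"ty": 0,"tz": 0,"ax": 0,"ay": 0,"az": 0},
    {"grip": 7.5,"tx": 0,"ty": 0,"tz": 0,"ax": 0,"ay": 0,"az": 0},
  ],
)

```text
time: 60.23
tool_pos: [493.7, 297.8, 33.0]
tcp_rot: [179.9, -0.0, 105.5]
ft_force: [0.2, -0.5, 0.4]
finger_gap: 75.0
```

>>> step_arm(
  newtons=60,
  plan=[
    {"grip": 5,"tx": 0,"ty": 0,"tz": 0,"ax": 0,"ay": 0,"az": 0},
    {"grip": 4,"tx": 0,"ty": 0,"tz": 0,"ax": 0,"ay": 0,"az": 0},
    {"grip": 3,"tx": 0,"ty": 0,"tz": 0,"ax": 0,"ay": 0,"az": 0},
    {"grip": 2,"tx": 0,"ty": 0,"tz": 0,"ax": 0,"ay": 0,"az": 0},
    {"grip": 2,"tx": 0,"ty": 0,"tz": 0,"ax": 0,"ay": 0,"az": 0},
    {"grip": 2,"tx": 0,"ty": 0,"tz": 0,"ax": 0,"ay": 0,"az": 0},
    {"grip": 2,"tx": 0,"ty": 0,"tz": 0,"ax": 0,"ay": 0,"az": 0},
  ],
)

```text
time: 60.82
tool_pos: [492.9, 297.4, 31.9]
tcp_rot: [179.9, -0.0, 105.5]
ft_force: [-0.3, 0.2, 6.0]
finger_gap: 25.0
```

>>> step_arm(
  plan=[
    {"grip": 2,"tx": 0,"ty": 0,"tz": -1,"ax": 0,"ay": 0,"az": 0},
    {"grip": 2,"tx": 0,"ty": 0,"tz": -1,"ax": 0,"ay": 0,"az": 0},
    {"grip": 2,"tx": 0,"ty": 0,"tz": 0,"ax": 0,"ay": 0,"az": 0},
    {"grip": 2,"tx": 0,"ty": 0,"tz": 0,"ax": 0,"ay": 0,"az": 0},
    {"grip": 2,"tx": 0,"ty": 0,"tz": 0,"ax": 0,"ay": 0,"az": 0},
  ],
)

```text
time: 61.23
tool_pos: [492.4, 297.1, 51.2]
tcp_rot: [-180.0, 0.0, 105.5]
ft_force: [-0.5, -0.3, -3.1]
finger_gap: 24.6
```

Run:
```python
from h import *
s=sense();go(525,285.4,s["tool_pos"][2],105.6)
```

```text
now [492.4 297.1  51.2] rot [-180.      0.    105.49] F [-0.5 -0.3 -3.1] gap 24.6 t 61.23
need tx,ty,tz cm [-2.    2.83 -0.  ] az -0.11
```

>>> step_arm(
  plan=[
    {"grip": 2,"tx": -1,"ty": 1.4,"tz": 0,"ax": 0,"ay": 0,"az": 0},
    {"grip": 2,"tx": -1,"ty": 1.4,"tz": 0,"ax": 0,"ay": 0,"az": 0},
    {"grip": 2,"tx": 0,"ty": 0,"tz": 0.8,"ax": 0,"ay": 0,"az": 0},
    {"grip": 2,"tx": 0,"ty": 0,"tz": 0.5,"ax": 0,"ay": 0,"az": 0},
    {"grip": 2,"tx": 0,"ty": 0,"tz": 0.2,"ax": 0,"ay": 0,"az": 0},
    {"grip": 2,"tx": 0,"ty": 0,"tz": 0,"ax": 0,"ay": 0,"az": 0},
    {"grip": 2,"tx": 0,"ty": 0,"tz": 0,"ax": 0,"ay": 0,"az": 0},
    {"grip": 2,"tx": 0,"ty": 0,"tz": 0,"ax": 0,"ay": 0,"az": 0},
  ],
)

```text
time: 61.9
tool_pos: [524.4, 285.6, 36.2]
tcp_rot: [-180.0, -0.0, 105.5]
ft_force: [-0.3, 0.6, -2.9]
finger_gap: 24.8
```

>>> step_arm(
  plan=[
    {"grip": 2,"tx": 0,"ty": 0,"tz": 0.2,"ax": 0,"ay": 0,"az": 0},
    {"grip": 2,"tx": 0,"ty": 0,"tz": 0.1,"ax": 0,"ay": 0,"az": 0},
    {"grip": 2,"tx": 0,"ty": 0,"tz": 0,"ax": 0,"ay": 0,"az": 0},
    {"grip": 2,"tx": 0,"ty": 0,"tz": 0,"ax": 0,"ay": 0,"az": 0},
    {"grip": 2,"tx": 0,"ty": 0,"tz": 0,"ax": 0,"ay": 0,"az": 0},
  ],
)

```text
time: 62.32
tool_pos: [524.8, 285.4, 33.3]
tcp_rot: [180.0, -0.0, 105.5]
ft_force: [0.5, -0.5, -3.2]
finger_gap: 24.7
```

>>> step_arm(
  plan=[
    {"grip": 2,"tx": 0,"ty": 0,"tz": 0.1,"ax": 0,"ay": 0,"az": 0},
    {"grip": 2,"tx": 0,"ty": 0,"tz": 0.1,"ax": 0,"ay": 0,"az": 0},
    {"grip": 2,"tx": 0,"ty": 0,"tz": 0,"ax": 0,"ay": 0,"az": 0},
    {"grip": 2,"tx": 0,"ty": 0,"tz": 0,"ax": 0,"ay": 0,"az": 0},
    {"grip": 2,"tx": 0,"ty": 0,"tz": 0,"ax": 0,"ay": 0,"az": 0},
  ],
)

```text
time: 62.73
tool_pos: [525.1, 285.5, 31.9]
tcp_rot: [180.0, -0.0, 105.5]
ft_force: [-3.9, -0.8, 5.5]
finger_gap: 24.7
```

Seated on the mat. Release, rise and move away.

>>> step_arm(
  newtons=20,
  plan=[
    {"grip": 4,"tx": 0,"ty": 0,"tz": -0.1,"ax": 0,"ay": 0,"az": 0},
    {"grip": 5,"tx": 0,"ty": 0,"tz": 0,"ax": 0,"ay": 0,"az": 0},
    {"grip": 6,"tx": 0,"ty": 0,"tz": 0,"ax": 0,"ay": 0,"az": 0},
    {"grip": 7,"tx": 0,"ty": 0,"tz": 0,"ax": 0,"ay": 0,"az": 0},
    {"grip": 7,"tx": 0,"ty": 0,"tz": 0,"ax": 0,"ay": 0,"az": 0},
    {"grip": 7,"tx": 0,"ty": 0,"tz": 0,"ax": 0,"ay": 0,"az": 0},
  ],
)

```text
time: 63.23
tool_pos: [524.8, 285.4, 32.1]
tcp_rot: [-180.0, -0.0, 105.5]
ft_force: [0.2, -0.8, 0.3]
finger_gap: 69.6
```

>>> step_arm(
  plan=[
    {"grip": 7,"tx": 0,"ty": 0,"tz": -1,"ax": 0,"ay": 0,"az": 0},
    {"grip": 7,"tx": 0,"ty": 0,"tz": -2,"ax": 0,"ay": 0,"az": 0},
    {"grip": 7,"tx": 0,"ty": 0,"tz": -3,"ax": 0,"ay": 0,"az": 0},
    {"grip": 7,"tx": 0,"ty": 0,"tz": -4,"ax": 0,"ay": 0,"az": 0},
    {"grip": 7,"tx": 0,"ty": 0,"tz": -4,"ax": 0,"ay": 0,"az": 0},
    {"grip": 7,"tx": 0,"ty": 0,"tz": -4,"ax": 0,"ay": 0,"az": 0},
    {"grip": 7,"tx": 0,"ty": -3,"tz": -2,"ax": 0,"ay": 0,"az": 0},
    {"grip": 7,"tx": 0,"ty": -3,"tz": 0,"ax": 0,"ay": 0,"az": 0},
  ],
)

```text
time: 63.9
tool_pos: [470.0, 270.5, 240.0]
tcp_rot: [179.4, -0.1, 105.5]
ft_force: [-0.2, 0.5, 0.3]
finger_gap: 70.1
```

>>> step_arm(
  plan=[
    {"grip": 7,"tx": 3,"ty": -2,"tz": 0,"ax": 0,"ay": 0,"az": 0},
    {"grip": 7,"tx": 3,"ty": -2,"tz": 0,"ax": 0,"ay": 0,"az": 0},
    {"grip": 7,"tx": 3,"ty": -1,"tz": 0,"ax": 0,"ay": 0,"az": 0},
    {"grip": 7,"tx": 0,"ty": 0,"tz": 0,"ax": 0,"ay": 0,"az": 0},
    {"grip": 7,"tx": 0,"ty": 0,"tz": 0,"ax": 0,"ay": 0,"az": 0},
    {"grip": 7,"tx": 0,"ty": 0,"tz": 0,"ax": 0,"ay": 0,"az": 0},
  ],
)

```text
time: 64.4
tool_pos: [395.0, 342.6, 232.8]
tcp_rot: [180.0, 0.0, 105.5]
ft_force: [-0.7, -0.4, 0.0]
finger_gap: 70.0
```

Run:
```python
from h import *
go(525,285.4,200)
cv2.imwrite("pics/sF.png",snapshot("scene")[:,:,::-1]);crop("top","tF.png",180,130,300,170,2.6)
crop("scene","sFc.png",210,130,190,140,4)
```

```text
now [395.  342.6 232.8] rot [1.7996e+02 1.0000e-02 1.0554e+02] F [-0.7 -0.4  0. ] gap 70.0 t 64.4
need tx,ty,tz cm [-9.   10.99  3.29] az 0
```

View pics/tF.png

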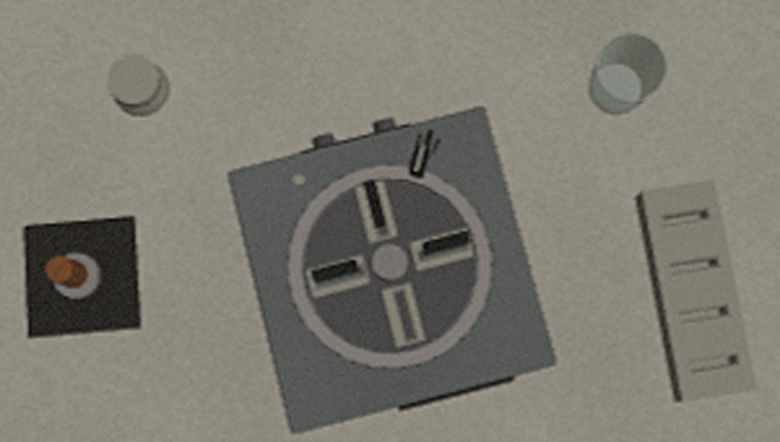

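View pics/sFc.png

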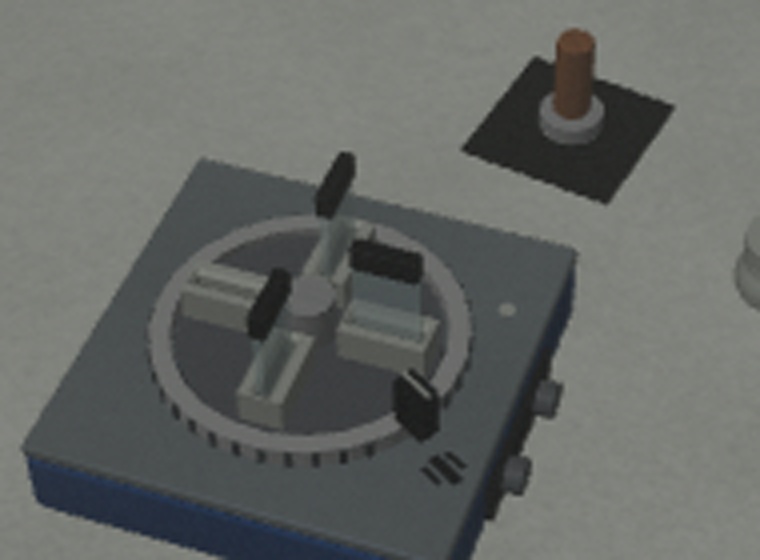

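The rack is empty, three plates stand in the cassette, and the lug points at the mark. The pusher stands mid-mat, and the beaker and jar have not moved. I'll check the plates' strips numerically before handing in.

Run:
```python
from h import *
np.set_printoptions(precision=1,suppress=True)
res={}
for n,(x0,y0,x1,y1) in(("top",(292,195,372,270)),("scene",(250,160,320,218))):
    g=snapshot(n).max(2);m=np.zeros_like(g);m[y0:y1,x0:x1]=g[y0:y1,x0:x1]<52
    k,lab,st,ce=cv2.connectedComponentsWithStats(m)
    res[n]=[ce[i] for i in range(1,k) if st[i,4]>30]; print(n,[(ce[i],st[i,4]) for i in range(1,k) if st[i,4]>30])
sl=dict(s0=(578.3,-.9),s1=(519.2,32.6),s3=(544.8,-60))
for a in res["top"]:
  for b in res["scene"]:
    p,e=tri(a,b)
    if e<4 and 120<p[2]<165: print(p,e,{k:np.round(np.hypot(*(p[:2]-v)),1) for k,v in sl.items()})
print("foot",plane("top",(np.array([76,276])+.5)/2.6-.5+[180,130],18))
```

```text
top [(array([323.7, 208. ]), np.int32(69)), (array([351. , 223.1]), np.int32(82)), (array([308.5, 233.9]), np.int32(79))]
scene [(array([293.1, 176.4]), np.int32(86)), (array([306. , 194.9]), np.int32(136)), (array([276.8, 205.7]), np.int32(112))]
[577.7   0.3 142.9] 0.06397016896884397 {'s0': np.float64(1.4), 's1': np.float64(66.8), 's3': np.float64(68.7)}
[544.4 -61.1 142.6] 0.15532635070791495 {'s0': np.float64(69.1), 's1': np.float64(97.0), 's3': np.float64(1.1)}
[518.8  33.1 141.4] 0.7780190048636537 {'s0': np.float64(68.5), 's1': np.float64(0.6), 's3': np.float64(96.6)}
foot [523.3 287.   18. ]
```

```bash
python3 -c "
from bench import *
print(hand_in())"
```

```text
the job is handed in; nothing more can be done
None
```

The job is handed in after about 64 s of the 210 s allowed. No verdict came back, so what follows rests on my own checks.

**What I did:**
- **Cassette:** I pressed it home with the pusher. The force rose to 25 N at a constant height, and the hub sits where a fully home one should.
- **Collar:** I turned it clockwise from about 0.2 rad by gripping the lug. In the camera views the lug is within about 1° of the locked mark.
- **Plates:** three were present. They now stand in slots 3, 0 and 1.
- **Pusher:** it is standing upright on its mat.

**Last checks:**
- **Plate positions:** the strip centres are 0.6 to 1.4 mm from their slot centres. Their heights are 141 to 143 mm against 144 expected, so all three are fully down and upright.
- **Pusher position:** it is within about 2 mm of the mat centre.
- **Bystanders:** the beaker and jar look unmoved, and the gripper is clear of everything.

**What went wrong on the way:**
- **Second plate:** it first landed on the rim of slot 0, with up to 27 N, and pivoted about 6° in the grip. I lifted it, tilted the tool to bring it upright, and reinserted it freely.
- **Pusher knocked:** late in the run it was pushed to about 30 mm off the mat centre. I re-gripped it and set it back in the middle.

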